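# Rearrange the clamped figurine board

## Task

Press the black knob down and, keeping it pressed and never forcing it, turn it counter-clockwise to draw back the brass hold-down bar, letting the knob spring up again. Make the reindeer and the cottage change places on their large pads (the free cork square on the bench is there to park one), and stand every pewter fir tree from the bench on a small pad of its own. Each figurine must stand upright and centred on its pad, within a centimetre; then press and turn the knob back so that the bar locks over their feet and the knob has sprung up, with nothing else knocked about and neither the reindeer nor the cottage tipped over.

Things in the scene. Friction and masses are not known exactly. Their poses are not given: they have to be found in the camera images.
- board: fixed maple board, 12 mm thick. Origin on the bench, x away from the robot, y along the row of pads, z up; wood spans x -70 to 70, y -295 to 185 mm. Yaw varies by 0.1 rad. Pad centres along y: small0 -144, big_a -72, small1 0, big_b 72, small2 144 mm (big x -10, small x -1). Knob's axis: x 0, y -240 mm, on a steel housing 96 mm across, 8 mm high
- knob_press (a joint): how far the sprung knob is pressed down, m: 0 up, 0.009 fully down. The spring takes about 4 N to start and 11 N fully down
- knob_turn (a joint): knob angle, rad, counter-clockwise seen from above: 0 locked, 1.2 bar drawn back (both end stops). A brass tab on the knob stands in a notch at either end; between them it passes under a brass bridge only while the knob is pressed over about 7 mm, and springs up only within about 0.1 rad of either end. Turning takes under 0.2 N m
- knob_grip (a point): on the knob's axis, where to pinch its grip bar: 58 mm above the board's top and 8 mm under the knob's top when up (sinks with the knob). The bar is upright, 16 mm thick, 50 mm long, 36 mm high, long along the point's x (the board's x at knob angle 0; turns with the knob); close fingers along the point's y. A 48 mm disc lies 28 mm under this point
- bar (a joint): brass hold-down bar's travel, m: 0 locked forward over the feet, 0.029 drawn back, away from the robot; driven by the knob, 24 mm per rad. 352 mm long, 16 mm deep, from 11 to 19 mm above the board's top; locked, it covers the rear 8 mm of each foot on its pad. A fixed wooden ridge 6 mm high, 9 mm behind the feet, keeps them from sliding farther back
- pad_big_a (a point): centre, on the board's top, of a large round cork inlay (72 mm across) for the reindeer or the cottage. Axes as the board's. 
- pad_big_b (a point): centre, on the board's top, of a large round cork inlay (72 mm across) for the reindeer or the cottage. Axes as the board's. 
- pad_small0 (a point): centre, on the board's top, of a small round cork inlay (54 mm across) for a fir tree, any tree on any of the three. Axes as the board's. 
- pad_small1 (a point): centre, on the board's top, of a small round cork inlay (54 mm across) for a fir tree, any tree on any of the three. Axes as the board's. 
- pad_small2 (a point): centre, on the board's top, of a small round cork inlay (54 mm across) for a fir tree, any tree on any of the three. Axes as the board's. 
- mat: a cork square 90 by 90 mm, 3 mm thick, fixed on the bench in front of the board, empty: a place to park a figurine. Origin on the bench, its top 3 mm higher
- reindeer: white ceramic reindeer with gilt antlers, 102 mm tall, on a round foot (72 mm across, 7 mm thick). Origin: centre of the foot's underside, z up. Its trunk is 24 mm wide along its own x, 48 mm long along y (head to +y), 33 to 57 mm above the origin; pinch it along x at 46 mm up. 110 to 230 g
- cottage: resin cottage with red gable roof, 75 mm tall with chimney, on a round foot (72 mm across, 7 mm thick). Origin: centre of the foot's underside, z up. Walls 36 by 36 mm from 7 to 51 mm above the origin; gable ends face along its own x: pinch them along x at 41 mm up. 80 to 170 g
- fir0: flat pewter fir tree 76 mm tall on a round foot (54 mm across, 7 mm thick). Origin: centre of the foot's underside, z up. A plate 13 mm thick along its own x, three tiers 44, 34, 24 mm wide along y from 18 to 76 mm up; pinch it along its x about 45 mm up. 90 g. Starts on the bench before the board; one to three of the three firs are present
- fir1: flat pewter fir tree 76 mm tall on a round foot (54 mm across, 7 mm thick). Origin: centre of the foot's underside, z up. A plate 13 mm thick along its own x, three tiers 44, 34, 24 mm wide along y from 18 to 76 mm up; pinch it along its x about 45 mm up. 90 g. Starts on the bench before the board; one to three of the three firs are present
- fir2: flat pewter fir tree 76 mm tall on a round foot (54 mm across, 7 mm thick). Origin: centre of the foot's underside, z up. A plate 13 mm thick along its own x, three tiers 44, 34, 24 mm wide along y from 18 to 76 mm up; pinch it along its x about 45 mm up. 90 g. Starts on the bench before the board; one to three of the three firs are present
- dome0: bystander: an empty clear glass dome, 88 mm across, 96 mm tall, beside the board; origin under its centre
- dome1: bystander: a second clear glass dome like dome0
- glitter_jar: bystander: a small jar, 44 mm across, 50 mm tall; origin under its centre
- glue: bystander: a bottle of glue, 34 mm across, 90 mm tall; origin under its centre
- snowman: bystander: a ceramic snowman, 40 mm across, 62 mm tall; origin under its centre
- stopper: bystander: a black rubber stopper disc, 60 mm across, 18 mm thick; origin under its centre
Things that resemble listed ones, but are neither listed nor needed, are in the scene too. Leave any blue or pink look-alike of the fir0 alone.

How it is judged:
By the outcome, as a careful person would: the job done as asked, in the order asked, and still so for the second after the job is handed in, with the robot touching nothing.
Of fir0, fir1, fir2 only 1 to 3 are there at a start; the rules pass over those that are not, and their reading is None.
At some moment in a run one of fir0, fir1, fir2 may be knocked a few centimetres aside while the robot is not near it.
It also fails if it takes over 210 s, if anything falls off the work surface, if the arm or the gripper's body presses on something with over 40 N, if the wrist force passes 120 N, or if a joint passes its speed limit or range.

## Robot

A 6-joint arm with a two-finger parallel gripper is mounted at the origin on the work surface. World frame = base frame: x ahead of the robot, y to its left, z up, the work surface at z = 0. Lengths are in m, angles in degrees, forces in N, time in s.
With the tool pointing down it reaches from about 0.4 to 0.825 m from the base axis. Payload 7 kg.
Tool frame: the origin (TCP) lies midway between the tips of the shut fingers; the grasp point (between the pads) lies 19 mm behind it; x points along the fingers, z is the direction in which the jaws open and shut, and the axes are right-handed (so a half turn about x gives the same grasp; the last joint's range is limited). The gripper opens to 88 mm and grips with 3 to 60 N. Pads are 19 mm wide; open, the fingers measure 130 mm over their backs; the gripper's body (78 mm by 193 mm) begins 47 mm behind the grasp point.
Start: joints at [-49.498, 20.546, 0.682, 0, -70.136, -16.507], TCP at [0.274, -0.617, 0.19] pointing down, gripper open.
Joint ranges: [-176.03, 176.03], [-82.01, 121.73], [-58.28, 71.71], [-173.87, 95.51], [-174.79, -0.11], [-173.66, 173.66]. Speed limits (degrees/s): [136.94, 136.94, 172.46, 180, 180, 180].

## Interface

Orientations are given as [roll, pitch, yaw] about the fixed x, y, z axes, in that order (R = Rz(yaw) Ry(pitch) Rx(roll)).
In Python, from plant import ctrl gives the robot as it stands.
- The arm moves only by the tool servo_tool, never from a script. Its argument "motion" is a list of rows, each an object with "offset": the shift along the tool's x, y, z in m, a list of three; "roll": the turn about the tool's x in degrees; "claw": the opening, from -1 (shut) to 1 (fully open), so that 0 is half open. In form: [{"offset": [x, y, z], "roll": roll, "claw": claw}, ...]. A call has 1 to 12 rows; each row shifts and turns the commanded pose from where the row before left it, along the tool's axes as they then stand; what a row does not reach is not made up. A row lasts 1/8 s, in which the tool goes at most 62.5 mm and 10.7 degrees, less where a joint would pass 70% of its speed; a pose out of reach is approached as far as the arm can. A call is refused whole if a number of a shift passes 0.0625 or a number of a turn 10.7, either way. A call with a gripper value outside its range is refused whole. The fingers move at their own pace and stop on an object; the grip force is fixed at half the most. Time passes only in rows, so rows that do not move let the fingers close. It gives the time, the measured TCP pose, the force and the opening at its end, in the units of the state.
- ctrl.get_obs(): the state, without advancing time (a new reading comes with each control period).
- ctrl.snapshot(name): name is "scene" or "top" or "wrist"; returns a dict with "frame" (400x640x3 uint8, blue, green, red), "z_map" (400x640 float32, m along the optical axis (not along the pixel's ray), 0 where there is no reading), "mtx" (3x3 intrinsics, pixels), "extrinsics" (4x4, takes a point from camera to world coordinates). Camera axes: x right, y up, looking along -z (the intrinsics and any distortion apply to the point x, -y, -z); pixel columns grow to the right and rows downward; lengths in m; the calibration is good to about 2 mm. The wrist camera is an equidistant fisheye: a pixel r from the principal point sees the ray r / f radians off the axis. A picture is of the moment at which its call begins.
- ctrl.close_job(): hands the job in, once; it reports no verdict.
The state is a dict: "clock": time; "joint_pos": joint angles; "qvel": joint speeds; "tau": joint torques, N m; "tool_pos": TCP position; "orientation": TCP orientation; "force": force on the tool from outside, world axes, zero at the start; "moment": the same for the moment, N m; "opening": finger opening in m.
Only numpy, scipy, OpenCV 4.12 (cv2) and the standard library are available. Lean on these libraries where they do the work, as an engineer would, in place of code of your own. Each camera call takes 0.05 s, during which the arm holds its last target.

## Working session

There is one attempt and no reset: what is moved stays moved. The work goes in short steps, Python scripts to look and compute and a tool call to move; the robot and the scene stay as the last step left them, time stands still between calls to the robot, and variables do not carry over. Pictures are saved under pics/ and viewed, and the job is handed in when it is done.

Besides the shell and the picture viewer there is one more tool, called as name([rows], argument=value, ...), one row to a line, values as JSON. servo_tool: Moves the arm, as the interface text tells. Its arguments: {"type":"object","properties":{"motion":{"type":"array"}},"required":["motion"]}

```bash
ls; mkdir -p pics; cat > h.py <<'E'
import numpy as np, cv2
from plant import ctrl
def snap(n,save=None):
    s=ctrl.snapshot(n)
    if save: cv2.imwrite('pics/'+save+'.png',s['frame'])
    return s
E
python3 - <<'E'
from h import *
for n in ['scene','top','wrist']:
    s=snap(n,n+'0'); print(n,s['mtx'],s['extrinsics'].round(3), s.keys())
    np.savez('pics/'+n+'0.npz',**{k:s[k] for k in ['frame','z_map','mtx','extrinsics']})
print(ctrl.get_obs())
E
```

```text
pics
scene [[422.464846     0.         321.08000281]
 [  0.         422.464846   198.53500901]
 [  0.           0.           1.        ]] [[-0.864 -0.34   0.372  0.99 ]
 [ 0.504 -0.565  0.653  0.85 ]
 [-0.012  0.751  0.66   0.946]
 [ 0.     0.     0.     1.   ]] dict_keys(['frame', 'z_map', 'mtx', 'extrinsics'])
top [[394.91486537   0.         319.04518803]
 [  0.         394.91486537 200.31979806]
 [  0.           0.           1.        ]] [[ 0.009  0.998 -0.069  0.448]
 [-1.     0.01   0.015  0.002]
 [ 0.016  0.068  0.998  1.033]
 [ 0.     0.     0.     1.   ]] dict_keys(['frame', 'z_map', 'mtx', 'extrinsics'])
wrist [[309.70691629   0.         322.34770554]
 [  0.         309.70691629 201.19069669]
 [  0.           0.           1.        ]] [[-0.407 -0.87  -0.277  0.199]
 [ 0.913 -0.388 -0.125 -0.651]
 [ 0.002 -0.304  0.953  0.384]
 [ 0.     0.     0.     1.   ]] dict_keys(['frame', 'z_map', 'mtx', 'extrinsics'])
{'clock': 0.15, 'joint_pos': array([-4.94972474e+01,  2.05808937e+01,  6.46454401e-01, -1.47367199e-02,
       -7.01355413e+01, -1.65064207e+01]), 'qvel': array([-0.05032768, -0.07406544,  0.18376793,  0.12956594,  0.06895076,
        0.08825707]), 'tau': array([-8.04220363e-04, -5.83273852e+01,  2.93288809e+01,  7.00137064e+00,
        8.66952469e-03, -9.39840811e-05]), 'tool_pos': array([ 0.27431003, -0.61630137,  0.18975496]), 'orientation': array([  5.3087021 ,  89.92866074, 119.30001809]), 'force': array([-0.87063299, -0.0691877 ,  0.07104532]), 'moment': array([ 0.00271381,  0.03947627, -0.01328092]), 'opening': 0.08745102050814821}
```

View pics/scene0.png

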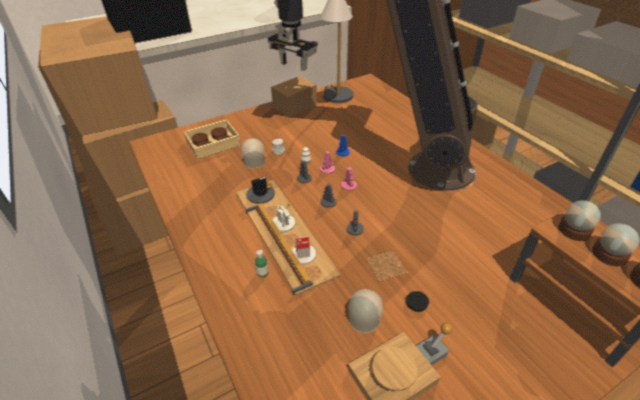

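View pics/top0.png

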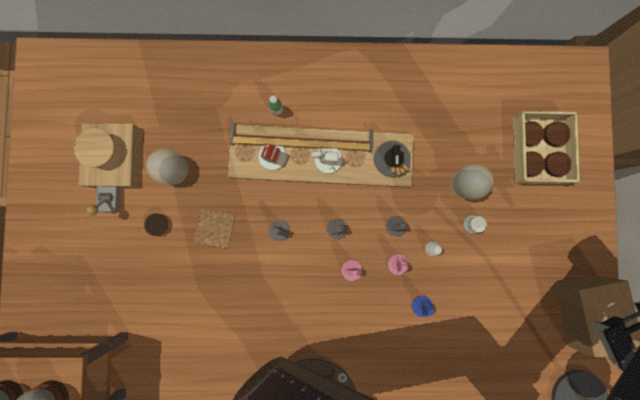

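View pics/wrist0.png

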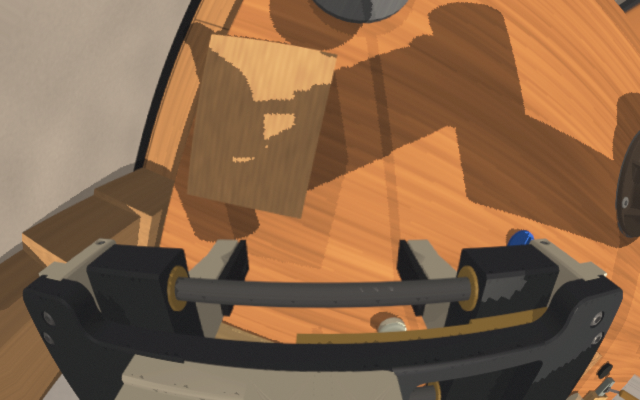

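The top view shows three pewter firs at about (279,231), (337,228) and (397,227). The decoys are pink at (352,270) and (398,264), and blue at (423,306). On the board are the cottage (272,156), the reindeer (328,160) and the knob (393,158), and the mat is at (215,229).

```bash
cat >> h.py <<'E'
def world(s,u,v,z=None):
    """by depth map at pixel"""
    K=s['mtx'];d=s['z_map'][int(round(v)),int(round(u))] if z is None else z
    p=np.array([(u-K[0,2])/K[0,0]*d,-(v-K[1,2])/K[1,1]*d,-d,1]); return (s['extrinsics']@p)[:3]
def ray(s,u,v,fish=False):
    K=s['mtx'];x=(u-K[0,2])/K[0,0];y=(v-K[1,2])/K[1,1]
    u=np.asarray(u,float)
    if fish:
        r=np.hypot(x,y); k=np.sin(r)/np.maximum(r,1e-9); d=np.stack([x*k,-y*k,-np.cos(r)],-1)
    else: d=np.stack([x,-y,-np.ones_like(x)],-1)
    E=s['extrinsics']; return E[:3,3], d@E[:3,:3].T
def onplane(s,u,v,h,fish=False):
    o,d=ray(s,np.asarray(u,float),np.asarray(v,float),fish); t=(h-o[2])/d[...,2]; return o+t[...,None]*d
def proj(s,P,fish=False):
    E=s['extrinsics'];K=s['mtx'];q=(np.asarray(P)-E[:3,3])@E[:3,:3]
    x,y,z=q[...,0],-q[...,1],-q[...,2]
    if fish:
        r=np.hypot(x,y);a=np.arctan2(r,z);k=a/np.maximum(r,1e-9);return np.stack([x*k*K[0,0]+K[0,2],y*k*K[1,1]+K[1,2]],-1)
    return np.stack([x/z*K[0,0]+K[0,2],y/z*K[1,1]+K[1,2]],-1)
def cloud(s,fish=False):
    v,u=np.mgrid[0:400,0:640]; o,d=ray(s,u.astype(float),v.astype(float),fish)
    # z_map along optical axis
    E=s['extrinsics'];k=(d@E[:3,2])*-1
    return o+d*(s['z_map']/k)[...,None]
def crop(s,u0,v0,u1,v1,k,name):
    cv2.imwrite('pics/'+name+'.png',cv2.resize(s['frame'][v0:v1,u0:u1],None,fx=k,fy=k,interpolation=cv2.INTER_CUBIC))
E
python3 - <<'E'
from h import *
s=dict(np.load('pics/top0.npz'));c=dict(np.load('pics/scene0.npz'))
crop(s,220,85,480,315,3,'topc'); crop(c,220,120,420,320,3,'scenec')
P=cloud(s)
for n,(u,v) in dict(bench=(300,200),bench2=(480,300),mat=(215,229),f0=(279,231),f1=(337,228),f2=(397,227),wood=(240,170),wood2=(380,182)).items(): print(n,P[v,u].round(4))
E
```

```text
bench [ 0.5192  0.0366 -0.0032]
bench2 [ 0.2637 -0.4328  0.0009]
mat [0.4414 0.256  0.0011]
f0 [0.4383 0.0843 0.0687]
f1 [ 0.4467 -0.0562  0.0775]
f2 [ 0.4504 -0.2053  0.0603]
wood [0.5948 0.1927 0.0121]
wood2 [ 0.5671 -0.1715  0.013 ]
```

View pics/topc.png

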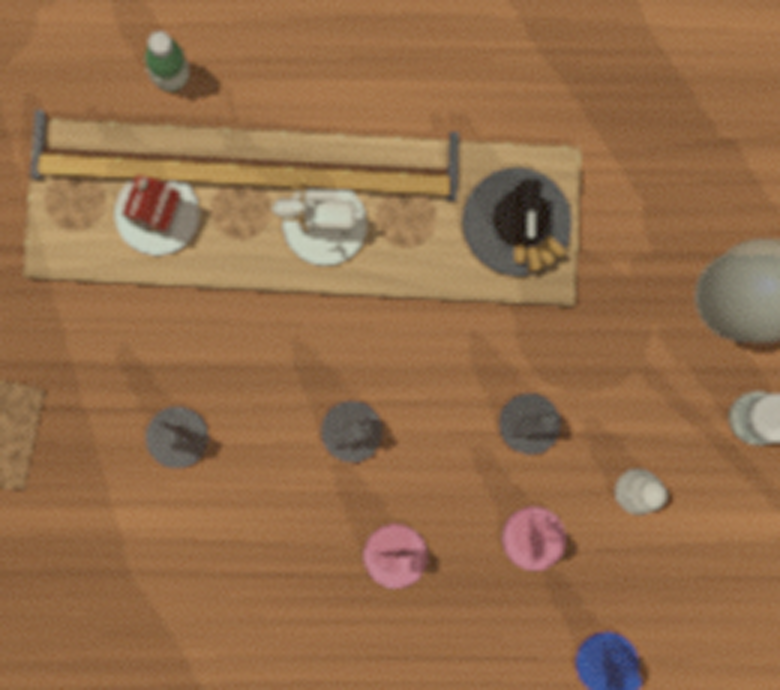

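View pics/scenec.png

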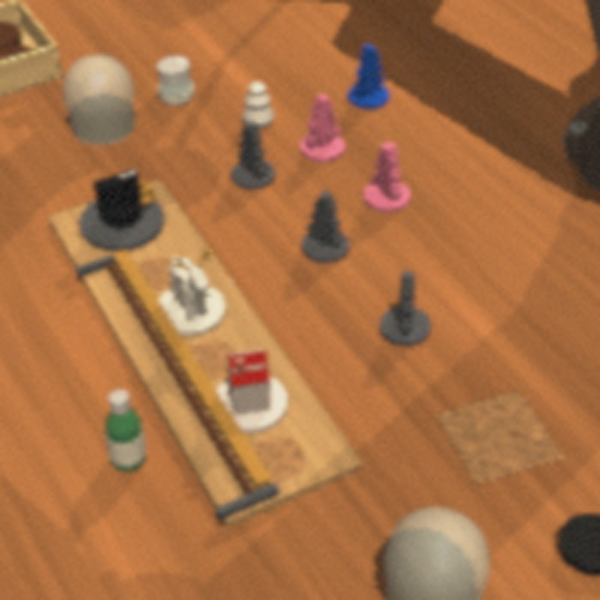

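```bash
cat >> h.py <<'E'
from scipy.spatial.transform import Rotation as Rn
def tool():
    o=ctrl.get_obs(); r,p,y=o['orientation']; R=Rn.from_euler('xyz',[r,p,y],degrees=True).as_matrix()
    return o,R
def st():
    o,R=tool(); print('t',round(o['clock'],2),'tcp',o['tool_pos'].round(4),'x',R[:,0].round(3),'jawyaw',round(np.degrees(np.arctan2(R[1,2],R[0,2])),2),'F',o['force'].round(1),'op',round(o['opening'],4),'J',o['joint_pos'].round(1))
    return o,R
def to(target,jaw=None):
    """offset in tool axes from measured TCP to world target; roll to reach jaw yaw (deg) mod 180"""
    o,R=st(); d=R.T@(np.asarray(target)-o['tool_pos']); print('offset',d.round(4))
    if jaw is not None:
        cur=np.degrees(np.arctan2(R[1,2],R[0,2])); e=(jaw-cur+90)%180-90; print('yaw err',round(e,2),'-> roll',round(-e,2),'(alt',round(-e+180*np.sign(e),1),')')
E
python3 - <<'E'
from h import *
st(); o,R=tool(); print(R.round(3))
s=dict(np.load('pics/top0.npz'));c=dict(np.load('pics/scene0.npz'))
for s,roi in ((s,(215,110,425,195)),(c,(225,170,350,300))):
    hsv=cv2.cvtColor(s['frame'],cv2.COLOR_BGR2HSV)
    for p in [(240,175),(380,182),(300,200),(330,290)]: print(hsv[p[1],p[0]],end=' ')
    print()
E
```

```text
t 0.15 tcp [ 0.2743 -0.6163  0.1898] x [-0.001  0.001 -1.   ] jawyaw 113.99 F [-0.9 -0.1  0.1] op 0.0875 J [-49.5  20.6   0.6  -0.  -70.1 -16.5]
[[-0.001 -0.914 -0.407]
 [ 0.001 -0.407  0.914]
 [-1.     0.     0.001]]
[ 17 105 173] [ 19 108 174] [ 14 142 154] [ 14 137 158] 
[ 12 162 167] [ 13 165 187] [ 13 165 193] [ 12 162 173]
```

```bash
cat > board.py <<'E'
from h import *
def board(s):
    P=cloud(s); h=P[...,2]
    hsv=cv2.cvtColor(s['frame'],cv2.COLOR_BGR2HSV)
    m=((hsv[...,0]>=15)&(hsv[...,1]<128)&(hsv[...,1]>60)&(hsv[...,2]>120)).astype(np.uint8)
    m[:, :215]=0;m[:,425:]=0;m[:110]=0;m[195:]=0
    m=cv2.morphologyEx(m,cv2.MORPH_OPEN,np.ones((3,3)))
    cn=np.vstack([k for k in cv2.findContours(m,cv2.RETR_EXTERNAL,cv2.CHAIN_APPROX_NONE)[0] if cv2.contourArea(k)>60])[:,0,:]
    w=onplane(s,cn[:,0],cn[:,1],0.012)[:,:2].astype(np.float32)
    return cv2.minAreaRect(w*1000),m
if __name__=='__main__':
    s=dict(np.load('pics/top0.npz')); r,m=board(s); print(r); cv2.imwrite('pics/bm.png',m*255)
    hsv=cv2.cvtColor(s['frame'],cv2.COLOR_BGR2HSV);P=cloud(s)
    for n,mm in dict(
      dark=(hsv[...,2]<110)&(hsv[...,1]<70)).items():
        k,l,stt,c=cv2.connectedComponentsWithStats(mm.astype(np.uint8))
        for i in range(1,k):
            if 60<stt[i,4]<3000: print(n,c[i].round(1),stt[i].tolist(),onplane(s,*c[i],0.007).round(4),'h',np.percentile(P[l==i][:,2],[10,90]).round(3))
E
python3 board.py
```

```text
((636.0354614257812, -16.99847412109375), (481.1281433105469, 142.49063110351562), 87.6341781616211)
dark [370.8 139.4] [369, 129, 4, 23, 61] [ 0.6806 -0.1486  0.007 ] h [0.019 0.024]
dark [390.  156.9] [374, 141, 36, 36, 667] [ 0.6345 -0.1992  0.007 ] h [0.018 0.075]
dark [177.8 171.6] [168, 155, 19, 29, 230] [0.5894 0.3548 0.007 ] h [0.026 0.075]
dark [626.2 171.9] [615, 165, 25, 15, 220] [ 0.6016 -0.8268  0.007 ] h [-0.57  -0.467]
dark [459.4 188. ] [453, 173, 26, 26, 161] [ 0.5543 -0.3816  0.007 ] h [0.015 0.057]
dark [109.  199.5] [96, 187, 24, 25, 259] [0.5152 0.5292 0.007 ] h [0.017 0.043]
dark [396.1 225.9] [387, 217, 20, 19, 300] [ 0.4534 -0.2144  0.007 ] h [0.005 0.071]
dark [336.9 228.2] [328, 219, 19, 20, 295] [ 0.4462 -0.0602  0.007 ] h [0.005 0.069]
dark [278.8 230.1] [270, 221, 19, 19, 269] [0.4401 0.0901 0.007 ] h [0.005 0.071]
dark [  7.9 336.3] [0, 333, 16, 8, 70] [0.168  0.7659 0.007 ] h [0.009 0.048]
dark [ 95.7 352.2] [85, 344, 23, 18, 125] [0.13   0.5452 0.007 ] h [0.114 0.174]
dark [342.  377.2] [337, 372, 11, 11, 86] [ 0.0704 -0.0752  0.007 ] h [0.012 0.018]
dark [301.2 392.4] [277, 376, 55, 24, 399] [0.033  0.0275 0.007 ] h [0.412 0.538]
dark [ 40.9 394.7] [27, 389, 28, 11, 216] [0.026  0.6759 0.007 ] h [0.243 0.265]
dark [118.3 395. ] [110, 390, 16, 10, 82] [0.0256 0.4842 0.007 ] h [0.013 0.052]
```

View pics/bm.png

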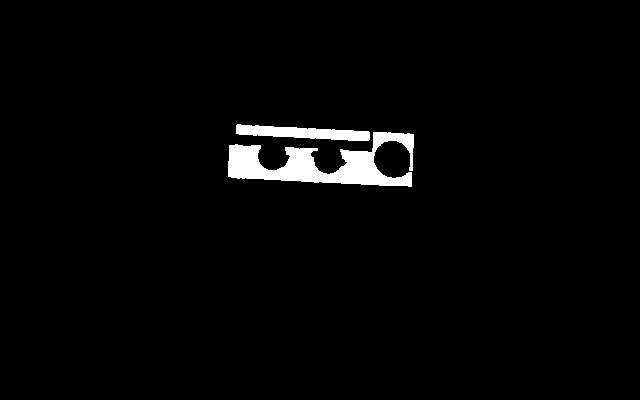

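```bash
python3 -c "
from h import *
to([0.6,-0.2,0.26],87.6)"
```

```text
t 0.15 tcp [ 0.2743 -0.6163  0.1898] x [-0.001  0.001 -1.   ] jawyaw 113.99 F [-0.9 -0.1  0.1] op 0.0875 J [-49.5  20.6   0.6  -0.  -70.1 -16.5]
offset [-0.07   -0.4668  0.248 ]
yaw err -26.39 -> roll 26.39 (alt -153.6 )
```

servo_tool([
  {"offset": [-0.02, 0, 0], "roll": 0, "claw": 1},
  {"offset": [-0.02, -0.0467, 0.0248], "roll": 0, "claw": 1},
  {"offset": [-0.02, -0.0467, 0.0248], "roll": 0, "claw": 1},
  {"offset": [-0.01, -0.0467, 0.0248], "roll": 0, "claw": 1},
  {"offset": [0, -0.0467, 0.0248], "roll": 0, "claw": 1},
  {"offset": [0, -0.0467, 0.0248], "roll": 0, "claw": 1},
  {"offset": [0, -0.0467, 0.0248], "roll": 0, "claw": 1},
  {"offset": [0, -0.0467, 0.0248], "roll": 0, "claw": 1},
  {"offset": [0, -0.0467, 0.0248], "roll": 0, "claw": 1},
  {"offset": [0, -0.0467, 0.0248], "roll": 0, "claw": 1},
  {"offset": [0, -0.0467, 0.0248], "roll": 0, "claw": 1},
  {"offset": [0, 0, 0], "roll": 8.8, "claw": 1},
])

```text
clock: 1.65
tool_pos: [0.6019, -0.1972, 0.2593]
orientation: [54.4, 89.9, 159.6]
force: [-0.4, -0.8, 0.5]
opening: 0.0876
```

servo_tool([
  {"offset": [0, 0, 0], "roll": 8.8, "claw": 1},
  {"offset": [0, 0, 0], "roll": 8.8, "claw": 1},
  {"offset": [0, 0, 0], "roll": 0, "claw": 1},
  {"offset": [0, 0, 0], "roll": 0, "claw": 1},
])

```text
clock: 2.15
tool_pos: [0.6002, -0.2002, 0.2603]
orientation: [75.9, 90.0, 163.6]
force: [-0.2, -0.1, -0.9]
opening: 0.0874
```

```bash
python3 -c "
from h import *
to([0.628,-0.202,0.2],87.6)
s=snap('wrist','w1')
np.savez('pics/w1.npz',**s)
s=dict(np.load('pics/w1.npz'))
print(proj(s,np.array([[0.6285,-.2018,.07],[0.6285,-.2018,.02]]),True))
"
```

```text
t 2.15 tcp [ 0.6002 -0.2002  0.2603] x [-0.  0. -1.] jawyaw 87.78 F [-0.2 -0.1 -0.9] op 0.0874 J [ -0.8  14.6   1.3  -0.  -76.7 -91.4]
offset [ 0.0603 -0.0279 -0.0007]
yaw err -0.18 -> roll 0.18 (alt -179.8 )
[[322.56040401 192.79208704]
 [322.55746581 183.20566633]]
```

View pics/w1.png

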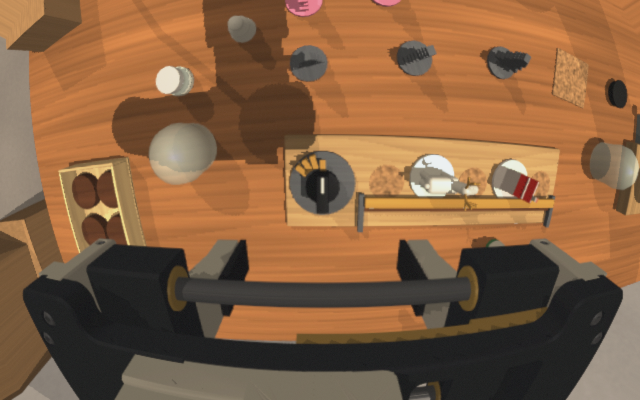

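```bash
cat > bd.py <<'E'
import numpy as np
yaw=np.radians(-2.37); O=np.array([0.6383,0.038])
def b2w(x,y,z=0):
    c,s=np.cos(yaw),np.sin(yaw); return np.array([O[0]+c*x-s*y,O[1]+s*x+c*y,0.012+z])
PADS=dict(small0=(-.001,-.144),big_a=(-.01,-.072),small1=(-.001,0),big_b=(-.01,.072),small2=(-.001,.144))
KN=(0,-.240)
E
cat > ov.py <<'E'
from h import *; from bd import *
def overlay(s,fish,name,roi,k):
    im=cv2.resize(s['frame'],None,fx=k,fy=k,interpolation=cv2.INTER_CUBIC)
    def pt(P,c):
        q=(proj(s,np.array(P),fish)+.5)*k; cv2.circle(im,tuple(int(round(a)) for a in q),2,c,-1)
    for n,(x,y) in PADS.items():
        r=.036 if 'big' in n else .027
        for a in np.arange(0,6.28,.5): pt(b2w(x+r*np.cos(a),y+r*np.sin(a),0.0 if 'small' in n else .0),(0,255,0))
    for a in np.arange(0,6.28,.4): pt(b2w(.048*np.cos(a),KN[1]+.048*np.sin(a),.008),(255,0,255))
    pt(b2w(*KN,.066),(0,0,255))
    for x in (-.07,.07):
        for y in np.arange(-.295,.19,.04): pt(b2w(x,y),(255,255,0))
    u0,v0,u1,v1=[int(a*k) for a in roi]; cv2.imwrite('pics/'+name+'.png',im[v0:v1,u0:u1])
if __name__=='__main__':
    overlay(dict(np.load('pics/w1.npz')),True,'ov_w1',(275,125,575,235),2.6)
    overlay(dict(np.load('pics/top0.npz')),False,'ov_t',(220,115,425,200),3.5)
E
python3 ov.py
```

```text
(no output)
```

View pics/ov_w1.png

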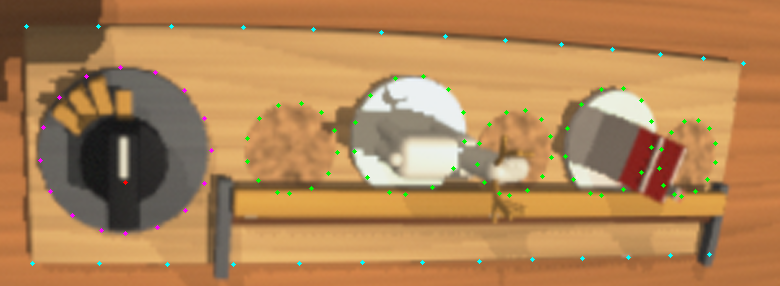

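View pics/ov_t.png

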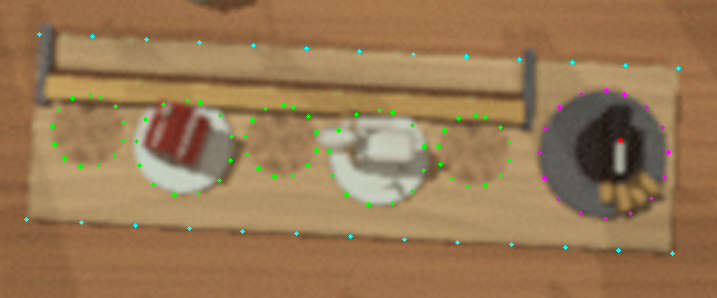

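```bash
python3 - <<'E'
from h import *; from bd import *
s=dict(np.load('pics/w1.npz'));hsv=cv2.cvtColor(s['frame'],cv2.COLOR_BGR2HSV);P=cloud(s,True)
# board yaw/edges: fit wood mask on plane .012
m=((hsv[...,0]>=15)&(hsv[...,1]<140)&(hsv[...,1]>50)&(hsv[...,2]>110)); 
print(hsv[140,400],hsv[215,400],hsv[110,400],hsv[160,300])
m[:120]=0;m[236:]=0;m[:,:275]=0;m[:,575:]=0
# lower-x edge (top in image): first mask row per column
pts=[(u,np.where(m[:,u])[0].min()) for u in range(300,550,3)]
w=onplane(s,*np.array(pts,float).T,.012,True); vx,vy,x0,y0=cv2.fitLine(w[:,:2].astype(np.float32),cv2.DIST_HUBER,0,.01,.01).ravel()
print('front edge yaw',np.degrees(np.arctan2(-vx*np.sign(vy),abs(vy))),'front edge x at knob: signed dist of knob', )
n=np.array([vy,-vx]);n*=np.sign(n[0]);K=b2w(*KN)[:2];print('dist knob->front edge',(K-[x0,y0])@n, 'expected .070')
# grey housing at ~z .02
d=(hsv[...,1]<60)&(hsv[...,2]<130); d[:140]=0;d[225:]=0;d[:,:285]=0;d[:,357:]=0
c=max(cv2.findContours(d.astype(np.uint8),cv2.RETR_EXTERNAL,cv2.CHAIN_APPROX_NONE)[0],key=cv2.contourArea)[:,0]
w=onplane(s,c[:,0].astype(float),c[:,1].astype(float),.020,True)[:,:2]
(x,y),r=cv2.minEnclosingCircle((w*1000).astype(np.float32)); print('housing',x,y,r,'pred',K)
print('height housing',np.median(P[d][:,2]),'board',np.median(P[m][:,2]))
# white mark
for i,(a) in enumerate([(hsv[...,2]>170)&(hsv[...,1]<60)]):
    a=a.copy();a[:170]=0;a[200:]=0;a[:,:305]=0;a[:,:][:,340:]=0
    v,u=np.where(a); print('mark',u.mean(),v.mean(),len(u),'h',np.median(P[a][:,2]),onplane(s,u.mean(),v.mean(),.078,True))
k=(P[...,2]>.06)&(P[...,2]<.09); k[:140]=0;k[225:]=0;k[:,:285]=0;k[:,357:]=0
print('bar top',P[k].mean(0), np.percentile(P[k],[2,98],axis=0).round(4).tolist(), k.sum())
q=(P[k][:,:2]*1000).astype(np.float32); print(cv2.minAreaRect(q))
E
```

```text
[ 17 133 218] [ 17 134 219] [ 13 166 195] [14 48 58]
front edge yaw -2.2820182 front edge x at knob: signed dist of knob
dist knob->front edge 0.06900998321390563 expected .070
housing 628.3423461914062 -202.7606658935547 47.16830062866211 pred [ 0.6283754  -0.20179471]
height housing 0.020942705347803903 board 0.012193193784461709
mark 322.0 185.32558139534885 43 h 0.07865355886932018 [ 0.61638542 -0.20204837  0.078     ]
bar top [ 0.6272351  -0.20185511  0.07772196] [[0.6043, -0.2094, 0.0664], [0.6532, -0.1944, 0.08]] 476
((628.865966796875, -201.8667755126953), (14.26012897491455, 49.95137405395508), 87.771240234375)
```

```bash
python3 - <<'E'
from h import *; from bd import *
s=dict(np.load('pics/w1.npz'));hsv=cv2.cvtColor(s['frame'],cv2.COLOR_BGR2HSV);P=cloud(s,True)
m=(hsv[...,0]<25)&(hsv[...,1]>140)&(hsv[...,2]>120);m[:150]=0;m[178:]=0;m[:,:295]=0;m[:,330:]=0
Q=P[m&(P[...,2]>.022)]; print(len(Q),np.percentile(Q,[2,50,98],axis=0).round(4))
r=np.hypot(Q[:,0]-.6285,Q[:,1]+.202); print(np.percentile(r,[2,98]))
to([0.6285,-.202,.11],87.7)
E
```

```text
268 [[ 0.5858 -0.2358  0.0321]
 [ 0.5976 -0.2179  0.0399]
 [ 0.6093 -0.1987  0.0416]]
[0.02719607 0.04588626]
t 2.2 tcp [ 0.6002 -0.2002  0.2604] x [-0.  0. -1.] jawyaw 87.74 F [-0.5  0.5  0.5] op 0.0876 J [ -0.8  14.6   1.3  -0.  -76.7 -91.5]
offset [ 0.1504 -0.0284 -0.0007]
yaw err -0.04 -> roll 0.04 (alt -180.0 )
```

servo_tool([
  {"offset": [0.03, -0.0142, 0], "roll": 0, "claw": 0},
  {"offset": [0.04, -0.0142, -0.0007], "roll": 0, "claw": 0},
  {"offset": [0.04, 0, 0], "roll": 0, "claw": 0},
  {"offset": [0.04, 0, 0], "roll": 0, "claw": 0},
  {"offset": [0.03, 0, 0], "roll": 0, "claw": 0},
  {"offset": [0.0264, 0, 0], "roll": 0, "claw": 0},
  {"offset": [0, 0, 0], "roll": 0, "claw": 0},
])

```text
clock: 3.08
tool_pos: [0.6268, -0.202, 0.0518]
orientation: [86.8, 89.7, 174.5]
force: [0.4, -0.4, 0.0]
opening: 0.0441
```

```bash
python3 - <<'E'
from h import *
to([0.6285,-.202,.054],87.7)
s=snap('wrist','w2')
E
```

```text
t 3.08 tcp [ 0.6268 -0.202   0.0518] x [-0.004  0.    -1.   ] jawyaw 87.66 F [ 0.4 -0.4  0. ] op 0.0441 J [ -0.9  25.5 -11.   -0.  -53.8 -91.4]
offset [-0.0022 -0.0016  0.0001]
yaw err 0.04 -> roll -0.04 (alt 180.0 )
```

View pics/w2.png

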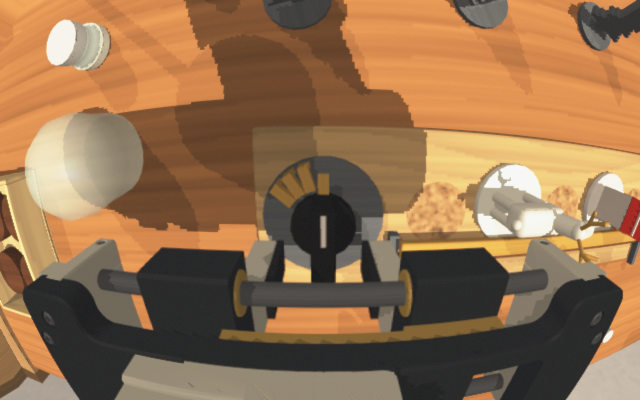

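servo_tool([
  {"offset": [-0.002, -0.0015, 0], "roll": 0, "claw": -1},
  {"offset": [0, 0, 0], "roll": 0, "claw": -1},
  {"offset": [0, 0, 0], "roll": 0, "claw": -1},
  {"offset": [0, 0, 0], "roll": 0, "claw": -1},
  {"offset": [0, 0, 0], "roll": 0, "claw": -1},
])

```text
clock: 3.75
tool_pos: [0.6301, -0.2021, 0.0562]
orientation: [-82.2, 90.0, 5.4]
force: [-0.3, 0.3, 0.3]
opening: 0.0019
```

servo_tool([
  {"offset": [0.003, 0, 0], "roll": 0, "claw": -1},
  {"offset": [0.003, 0, 0], "roll": 0, "claw": -1},
  {"offset": [0.002, 0, 0], "roll": 0, "claw": -1},
  {"offset": [0, 0, 0], "roll": 0, "claw": -1},
  {"offset": [0, 0, 0], "roll": 0, "claw": -1},
])

```text
clock: 4.38
tool_pos: [0.6302, -0.2021, 0.0481]
orientation: [-131.0, 90.0, -43.4]
force: [-1.0, 0.5, -0.5]
opening: 0.0008
```

```bash
python3 - <<'E'
from h import *
st()
s=snap('wrist','w3');st();crop(s,230,130,430,330,3,'w3c')
E
```

```text
t 4.38 tcp [ 0.6302 -0.2021  0.0481] x [ 0. -0. -1.] jawyaw 87.6 F [-1.   0.5 -0.5] op 0.0008 J [ -0.9  25.9 -11.    0.  -53.2 -91.5]
t 4.42 tcp [ 0.6302 -0.2021  0.0481] x [ 0. -0. -1.] jawyaw 87.6 F [-0.7 -0.1 -0.1] op 0.0008 J [ -0.9  25.9 -11.    0.  -53.2 -91.5]
```

View pics/w3c.png

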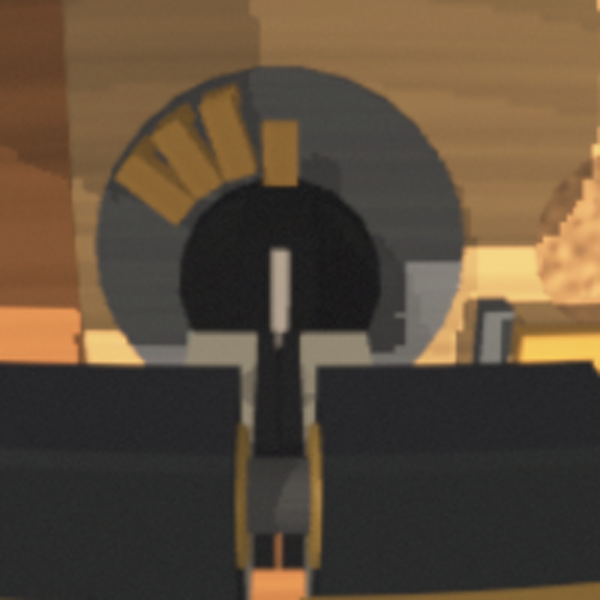

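```bash
python3 - <<'E'
from h import *
s=snap('wrist');o,R=tool()
for n in ['scene','top','wrist']:
    s=snap(n); p=o['tool_pos']; print(n,proj(s,np.array([p,p-.019*R[:,0],p-.03*R[:,0],[.6285,-.202,.078]]),n=='wrist').round(1).tolist())
    if n=='scene': crop(s,220,130,340,230,6,'s3')
    if n=='top': crop(s,340,120,440,200,6,'t3')
P=cloud(s,True)
print(s['extrinsics'].round(3))
for uv in [(322,225),(323,245),(323,285),(323,262),(280,300),(302,245),(345,245)]: print(uv,P[uv[1],uv[0]].round(4))
E
```

```text
scene [[258.7, 185.8], [258.1, 181.4], [257.7, 178.8], [258.2, 178.7]]
top [[394.4, 155.7], [396.0, 154.3], [396.9, 153.5], [396.8, 154.2]]
wrist [[323.3, 230.4], [323.4, 242.3], [323.4, 250.2], [323.6, 247.5]]
[[ 0.041 -0.952 -0.304  0.547]
 [ 0.999  0.039  0.013 -0.199]
 [-0.001 -0.304  0.953  0.243]
 [ 0.     0.     0.     1.   ]]
(322, 225) [ 0.6138 -0.2023  0.0785]
(323, 245) [ 0.6264 -0.2023  0.0789]
(323, 285) [ 0.5983 -0.2012  0.1646]
(323, 262) [ 0.6204 -0.2021  0.1103]
(280, 300) [ 0.5966 -0.2128  0.1743]
(302, 245) [ 0.6185 -0.2131  0.0943]
(345, 245) [ 0.619  -0.1904  0.0952]
```

View pics/s3.png

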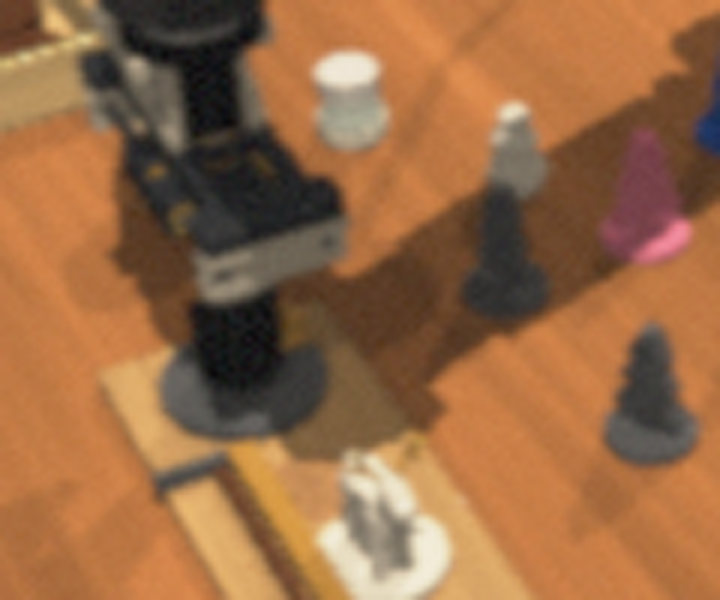

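View pics/t3.png

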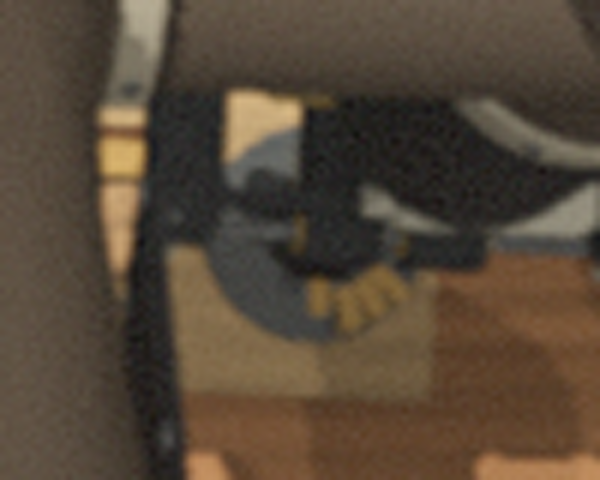

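```bash
python3 - <<'E'
from h import *
s=snap('wrist');P=cloud(s,True)
for v in (236,240,244,248,252,258,264):
    print(v,[tuple((P[v,u,1:]*1000).round(0).astype(int)) for u in range(292,356,4)])
im=s['frame'][190:310,260:390]; im=np.clip(im.astype(float)*2.2+25,0,255).astype(np.uint8)
cv2.imwrite('pics/w4.png',cv2.resize(im,None,fx=5,fy=5,interpolation=cv2.INTER_NEAREST))
E
```

```text
236 [(np.int64(-225), np.int64(43)), (np.int64(-222), np.int64(42)), (np.int64(-219), np.int64(43)), (np.int64(-216), np.int64(44)), (np.int64(-213), np.int64(42)), (np.int64(-208), np.int64(78)), (np.int64(-206), np.int64(79)), (np.int64(-204), np.int64(80)), (np.int64(-201), np.int64(79)), (np.int64(-199), np.int64(78)), (np.int64(-197), np.int64(77)), (np.int64(-194), np.int64(77)), (np.int64(-191), np.int64(42)), (np.int64(-188), np.int64(42)), (np.int64(-185), np.int64(42)), (np.int64(-182), np.int64(43))]
240 [(np.int64(-228), np.int64(19)), (np.int64(-222), np.int64(43)), (np.int64(-219), np.int64(43)), (np.int64(-216), np.int64(42)), (np.int64(-214), np.int64(41)), (np.int64(-209), np.int64(77)), (np.int64(-206), np.int64(79)), (np.int64(-204), np.int64(79)), (np.int64(-202), np.int64(79)), (np.int64(-199), np.int64(80)), (np.int64(-197), np.int64(78)), (np.int64(-195), np.int64(77)), (np.int64(-191), np.int64(42)), (np.int64(-188), np.int64(42)), (np.int64(-185), np.int64(42)), (np.int64(-180), np.int64(21))]
244 [(np.int64(-219), np.int64(93)), (np.int64(-216), np.int64(94)
[... 1863 characters left out ...]
), (np.int64(-197), np.int64(160)), (np.int64(-196), np.int64(160)), (np.int64(-195), np.int64(160)), (np.int64(-193), np.int64(159)), (np.int64(-192), np.int64(160))]
264 [(np.int64(-210), np.int64(163)), (np.int64(-209), np.int64(165)), (np.int64(-208), np.int64(164)), (np.int64(-206), np.int64(164)), (np.int64(-205), np.int64(163)), (np.int64(-208), np.int64(104)), (np.int64(-205), np.int64(112)), (np.int64(-204), np.int64(112)), (np.int64(-202), np.int64(111)), (np.int64(-200), np.int64(111)), (np.int64(-198), np.int64(103)), (np.int64(-197), np.int64(163)), (np.int64(-196), np.int64(163)), (np.int64(-195), np.int64(165)), (np.int64(-194), np.int64(163)), (np.int64(-193), np.int64(164))]
```

View pics/w4.png

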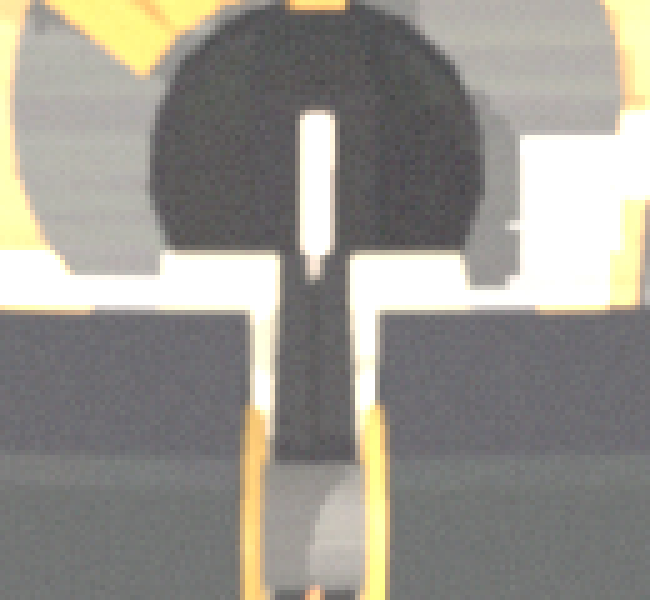

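```bash
python3 - <<'E'
from h import *
s=snap('wrist');P=cloud(s,True)
for v in range(232,300,4): print(v,(P[v,322]*1000).round(0),(P[v,305]*1000).round(0))
o,R=tool(); print(o['tool_pos'])
print(proj(s,np.array([[.6205,-.202,.048],[.6205,-.202,.067],[.6205,-.202,.09]]),True))
s=snap('top');T=cloud(s); 
for v in range(140,172,2): print(v,[(T[v,u]*1000).round(0).tolist() for u in (386,390,396,400)])
E
```

```text
232 [ 618. -202.   80.] [ 634. -215.   42.]
236 [ 621. -203.   78.] [ 637. -215.   42.]
240 [ 623. -203.   79.] [ 639. -216.   43.]
244 [ 626. -203.   79.] [ 619. -212.   93.]
248 [ 629. -203.   77.] [ 619. -211.   98.]
252 [ 621. -203.   99.] [ 592. -207.  155.]
256 [ 620. -203.  104.] [ 591. -206.  160.]
260 [ 620. -203.  108.] [ 592. -206.  160.]
264 [ 621. -203.  112.] [ 591. -206.  164.]
268 [ 620. -203.  117.] [ 591. -206.  166.]
272 [ 620. -203.  120.] [ 592. -206.  168.]
276 [ 620. -203.  124.] [ 591. -206.  171.]
280 [ 621. -203.  125.] [ 591. -206.  173.]
284 [ 598. -202.  164.] [ 592. -206.  173.]
288 [ 598. -202.  166.] [ 593. -206.  174.]
292 [ 599. -202.  167.] [ 594. -206.  175.]
296 [ 601. -202.  167.] [ 595. -206.  175.]
[ 0.63013558 -0.20212645  0.04813271]
[[322.98149152 217.10105982]
 [323.02153549 228.00105982]
 [323.08019893 244.20890171]]
140 [[679.0, -188.0, 11.0], [646.0, -170.0, 156.0], [642.0, -180.0, 173.0], [613.0, -160.0, 304.0]]
142 [[671.0, -186.0, 19.0], [641.0, -169.0, 159.0], [637.0, -180.0, 175.0], [610.0, -161.0, 297.0]]
144 [[666.0, -186.0, 19.0]
[... 666 characters left out ...]
, 186.0]]
158 [[602.0, -158.0, 173.0], [602.0, -167.0, 171.0], [602.0, -180.0, 172.0], [602.0, -188.0, 174.0]]
160 [[620.0, -182.0, 45.0], [598.0, -167.0, 169.0], [597.0, -179.0, 175.0], [598.0, -189.0, 173.0]]
162 [[616.0, -184.0, 34.0], [594.0, -167.0, 169.0], [594.0, -180.0, 170.0], [593.0, -189.0, 172.0]]
164 [[613.0, -186.0, 20.0], [610.0, -193.0, 39.0], [591.0, -183.0, 157.0], [591.0, -191.0, 161.0]]
166 [[608.0, -186.0, 19.0], [606.0, -194.0, 32.0], [603.0, -205.0, 55.0], [609.0, -222.0, 20.0]]
168 [[603.0, -186.0, 20.0], [603.0, -197.0, 18.0], [600.0, -207.0, 42.0], [600.0, -218.0, 39.0]]
170 [[598.0, -187.0, 17.0], [598.0, -196.0, 22.0], [596.0, -209.0, 36.0], [596.0, -219.0, 36.0]]
```

The wrist depth shows the shut fingertips at z≈0.092, while the state says TCP z=0.048. There is no contact force, and the opening reads 0 above the bar top (0.078). So the reported TCP lies about 44 mm beyond the real tips along the tool's x, and I'll correct for that from here.

```bash
python3 - <<'E'
t=open('h.py').read()
t=t.replace("return o,R\ndef st","o=dict(o);o['tool_pos']=o['tool_pos']-0.044*R[:,0]\n    return o,R\ndef st").replace("'tcp',","'TIP(corr)',")
open('h.py','w').write(t)
E
python3 -c "
from h import *
to([0.6285,-.202,.056],87.6)"
```

```text
t 4.78 TIP(corr) [ 0.6301 -0.2021  0.0921] x [ 0. -0. -1.] jawyaw 87.6 F [-0.7  0.2 -0.4] op 0.0006 J [ -0.9  25.8 -11.    0.  -53.2 -91.5]
offset [0.0361 0.0016 0.0001]
yaw err 0.0 -> roll -0.0 (alt 180.0 )
```

servo_tool([
  {"offset": [0, 0, 0], "roll": 0, "claw": 0},
  {"offset": [0, 0, 0], "roll": 0, "claw": 0},
  {"offset": [0.009, 0, 0], "roll": 0, "claw": 0},
  {"offset": [0.009, 0, 0], "roll": 0, "claw": 0},
  {"offset": [0.009, 0, 0], "roll": 0, "claw": 0},
  {"offset": [0.009, 0, 0], "roll": 0, "claw": 0},
  {"offset": [0, 0, 0], "roll": 0, "claw": 0},
])

```text
clock: 5.65
tool_pos: [0.6294, -0.2021, 0.0108]
orientation: [87.4, 89.9, 175.0]
force: [-0.4, -0.1, -0.1]
opening: 0.0439
```

```bash
python3 - <<'E'
from h import *
to([0.6285,-.202,.055],87.6)
s=snap('wrist','w5');P=cloud(s,True); c=snap('scene'); crop(c,220,130,340,230,6,'s5')
for v in range(210,250,4): print(v,(P[v,322]*1000).round(0),(P[v,275]*1000).round(0),(P[v,368]*1000).round(0))
E
```

```text
t 5.65 TIP(corr) [ 0.6294 -0.2021  0.0548] x [-0.002  0.    -1.   ] jawyaw 87.59 F [-0.4 -0.1 -0.1] op 0.0439 J [ -0.9  28.1 -12.9  -0.  -49.1 -91.5]
offset [-0.0002  0.0009  0.    ]
yaw err 0.01 -> roll -0.01 (alt 180.0 )
210 [ 606. -202.   37.] [ 604. -229.   39.] [ 613. -173.   20.]
214 [ 604. -202.   47.] [ 606. -229.   40.] [ 615. -173.   20.]
218 [ 605. -202.   53.] [ 608. -229.   41.] [ 618. -173.   20.]
222 [ 605. -202.   58.] [ 618. -233.   20.] [ 621. -173.   21.]
226 [ 605. -202.   64.] [ 621. -233.   21.] [ 624. -173.   20.]
230 [ 604. -202.   70.] [ 624. -234.   20.] [ 627. -173.   19.]
234 [ 605. -202.   73.] [ 627. -234.   20.] [ 629. -173.   21.]
238 [ 605. -202.   78.] [ 630. -234.   20.] [ 632. -173.   20.]
242 [ 606. -202.   78.] [ 617. -228.   54.] [ 620. -177.   51.]
246 [ 608. -202.   80.] [ 618. -228.   57.] [ 620. -178.   56.]
```

View pics/w5.png

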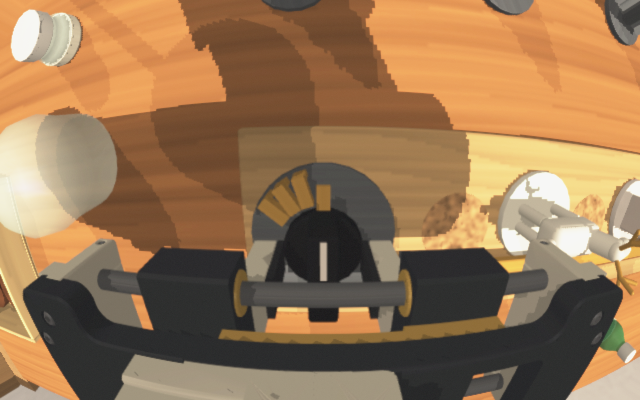

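View pics/s5.png

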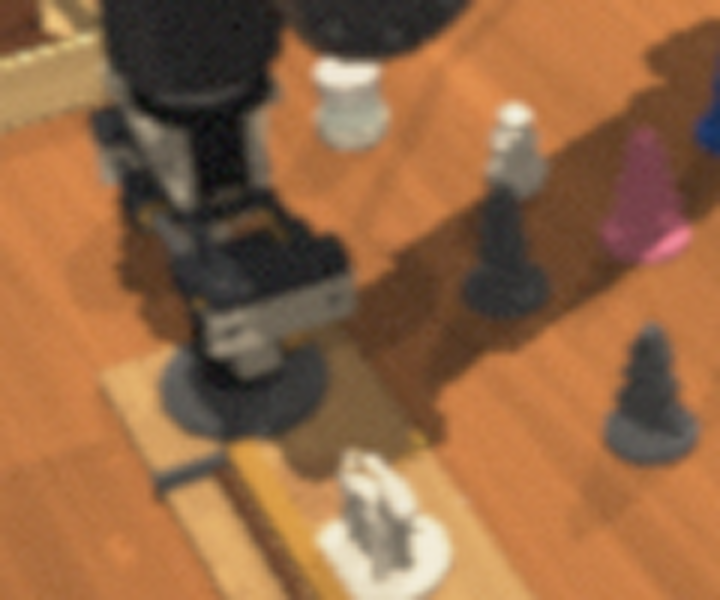

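The fingers now straddle the grip bar, with the tips at about 0.052. Next I close.

servo_tool([
  {"offset": [0, 0, 0], "roll": 0, "claw": -1},
  {"offset": [0, 0, 0], "roll": 0, "claw": -1},
  {"offset": [0, 0, 0], "roll": 0, "claw": -1},
  {"offset": [0, 0, 0], "roll": 0, "claw": -1},
  {"offset": [0, 0, 0], "roll": 0, "claw": -1},
])

```text
clock: 6.38
tool_pos: [0.6302, -0.2019, 0.0123]
orientation: [-61.7, 90.0, 25.9]
force: [-0.5, 2.4, 3.1]
opening: 0.0155
```

servo_tool([
  {"offset": [0.003, 0, 0], "roll": 0, "claw": -1},
  {"offset": [0.003, 0, 0], "roll": 0, "claw": -1},
  {"offset": [0.002, 0, 0], "roll": 0, "claw": -1},
  {"offset": [0, 0, 0], "roll": 0, "claw": -1},
  {"offset": [0, 0, 0], "roll": 0, "claw": -1},
])

```text
clock: 7.0
tool_pos: [0.6303, -0.202, 0.0048]
orientation: [-96.9, 90.0, -9.3]
force: [-2.5, 3.5, 8.6]
opening: 0.016
```

```bash
python3 - <<'E'
from h import *
st(); s=snap('wrist','w6');P=cloud(s,True); st()
for v in range(206,250,4): print(v,(P[v,322]*1000).round(0),(P[v,300]*1000).round(0))
E
```

```text
t 7.0 TIP(corr) [ 0.6303 -0.202   0.0488] x [ 0. -0. -1.] jawyaw 87.62 F [-2.5  3.5  8.6] op 0.016 J [ -0.9  28.5 -13.2   0.  -48.3 -91.5]
t 7.05 TIP(corr) [ 0.6303 -0.2019  0.0488] x [ 0. -0. -1.] jawyaw 87.61 F [-3.2  3.8  8.5] op 0.016 J [ -0.9  28.5 -13.2   0.  -48.3 -91.5]
206 [ 605. -202.   29.] [ 600. -213.   41.]
210 [ 604. -202.   36.] [ 603. -214.   40.]
214 [ 604. -202.   43.] [ 609. -215.   28.]
218 [ 605. -202.   48.] [ 610. -215.   34.]
222 [ 605. -202.   54.] [ 612. -215.   35.]
226 [ 604. -202.   60.] [ 614. -215.   35.]
230 [ 605. -202.   63.] [ 616. -215.   36.]
234 [ 605. -202.   69.] [ 619. -215.   36.]
238 [ 606. -202.   71.] [ 622. -215.   34.]
242 [ 608. -202.   71.] [ 618. -214.   48.]
246 [ 609. -202.   73.] [ 619. -214.   52.]
```

servo_tool([
  {"offset": [0.0015, 0, 0], "roll": 0, "claw": -1},
  {"offset": [0, 0, 0], "roll": 0, "claw": -1},
  {"offset": [0, 0, 0], "roll": 0, "claw": -1},
])

```text
clock: 7.42
tool_pos: [0.6303, -0.2019, 0.0034]
orientation: [-96.6, 90.0, -9.0]
force: [-3.5, 3.8, 10.3]
opening: 0.016
```

```bash
python3 - <<'E'
from h import *
st(); s=snap('wrist');P=cloud(s,True); print(np.median(P[244:250,316:329,2]), np.median(P[196:214,290:300,2]),np.median(P[205:212,298:304,2])) 
crop(s,260,150,390,280,5,'w7')
E
```

```text
t 7.42 TIP(corr) [ 0.6303 -0.2019  0.0474] x [ 0.001 -0.    -1.   ] jawyaw 87.62 F [-3.5  3.8 10.3] op 0.016 J [ -0.9  28.6 -13.3   0.  -48.1 -91.5]
0.06976988814292227 0.039856203864260614 0.04014757701501591
```

View pics/w7.png

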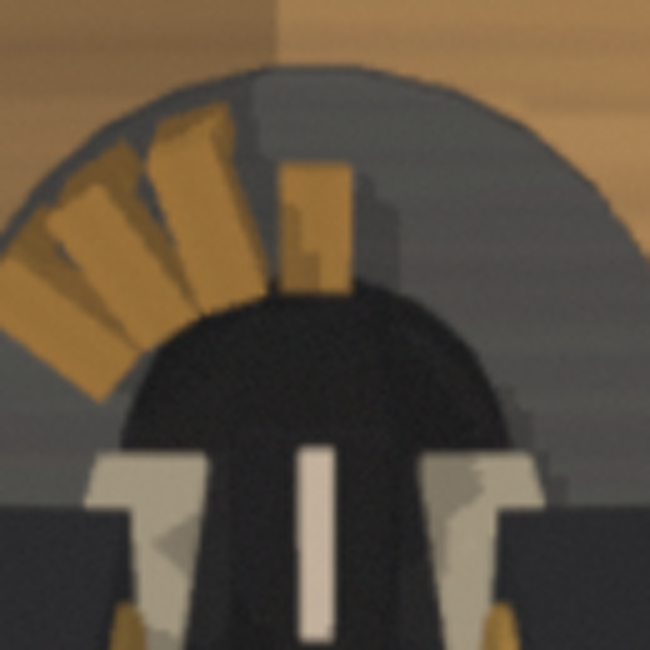

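servo_tool([
  {"offset": [0.0003, 0, 0], "roll": -3, "claw": -1},
  {"offset": [0, 0, 0], "roll": -5, "claw": -1},
  {"offset": [0, 0, 0], "roll": -5, "claw": -1},
  {"offset": [0, 0, 0], "roll": 0, "claw": -1},
])

```text
clock: 7.98
tool_pos: [0.6303, -0.2018, 0.0032]
orientation: [-98.5, 90.0, 2.2]
force: [-3.5, 4.9, 10.7]
opening: 0.0155
```

```bash
python3 - <<'E'
from h import *
o,_=st(); print(o['moment'].round(2)); s=snap('wrist')
crop(s,260,150,390,280,4,'w8')
E
```

```text
t 7.97 TIP(corr) [ 0.6302 -0.2018  0.0472] x [ 0.001  0.    -1.   ] jawyaw 100.69 F [-3.5  4.9 10.7] op 0.0155 J [ -0.9  28.6 -13.3  -0.  -48.1 -78.4]
[1.79 1.28 0.02]
```

View pics/w8.png

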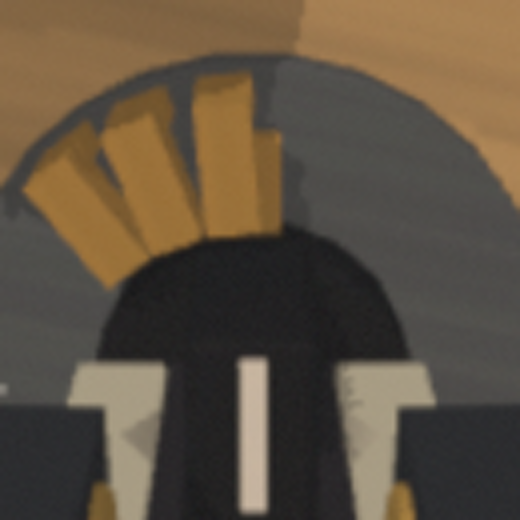

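servo_tool([
  {"offset": [0, 0, 0], "roll": -7, "claw": -1},
  {"offset": [0, 0, 0], "roll": -7, "claw": -1},
  {"offset": [0, 0, 0], "roll": -7, "claw": -1},
  {"offset": [0, 0, 0], "roll": 0, "claw": -1},
])

```text
clock: 8.52
tool_pos: [0.6302, -0.2017, 0.0032]
orientation: [-97.5, 90.0, 24.2]
force: [-3.7, 5.4, 10.7]
opening: 0.0157
```

servo_tool([
  {"offset": [0, 0, 0], "roll": -7, "claw": -1},
  {"offset": [0, 0, 0], "roll": -7, "claw": -1},
  {"offset": [0, 0, 0], "roll": -7, "claw": -1},
  {"offset": [0, 0, 0], "roll": -6, "claw": -1},
  {"offset": [0, 0, 0], "roll": -5, "claw": -1},
  {"offset": [0, 0, 0], "roll": 0, "claw": -1},
])

```text
clock: 9.28
tool_pos: [0.63, -0.2015, 0.0032]
orientation: [-75.3, 90.0, 78.4]
force: [-5.1, 6.4, 11.5]
opening: 0.016
```

```bash
python3 - <<'E'
from h import *
o,_=st(); print(o['moment'].round(2)); s=snap('wrist','w9')
crop(s,220,130,420,280,4,'w9c')
E
```

```text
t 9.28 TIP(corr) [ 0.63   -0.2015  0.0472] x [ 0.  0. -1.] jawyaw 153.69 F [-5.1  6.4 11.5] op 0.016 J [ -0.9  28.6 -13.3  -0.  -48.1 -25.4]
[2.64 1.75 0.04]
```

View pics/w9.png

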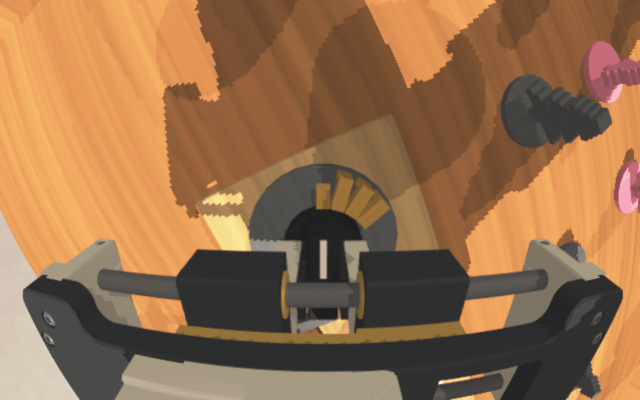

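servo_tool([
  {"offset": [0, 0, 0], "roll": -2, "claw": -1},
  {"offset": [0, 0, 0], "roll": 0, "claw": -1},
  {"offset": [-0.003, 0, 0], "roll": 0, "claw": -1},
  {"offset": [-0.003, 0, 0], "roll": 0, "claw": -1},
  {"offset": [-0.0025, 0, 0], "roll": 0, "claw": -1},
  {"offset": [0, 0, 0], "roll": 0, "claw": -1},
  {"offset": [0, 0, 0], "roll": 0, "claw": -1},
])

```text
clock: 10.2
tool_pos: [0.6299, -0.2014, 0.0107]
orientation: [-41.2, 90.0, 114.4]
force: [-2.2, 5.8, 4.6]
opening: 0.016
```

servo_tool([
  {"offset": [0, 0, 0], "roll": 0, "claw": 0},
  {"offset": [0, 0, 0], "roll": 0, "claw": 0},
  {"offset": [0, 0, 0], "roll": 0, "claw": 0},
  {"offset": [-0.03, 0, 0], "roll": 0, "claw": 0},
  {"offset": [-0.05, 0, 0], "roll": 0, "claw": 0},
  {"offset": [-0.05, 0, 0], "roll": 0, "claw": 0},
  {"offset": [-0.04, 0, 0], "roll": 0, "claw": 0},
  {"offset": [0, 0, 0], "roll": 0, "claw": 0},
])

```text
clock: 11.2
tool_pos: [0.6323, -0.2028, 0.1851]
orientation: [-164.7, 89.6, -9.1]
force: [-0.2, -0.1, -0.5]
opening: 0.0439
```

```bash
python3 - <<'E'
from h import *
o,_=st(); s=snap('wrist','w10');P=cloud(s,True)
k=(P[...,2]>.055)&(P[...,2]<.09)&(np.hypot(P[...,0]-.6285,P[...,1]+.202)<.03); print(np.median(P[k][:,2]),cv2.minAreaRect((P[k][:,:2]*1000).astype(np.float32)))
t=snap('top');crop(t,215,100,435,260,3.5,'t10')
E
```

```text
t 11.2 TIP(corr) [ 0.632  -0.2027  0.2291] x [ 0.007 -0.001 -1.   ] jawyaw 155.6 F [-0.2 -0.1 -0.5] op 0.0439 J [ -1.   19.4  -1.7   0.1 -68.5 -23.5]
0.07817895993511231 ((629.1221923828125, -202.871337890625), (50.88417053222656, 16.061065673828125), 65.31024169921875)
```

View pics/w10.png

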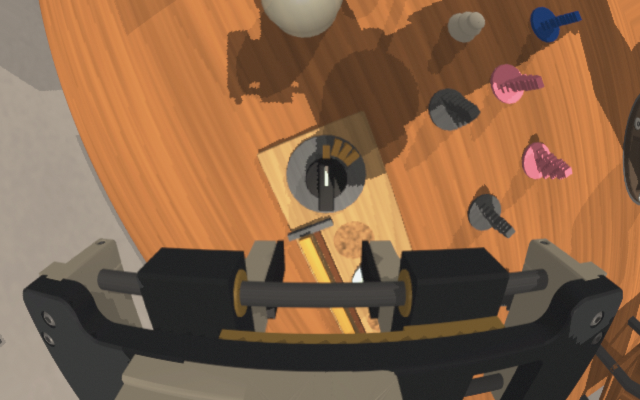

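View pics/t10.png

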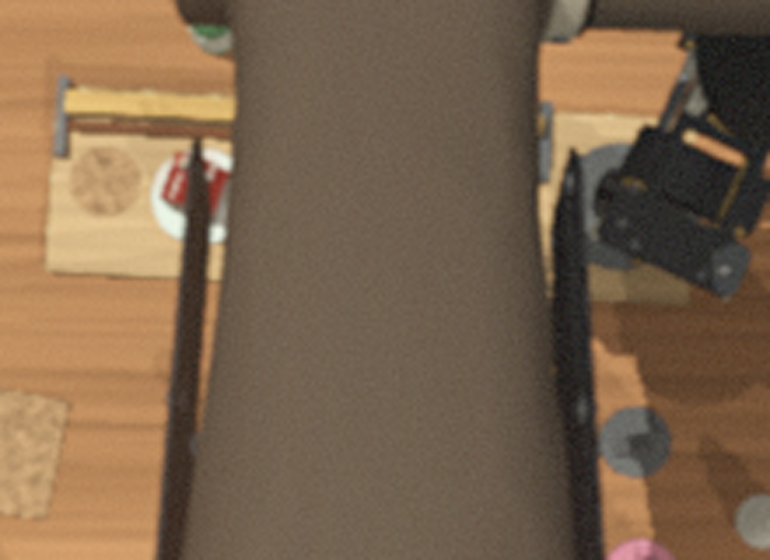

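```bash
python3 -c "
from h import *
to([0.60,0.03,.29],87.6)"
```

```text
t 11.3 TIP(corr) [ 0.63   -0.2021  0.2249] x [ 0.001  0.    -1.   ] jawyaw 155.58 F [-0.7 -0.5 -0.5] op 0.0437 J [ -0.9  19.6  -2.   -0.  -68.4 -23.5]
offset [-0.0651 -0.199   0.1232]
yaw err -67.98 -> roll 67.98 (alt -112.0 )
```

servo_tool([
  {"offset": [-0.02, -0.0398, 0.0246], "roll": 0, "claw": 0},
  {"offset": [-0.02, -0.0398, 0.0246], "roll": 0, "claw": 0},
  {"offset": [-0.02, -0.0398, 0.0246], "roll": 0, "claw": 0},
  {"offset": [-0.005, -0.0398, 0.0246], "roll": 0, "claw": 0},
  {"offset": [0, -0.0398, 0.0248], "roll": 0, "claw": 0},
  {"offset": [0, 0, 0], "roll": 9.7, "claw": 0},
  {"offset": [0, 0, 0], "roll": 9.7, "claw": 0},
  {"offset": [0, 0, 0], "roll": 9.7, "claw": 0},
  {"offset": [0, 0, 0], "roll": 9.7, "claw": 0},
  {"offset": [0, 0, 0], "roll": 9.7, "claw": 0},
  {"offset": [0, 0, 0], "roll": 9.7, "claw": 0},
  {"offset": [0, 0, 0], "roll": 9.8, "claw": 0},
])

```text
clock: 12.8
tool_pos: [0.5995, 0.0298, 0.2439]
orientation: [108.2, 89.8, -164.5]
force: [-1.1, 0.1, 0.0]
opening: 0.0437
```

servo_tool([
  {"offset": [0, 0, 0], "roll": 0, "claw": 0},
  {"offset": [0, 0, 0], "roll": 0, "claw": 0},
])

```text
clock: 13.05
tool_pos: [0.5998, 0.0299, 0.2449]
orientation: [109.0, 89.9, -163.1]
force: [-0.3, 0.4, -0.5]
opening: 0.0439
```

```bash
python3 - <<'E'
from h import *
import ov
o,_=st(); s=snap('wrist','w11');np.savez('pics/w11.npz',**s)
ov.overlay(s,True,'ov11',(180,125,480,240),2.6)
E
```

```text
t 13.05 TIP(corr) [0.5999 0.0299 0.2889] x [-0.001 -0.    -1.   ] jawyaw 87.81 F [-0.3  0.4 -0.5] op 0.0439 J [  21.5   11.9   -4.2   -0.   -74.  -113.7]
```

View pics/w11.png

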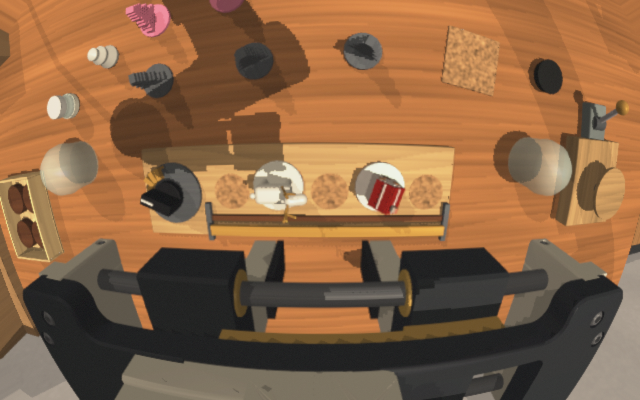

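View pics/ov11.png

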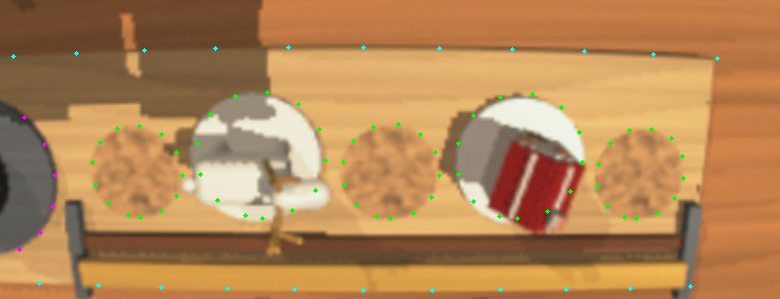

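```bash
cat > fig.py <<'E'
from h import *; from bd import *
def feat(s,c,r=.05,fish=True,zmin=.02,zmax=.2):
    P=cloud(s,fish); k=(np.hypot(P[...,0]-c[0],P[...,1]-c[1])<r)&(P[...,2]>zmin)&(P[...,2]<zmax); k[238:]=False
    return P,k
def rect(pts): return cv2.minAreaRect((pts[:,:2]*1000).astype(np.float32))
if __name__=='__main__':
    s=dict(np.load('pics/w11.npz'));hsv=cv2.cvtColor(s['frame'],cv2.COLOR_BGR2HSV)
    for n in ('big_a','big_b'):
        c=b2w(*PADS[n]); P,k=feat(s,c,.062,zmin=.022); Q=P[k]
        print(n,c.round(4),'top',Q[:,2].max().round(4))
        for a,b in ((.03,.05),(.05,.06),(.06,.068),(.066,.074),(.072,.08),(.078,.09),(.09,.12)):
            q=Q[(Q[:,2]>a)&(Q[:,2]<b)]
            if len(q)>8: print(a,b,len(q),q.mean(0).round(4),rect(q))
        # foot: white, z .012-.022
        w=(np.hypot(P[...,0]-c[0],P[...,1]-c[1])<.045)&(np.abs(P[...,2]-.019)<.004)&(hsv[...,1]<70); 
        cn=P[w]; (x,y),r=cv2.minEnclosingCircle((cn[:,:2]*1000).astype(np.float32)); print('foot circle',x,y,r,np.median(cn[:,2]))
    crop(s,240,140,420,240,4,'w11c')
E
python3 fig.py
```

```text
big_a [ 0.6253 -0.0335  0.012 ] top 0.1148
0.03 0.05 111 [ 0.6598 -0.0356  0.0339] ((650.10693359375, -34.55320739746094), (45.26655197143555, 73.11409759521484), 87.6682357788086)
0.05 0.06 87 [ 0.6141 -0.0317  0.0553] ((614.386474609375, -33.26197052001953), (44.426361083984375, 6.527808666229248), 80.76950073242188)
0.06 0.068 176 [ 0.6201 -0.0398  0.0662] ((624.2800903320312, -38.48607635498047), (54.51792526245117, 22.402822494506836), 87.38727569580078)
0.066 0.074 500 [ 0.6243 -0.0399  0.0688] ((624.2800903320312, -38.48607635498047), (54.51792526245117, 22.402822494506836), 87.38727569580078)
0.072 0.08 24 [ 0.6213 -0.0147  0.076 ] ((621.3356323242188, -8.79383659362793), (8.07055377960205, 30.871864318847656), 9.88630199432373)
0.078 0.09 135 [ 6.25e-01 -6.00e-04  8.70e-02] ((626.3240356445312, -5.848545074462891), (28.643505096435547, 14.724717140197754), 85.0208740234375)
0.09 0.12 245 [ 0.6265 -0.0111  0.0996] ((626.37744140625, -8.346756935119629), (19.97672462463379, 44.65142822265625), 88.76487731933594)
foot circle 625.3736572265625 -35.371578216552734 35.698482513427
[... 276 characters left out ...]
23.54924774169922, 46.447975158691406), 22.82255744934082)
0.06 0.068 207 [0.6272 0.1045 0.0652] ((631.5545043945312, 109.44680786132812), (41.79092025756836, 36.00590896606445), 74.21613311767578)
0.066 0.074 264 [0.6284 0.104  0.0697] ((631.7973022460938, 109.37313079833984), (37.738311767578125, 36.5900993347168), 72.91332244873047)
0.072 0.08 336 [0.6306 0.1073 0.0762] ((632.3435668945312, 109.08055114746094), (27.496753692626953, 36.920997619628906), 70.17938995361328)
0.078 0.09 314 [0.6338 0.1098 0.0814] ((633.5516357421875, 112.4592514038086), (21.035438537597656, 36.52835464477539), 70.8006591796875)
foot circle 632.357421875 109.45194244384766 35.94894790649414 0.019249970502374536
```

View pics/w11c.png

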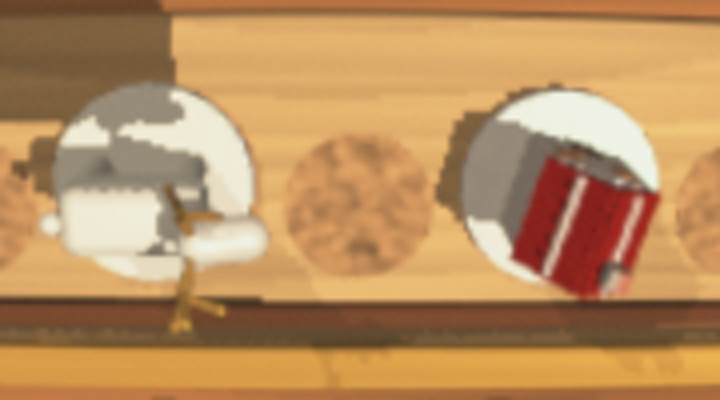

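```bash
python3 - <<'E'
from h import *
s=dict(np.load('pics/top0.npz'))
im=cv2.cvtColor(s['frame'],cv2.COLOR_BGR2HSV)
crop(s,185,200,245,260,8,'mat')
w=dict(np.load('pics/w11.npz'))
for uv in [(448,26),(500,37),(494,94),(443,81)]: print(onplane(w,*map(float,uv),.003,True).round(4))
for uv in [(202,209),(235,212),(230,248),(195,245)]: print(onplane(s,*map(float,uv),.003).round(4))
to([.6248,-.0434,.14],177.4)
E
```

```text
[0.3944 0.2202 0.003 ]
[0.3998 0.3112 0.003 ]
[0.4931 0.2965 0.003 ]
[0.4796 0.2084 0.003 ]
[0.4929 0.2906 0.003 ]
[0.4859 0.2049 0.003 ]
[0.3928 0.2157 0.003 ]
[0.3998 0.3059 0.003 ]
t 13.1 TIP(corr) [0.6    0.0299 0.2891] x [-0.001 -0.    -1.   ] jawyaw 87.77 F [-0.5 -0.9 -0.4] op 0.0433 J [  21.5   11.9   -4.1   -0.   -74.  -113.7]
offset [ 0.1491 -0.0278 -0.0722]
yaw err 89.63 -> roll -89.63 (alt 90.4 )
```

View pics/mat.png

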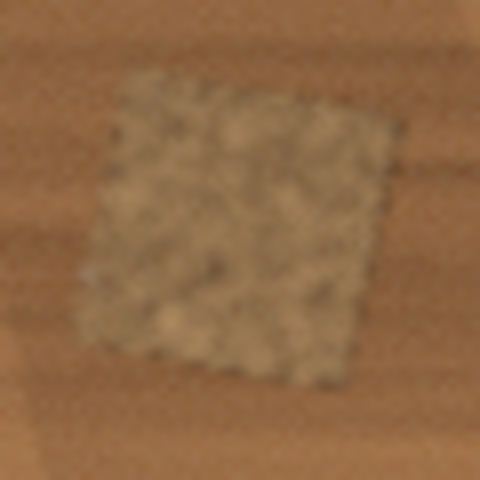

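servo_tool([
  {"offset": [0, -0.0139, -0.0361], "roll": 0, "claw": 0.1},
  {"offset": [0, -0.0139, -0.0361], "roll": 0, "claw": 0.1},
  {"offset": [0, 0, 0], "roll": -10, "claw": 0.1},
  {"offset": [0, 0, 0], "roll": -10, "claw": 0.1},
  {"offset": [0, 0, 0], "roll": -10, "claw": 0.1},
  {"offset": [0, 0, 0], "roll": -10, "claw": 0.1},
  {"offset": [0, 0, 0], "roll": -10, "claw": 0.1},
  {"offset": [0, 0, 0], "roll": -10, "claw": 0.1},
  {"offset": [0, 0, 0], "roll": -10, "claw": 0.1},
  {"offset": [0, 0, 0], "roll": -10, "claw": 0.1},
  {"offset": [0, 0, 0], "roll": -9.6, "claw": 0.1},
  {"offset": [0, 0, 0], "roll": 0, "claw": 0.1},
])

```text
clock: 14.6
tool_pos: [0.6248, -0.0433, 0.2456]
orientation: [4.8, 90.0, -177.9]
force: [0.1, -0.6, -0.1]
opening: 0.0479
```

servo_tool([
  {"offset": [0.06, 0, 0], "roll": 0, "claw": 0.1},
  {"offset": [0.06, 0, 0], "roll": 0, "claw": 0.1},
  {"offset": [0.029, 0, 0], "roll": 0, "claw": 0.1},
  {"offset": [0, 0, 0], "roll": 0, "claw": 0.1},
  {"offset": [0, 0, 0], "roll": 0, "claw": 0.1},
])

```text
clock: 15.22
tool_pos: [0.626, -0.0433, 0.0983]
orientation: [178.6, 89.9, -4.2]
force: [-0.2, -0.7, 0.0]
opening: 0.0481
```

```bash
python3 - <<'E'
from h import *
s=snap('wrist','w12');to([.6248,-.0434,.05],177.4)
c=snap('scene');crop(c,220,150,360,270,5,'s12')
E
```

```text
t 15.28 TIP(corr) [ 0.6262 -0.0432  0.1428] x [ 0.003  0.    -1.   ] jawyaw 177.16 F [-0.4  0.6  0.7] op 0.0483 J [ 13.9  20.1 -12.7   0.  -57.1 -16.7]
offset [0.0928 0.0003 0.0016]
yaw err 0.24 -> roll -0.24 (alt 179.8 )
```

View pics/w12.png

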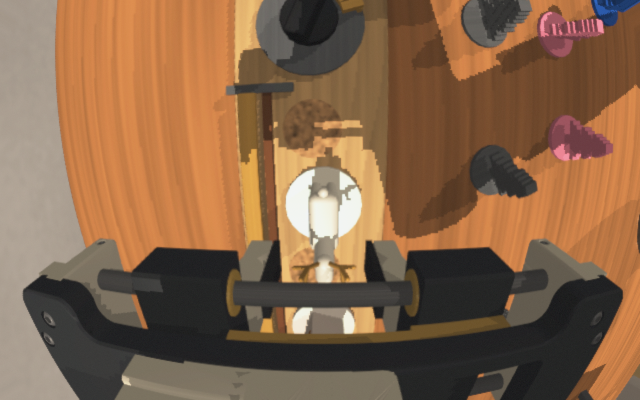

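View pics/s12.png

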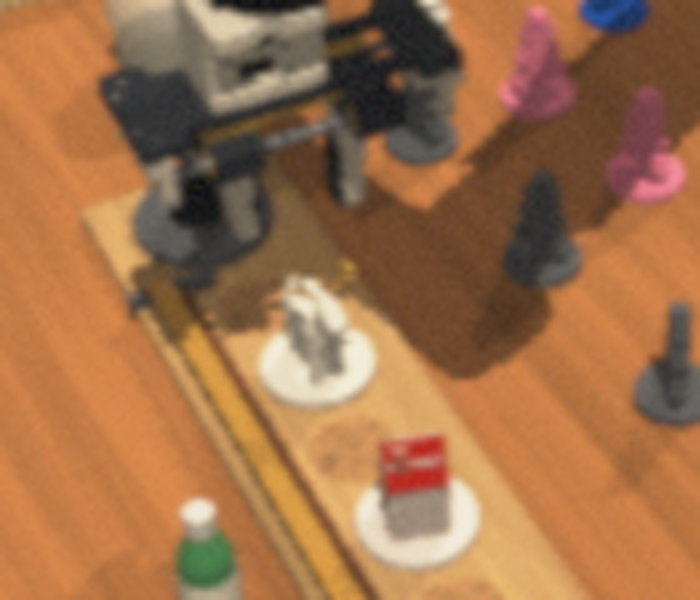

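servo_tool([
  {"offset": [0.03, 0.0033, 0.0015], "roll": -0.2, "claw": 0.1},
  {"offset": [0.03, 0, 0], "roll": 0, "claw": 0.1},
  {"offset": [0.015, 0, 0], "roll": 0, "claw": 0.1},
  {"offset": [0.007, 0, 0], "roll": 0, "claw": 0.1},
  {"offset": [0, 0, 0], "roll": 0, "claw": 0.1},
])

```text
clock: 15.95
tool_pos: [0.6237, -0.0465, 0.0153]
orientation: [178.7, 90.0, -3.9]
force: [0.1, -0.4, 0.5]
opening: 0.0483
```

```bash
python3 - <<'E'
from h import *
s=snap('wrist','w13');to([.6247,-.0464,.053],177.4)
c=snap('scene');crop(c,220,150,360,270,5,'s13')
E
```

```text
t 16.0 TIP(corr) [ 0.6239 -0.0464  0.0597] x [ 0.001  0.    -1.   ] jawyaw 177.41 F [-1.1  0.6 -0.3] op 0.0482 J [ 13.6  25.  -17.7   0.  -47.2 -16.2]
offset [ 0.0067 -0.0001 -0.0008]
yaw err -0.01 -> roll 0.01 (alt -180.0 )
```

View pics/w13.png

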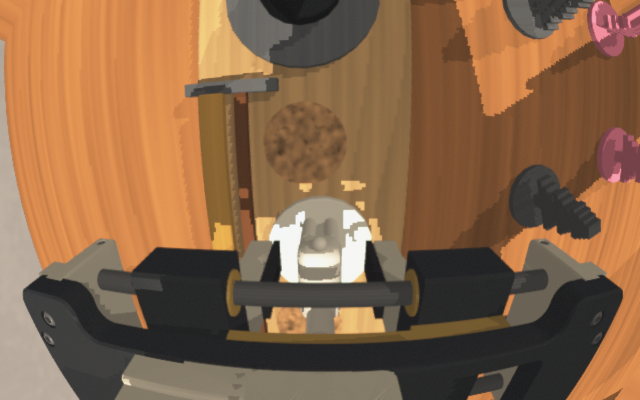

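View pics/s13.png

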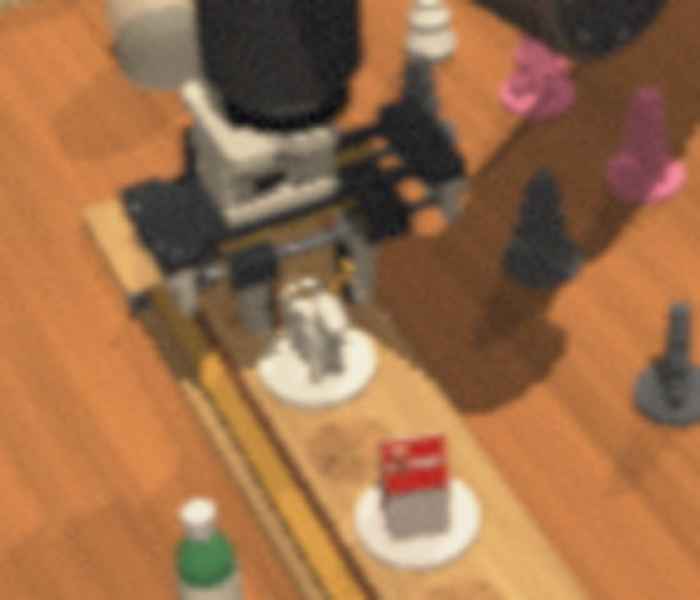

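servo_tool([
  {"offset": [0.0047, 0, -0.0008], "roll": 0, "claw": 0.1},
  {"offset": [0, 0, 0], "roll": 0, "claw": -1},
  {"offset": [0, 0, 0], "roll": 0, "claw": -1},
  {"offset": [0, 0, 0], "roll": 0, "claw": -1},
  {"offset": [0, 0, 0], "roll": 0, "claw": -1},
  {"offset": [0, 0, 0], "roll": 0, "claw": -1},
])

```text
clock: 16.8
tool_pos: [0.6242, -0.0466, 0.0102]
orientation: [-173.7, 90.0, 3.7]
force: [1.2, -1.1, 0.7]
opening: 0.0238
```

```bash
python3 - <<'E'
from h import *
s=snap('wrist','w14');st()
crop(s,220,180,420,340,4,'w14c')
c=snap('scene');crop(c,220,150,360,270,5,'s14')
E
```

```text
t 16.85 TIP(corr) [ 0.6242 -0.0466  0.0542] x [ 0. -0. -1.] jawyaw 177.4 F [0.2 1.2 0.4] op 0.0238 J [ 13.6  25.4 -17.9   0.  -46.7 -16.2]
```

View pics/w14c.png

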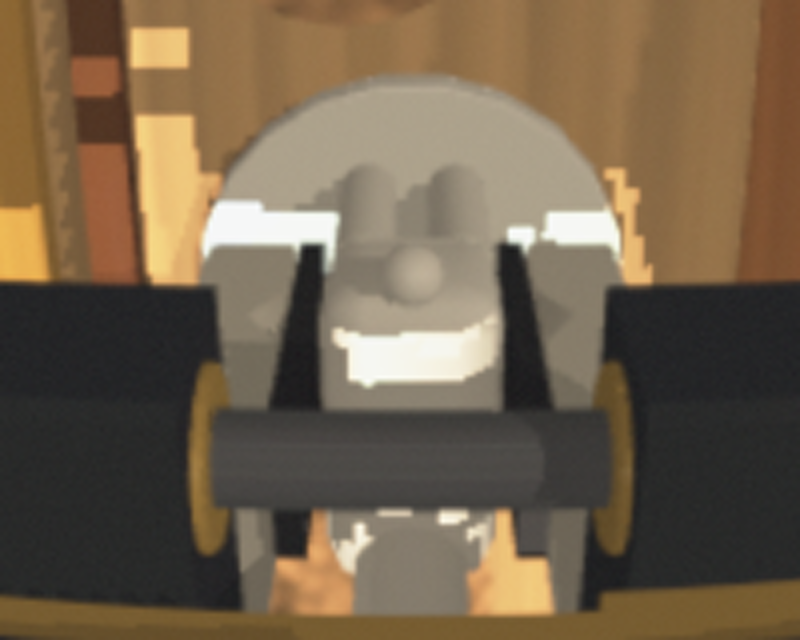

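servo_tool([
  {"offset": [-0.015, 0, 0], "roll": 0, "claw": -1},
  {"offset": [-0.03, 0, 0], "roll": 0, "claw": -1},
  {"offset": [-0.04, 0, 0], "roll": 0, "claw": -1},
  {"offset": [-0.035, 0, 0], "roll": 0, "claw": -1},
  {"offset": [0, 0, 0], "roll": 0, "claw": -1},
])

```text
clock: 17.52
tool_pos: [0.626, -0.0464, 0.1344]
orientation: [-169.9, 89.6, 7.5]
force: [-1.2, -0.4, -2.2]
opening: 0.024
```

```bash
python3 - <<'E'
from h import *
to([.4408,.2458,.17],177.4)
c=snap('scene');crop(c,220,130,360,250,5,'s15')
E
```

```text
t 17.52 TIP(corr) [ 0.6257 -0.0464  0.1784] x [ 0.006  0.001 -1.   ] jawyaw 177.42 F [-1.2 -0.4 -2.2] op 0.024 J [ 13.6  18.2 -10.4   0.  -61.  -16.2]
offset [ 0.0075 -0.2836  0.1979]
yaw err -0.02 -> roll 0.02 (alt -180.0 )
```

View pics/s15.png

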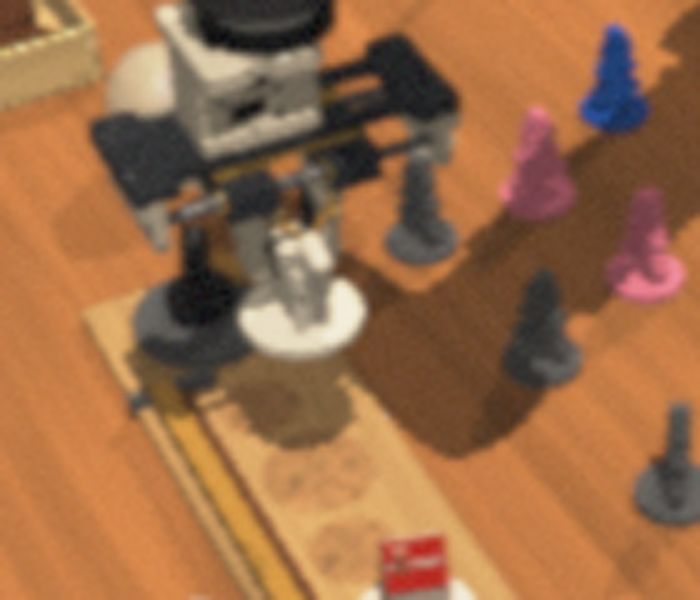

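servo_tool([
  {"offset": [0, -0.015, 0.01], "roll": 0, "claw": -1},
  {"offset": [0, -0.03, 0.021], "roll": 0, "claw": -1},
  {"offset": [0, -0.03, 0.021], "roll": 0, "claw": -1},
  {"offset": [0, -0.03, 0.021], "roll": 0, "claw": -1},
  {"offset": [0, -0.03, 0.021], "roll": 0, "claw": -1},
  {"offset": [0, -0.03, 0.021], "roll": 0, "claw": -1},
  {"offset": [0, -0.03, 0.021], "roll": 0, "claw": -1},
  {"offset": [0, -0.03, 0.021], "roll": 0, "claw": -1},
  {"offset": [0, -0.03, 0.021], "roll": 0, "claw": -1},
  {"offset": [0, -0.0286, 0.0188], "roll": 0, "claw": -1},
  {"offset": [0, 0, 0], "roll": 0, "claw": -1},
  {"offset": [0, 0, 0], "roll": 0, "claw": -1},
])

```text
clock: 19.08
tool_pos: [0.4394, 0.2454, 0.1294]
orientation: [46.9, 89.9, -135.7]
force: [0.4, -0.5, -1.9]
opening: 0.0237
```

```bash
python3 - <<'E'
from h import *
to([.4408,.2458,.0465],177.4)
s=snap('wrist','w16')
c=snap('scene','s16')
E
```

```text
t 19.07 TIP(corr) [0.4395 0.2454 0.1734] x [-0.001 -0.001 -1.   ] jawyaw 177.45 F [ 0.4 -0.5 -1.9] op 0.0237 J [ 51.6   7.3 -25.6  -0.  -57.2 -54.1]
offset [ 0.1269 -0.0006 -0.0015]
yaw err -0.05 -> roll 0.05 (alt -180.0 )
```

View pics/w16.png

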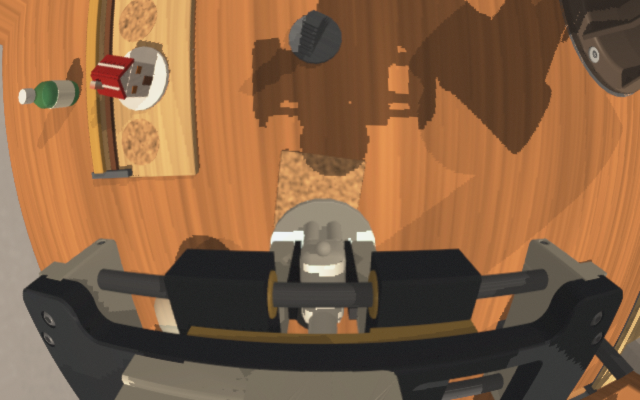

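View pics/s16.png

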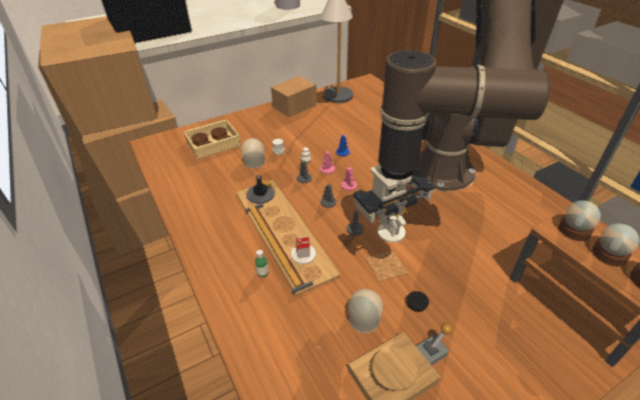

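servo_tool([
  {"offset": [0.03, 0, -0.0015], "roll": 0, "claw": -1},
  {"offset": [0.04, 0, 0], "roll": 0, "claw": -1},
  {"offset": [0.035, 0, 0], "roll": 0, "claw": -1},
  {"offset": [0.013, 0, 0], "roll": 0, "claw": -1},
  {"offset": [0.005, 0, 0], "roll": 0, "claw": -1},
  {"offset": [0.003, 0, 0], "roll": 0, "claw": -1},
  {"offset": [0.001, 0, 0], "roll": 0, "claw": -1},
  {"offset": [0, 0, 0], "roll": 0, "claw": -1},
])

```text
clock: 20.18
tool_pos: [0.4421, 0.246, 0.0037]
orientation: [-128.5, 89.9, 48.9]
force: [0.4, -0.9, -2.3]
opening: 0.0242
```

```bash
python3 - <<'E'
from h import *
to([.4408,.2458,.0455],177.4)
E
```

```text
t 20.18 TIP(corr) [0.4421 0.2459 0.0477] x [ 0.001  0.001 -1.   ] jawyaw 177.4 F [ 0.4 -0.9 -2.3] op 0.0242 J [ 51.4  16.6 -33.8   0.  -39.5 -54. ]
offset [0.0022 0.0002 0.0013]
yaw err -0.0 -> roll 0.0 (alt -180.0 )
```

servo_tool([
  {"offset": [0.0012, 0, 0], "roll": 0, "claw": -1},
  {"offset": [0.0008, 0, 0], "roll": 0, "claw": -1},
  {"offset": [0, 0, 0], "roll": 0, "claw": -1},
  {"offset": [0, 0, 0], "roll": 0, "claw": -1},
])

```text
clock: 20.68
tool_pos: [0.4419, 0.2457, 0.0012]
orientation: [-142.0, 90.0, 35.4]
force: [-1.3, 0.1, -0.8]
opening: 0.0238
```

servo_tool([
  {"offset": [0.0004, 0, 0], "roll": 0, "claw": -1},
  {"offset": [0, 0, 0], "roll": 0, "claw": -1},
  {"offset": [0, 0, 0], "roll": 0, "claw": -0.2},
  {"offset": [0, 0, 0], "roll": 0, "claw": 0.1},
  {"offset": [0, 0, 0], "roll": 0, "claw": 0.1},
  {"offset": [0, 0, 0], "roll": 0, "claw": 0.1},
])

```text
clock: 21.42
tool_pos: [0.4418, 0.2456, 0.0006]
orientation: [43.7, 90.0, -138.9]
force: [-0.1, -0.8, 0.0]
opening: 0.0476
```

servo_tool([
  {"offset": [-0.03, 0, 0], "roll": 0, "claw": 0.1},
  {"offset": [-0.05, 0, 0], "roll": 0, "claw": 0.1},
  {"offset": [-0.06, 0, 0], "roll": 0, "claw": 0.1},
  {"offset": [-0.04, 0, 0], "roll": 0, "claw": 0.1},
  {"offset": [0, 0, 0], "roll": 0, "claw": 0.1},
])

```text
clock: 22.05
tool_pos: [0.4434, 0.2471, 0.1842]
orientation: [-132.1, 89.6, 45.3]
force: [-0.2, 0.5, -1.0]
opening: 0.0483
```

```bash
python3 - <<'E'
from h import *
s=snap('wrist','w17')
c=snap('scene'); crop(c,250,150,450,300,4,'s17')
t=snap('top','t17'); np.savez('pics/t17.npz',**t)
to([.57,.1,.25],87.6)
E
```

```text
t 22.2 TIP(corr) [0.4413 0.2452 0.2238] x [-0.001 -0.001 -1.   ] jawyaw 177.38 F [ 0.  -0.5 -1.2] op 0.0483 J [ 51.4   4.9 -21.2  -0.  -63.9 -54. ]
offset [-0.0263  0.1392 -0.1352]
yaw err -89.78 -> roll 89.78 (alt -90.2 )
```

View pics/s17.png

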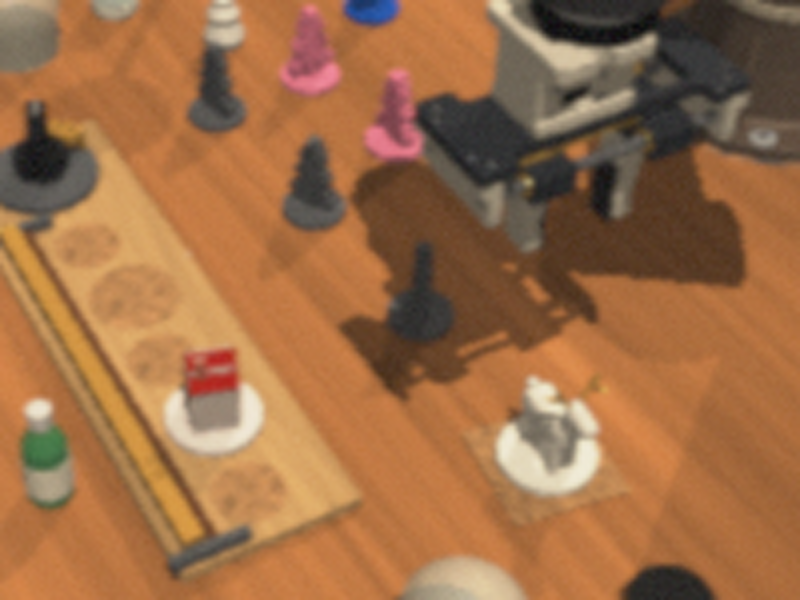

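View pics/w17.png

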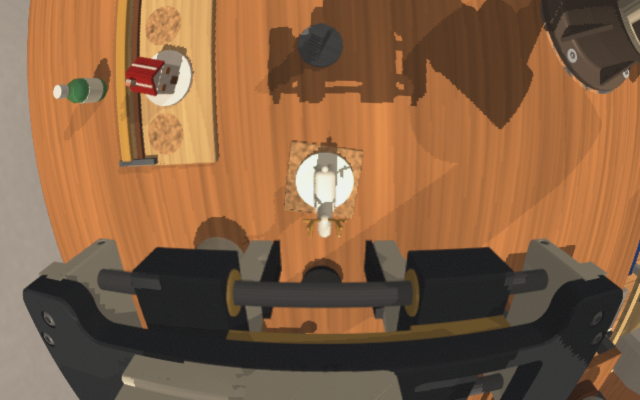

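```bash
python3 - <<'E'
from h import *
to([.6324,.1095,.2],161)
E
```

```text
t 22.2 TIP(corr) [0.4413 0.2452 0.2238] x [-0.001 -0.001 -1.   ] jawyaw 177.38 F [ 0.  -0.5 -1.2] op 0.0483 J [ 51.4   4.9 -21.2  -0.  -63.9 -54. ]
offset [ 0.0237  0.1269 -0.1971]
yaw err -16.38 -> roll 16.38 (alt -163.6 )
```

servo_tool([
  {"offset": [0, 0.0254, -0.0394], "roll": 0, "claw": 0.32},
  {"offset": [0, 0.0254, -0.0394], "roll": 0, "claw": 0.32},
  {"offset": [0, 0.0254, -0.0394], "roll": 0, "claw": 0.32},
  {"offset": [0, 0.0254, -0.0394], "roll": 0, "claw": 0.32},
  {"offset": [0, 0.0253, -0.0395], "roll": 0, "claw": 0.32},
  {"offset": [0.012, 0, 0], "roll": 8.2, "claw": 0.32},
  {"offset": [0.012, 0, 0], "roll": 8.2, "claw": 0.32},
  {"offset": [0, 0, 0], "roll": 0, "claw": 0.32},
  {"offset": [0, 0, 0], "roll": 0, "claw": 0.32},
])

```text
clock: 23.32
tool_pos: [0.6328, 0.1099, 0.1562]
orientation: [54.6, 89.9, -144.2]
force: [-0.6, -0.8, 1.0]
opening: 0.0579
```

```bash
python3 - <<'E'
from h import *
from fig import rect
to([.6324,.1095,.036],161)
s=snap('wrist','w18');P=cloud(s,True)
k=(np.hypot(P[...,0]-.632,P[...,1]-.1095)<.04)&(P[...,2]<.11);k[245:]=0
for a,b in ((.05,.06),(.06,.066),(.064,.072),(.072,.08),(.08,.09)):
    q=P[k&(P[...,2]>a)&(P[...,2]<b)]
    if len(q)>10: print(a,b,len(q),rect(q))
hsv=cv2.cvtColor(s['frame'],cv2.COLOR_BGR2HSV)
w=k&(np.abs(P[...,2]-.019)<.004)&(hsv[...,1]<70); (x,y),r=cv2.minEnclosingCircle((P[w][:,:2]*1000).astype(np.float32)); print('foot',x,y,r)
E
```

```text
t 23.32 TIP(corr) [0.6328 0.1099 0.2002] x [-0.001 -0.001 -1.   ] jawyaw 161.19 F [-0.6 -0.8  1. ] op 0.0579 J [ 27.2  18.8  -6.4   0.  -64.8 -46.1]
offset [1.642e-01 4.000e-04 1.000e-04]
yaw err -0.19 -> roll 0.19 (alt -179.8 )
0.05 0.06 42 ((620.0968627929688, 95.1694564819336), (1.3858040571212769, 20.878782272338867), 70.13841247558594)
0.06 0.066 157 ((633.4793701171875, 109.28056335449219), (41.366302490234375, 35.992591857910156), 69.19921875)
0.064 0.072 504 ((633.05517578125, 109.12997436523438), (41.2100715637207, 36.052371978759766), 70.17459869384766)
0.072 0.08 584 ((632.959228515625, 109.16870880126953), (25.75956916809082, 35.31642532348633), 70.28729248046875)
0.08 0.09 444 ((634.1221313476562, 113.20820617675781), (19.4117431640625, 34.7839469909668), 71.07596588134766)
foot 632.6112670898438 109.2772445678711 35.834205627441406
```

View pics/w18.png

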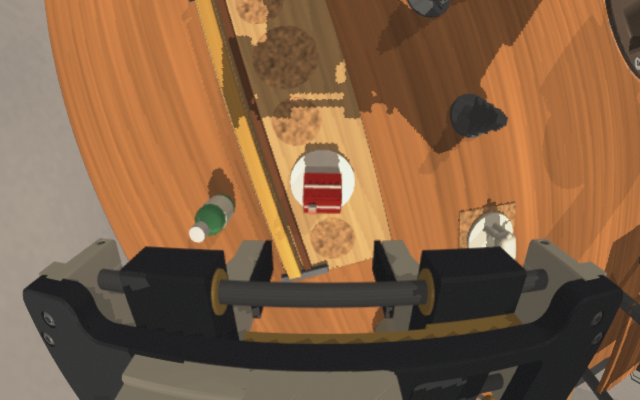

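servo_tool([
  {"offset": [0.03, 0.0005, 0], "roll": 1, "claw": 0.32},
  {"offset": [0.05, 0, 0], "roll": 0, "claw": 0.32},
  {"offset": [0.045, 0, 0], "roll": 0, "claw": 0.32},
  {"offset": [0.025, 0, 0], "roll": 0, "claw": 0.32},
  {"offset": [0.014, 0, 0], "roll": 0, "claw": 0.32},
  {"offset": [0, 0, 0], "roll": 0, "claw": 0.32},
  {"offset": [0, 0, 0], "roll": 0, "claw": 0.32},
])

```text
clock: 24.25
tool_pos: [0.6338, 0.1099, -0.0059]
orientation: [-141.1, 89.9, 19.0]
force: [0.2, 0.0, 0.8]
opening: 0.0577
```

servo_tool([
  {"offset": [0, 0, 0], "roll": 0, "claw": -1},
  {"offset": [0, 0, 0], "roll": 0, "claw": -1},
  {"offset": [0, 0, 0], "roll": 0, "claw": -1},
  {"offset": [0, 0, 0], "roll": 0, "claw": -1},
  {"offset": [0, 0, 0], "roll": 0, "claw": -1},
])

```text
clock: 24.88
tool_pos: [0.633, 0.1095, -0.0068]
orientation: [-146.5, 90.0, 13.6]
force: [-1.5, 0.5, 6.1]
opening: 0.036
```

```bash
python3 - <<'E'
from h import *
st()
s=snap('wrist','w19')
E
```

```text
t 24.88 TIP(corr) [0.633  0.1095 0.0372] x [ 0.001  0.    -1.   ] jawyaw 160.01 F [-1.5  0.5  6.1] op 0.036 J [ 27.2  27.8 -16.4   0.  -45.7 -47.2]
```

View pics/w19.png

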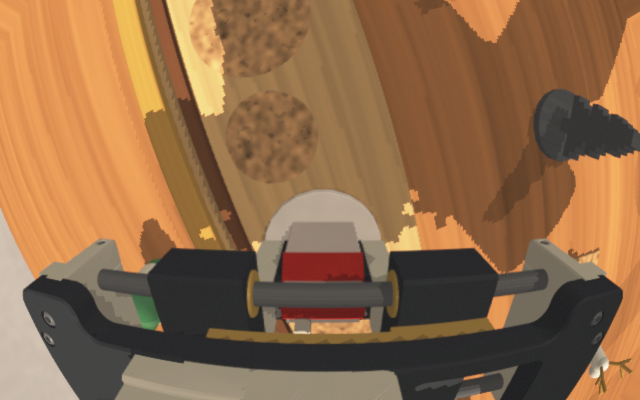

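servo_tool([
  {"offset": [-0.015, 0, 0], "roll": 0, "claw": -1},
  {"offset": [-0.025, 0, 0], "roll": 0, "claw": -1},
  {"offset": [-0.025, 0, 0], "roll": 0, "claw": -1},
  {"offset": [0, 0, 0], "roll": 0, "claw": -1},
  {"offset": [0, 0, 0], "roll": 0, "claw": -1},
])

```text
clock: 25.55
tool_pos: [0.6323, 0.1093, 0.0573]
orientation: [10.3, 90.0, 170.3]
force: [-0.2, -0.4, -1.3]
opening: 0.036
```

```bash
python3 - <<'E'
from h import *
to([.6257,-.0333,.1],160)
E
```

```text
t 25.55 TIP(corr) [0.6323 0.1093 0.1013] x [-0.001  0.    -1.   ] jawyaw 159.98 F [-0.2 -0.4 -1.3] op 0.036 J [ 27.2  23.7 -13.2  -0.  -53.2 -47.2]
offset [ 0.0013  0.1362 -0.0426]
yaw err 0.02 -> roll -0.02 (alt 180.0 )
```

servo_tool([
  {"offset": [0, 0.0162, -0.0046], "roll": 0, "claw": -1},
  {"offset": [0, 0.03, -0.0095], "roll": 0, "claw": -1},
  {"offset": [0, 0.03, -0.0095], "roll": 0, "claw": -1},
  {"offset": [0, 0.03, -0.0095], "roll": 0, "claw": -1},
  {"offset": [0, 0.03, -0.0095], "roll": 0, "claw": -1},
  {"offset": [0, 0, 0], "roll": 0, "claw": -1},
  {"offset": [0.02, 0, 0], "roll": 0, "claw": -1},
  {"offset": [0.025, 0, 0], "roll": 0, "claw": -1},
  {"offset": [0.01, 0, 0], "roll": 0, "claw": -1},
  {"offset": [0.004, 0, 0], "roll": 0, "claw": -1},
  {"offset": [0, 0, 0], "roll": 0, "claw": -1},
])

```text
clock: 26.92
tool_pos: [0.6265, -0.033, -0.0011]
orientation: [-179.1, 90.0, -19.1]
force: [1.0, 0.7, -1.2]
opening: 0.0356
```

```bash
python3 - <<'E'
from h import *
import ov
to([.6257,-.0333,.0375],160)
s=snap('wrist');ov.overlay(s,True,'ov20',(200,120,440,300),3)
E
```

```text
t 26.93 TIP(corr) [ 0.6265 -0.033   0.0429] x [ 0. -0. -1.] jawyaw 160.02 F [ 1.   0.7 -1.2] op 0.0356 J [ 14.8  26.3 -18.2   0.  -45.5 -34.8]
offset [0.0054 0.0006 0.0006]
yaw err -0.02 -> roll 0.02 (alt -180.0 )
```

View pics/ov20.png

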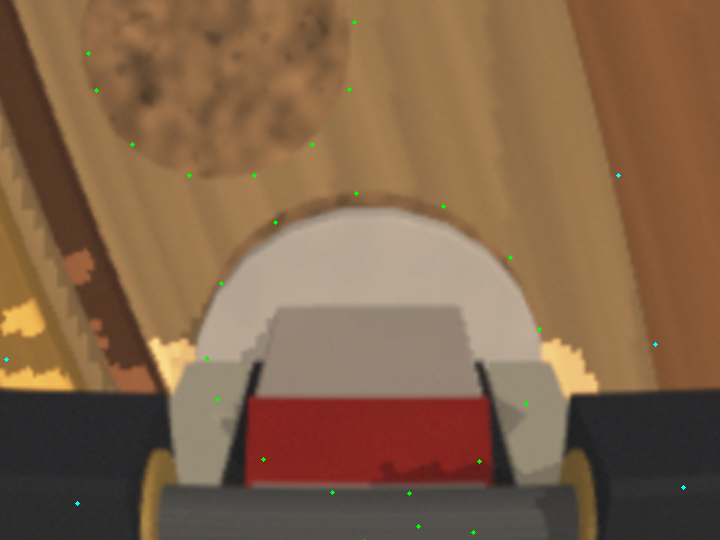

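servo_tool([
  {"offset": [0.003, 0.0005, 0.0005], "roll": 0, "claw": -1},
  {"offset": [0.0015, 0, 0], "roll": 0, "claw": -1},
  {"offset": [0.001, 0, 0], "roll": 0, "claw": -1},
  {"offset": [0, 0, 0], "roll": 0, "claw": -1},
  {"offset": [0, 0, 0], "roll": 0, "claw": -1},
])

```text
clock: 27.6
tool_pos: [0.6256, -0.0334, -0.0068]
orientation: [-165.5, 90.0, -5.5]
force: [-0.2, 0.1, -1.2]
opening: 0.036
```

```bash
python3 - <<'E'
from h import *
to([.6257,-.0333,.037],160)
E
```

```text
t 27.6 TIP(corr) [ 0.6256 -0.0334  0.0372] x [ 0. -0. -1.] jawyaw 160.0 F [-0.2  0.1 -1.2] op 0.036 J [ 14.8  26.7 -18.6   0.  -44.8 -34.8]
offset [ 0.0002 -0.0002 -0.    ]
yaw err 0.0 -> roll -0.0 (alt 180.0 )
```

servo_tool([
  {"offset": [0.0006, 0, 0], "roll": 0, "claw": -1},
  {"offset": [0, 0, 0], "roll": 0, "claw": -1},
  {"offset": [0, 0, 0], "roll": 0, "claw": -1},
])

```text
clock: 27.98
tool_pos: [0.6256, -0.0335, -0.0068]
orientation: [-166.6, 90.0, -6.6]
force: [-2.2, 0.5, 6.0]
opening: 0.036
```

servo_tool([
  {"offset": [0.0006, 0, 0], "roll": 0, "claw": -1},
  {"offset": [0, 0, 0], "roll": 0, "claw": -1},
  {"offset": [0, 0, 0], "roll": 0, "claw": -1},
])

```text
clock: 28.35
tool_pos: [0.6257, -0.0335, -0.0068]
orientation: [-170.6, 90.0, -10.5]
force: [-5.0, 0.9, 9.7]
opening: 0.0356
```

servo_tool([
  {"offset": [-0.0009, 0, 0], "roll": 0, "claw": -1},
  {"offset": [0, 0, 0], "roll": 0, "claw": -1},
  {"offset": [0, 0, 0], "roll": 0, "claw": -0.1},
  {"offset": [0, 0, 0], "roll": 0, "claw": 0.2},
  {"offset": [0, 0, 0], "roll": 0, "claw": 0.3},
  {"offset": [0, 0, 0], "roll": 0, "claw": 0.3},
  {"offset": [-0.03, 0, 0], "roll": 0, "claw": 0.3},
  {"offset": [-0.05, 0, 0], "roll": 0, "claw": 0.3},
  {"offset": [-0.05, 0, 0], "roll": 0, "claw": 0.3},
  {"offset": [-0.03, 0, 0], "roll": 0, "claw": 0.3},
  {"offset": [0, 0, 0], "roll": 0, "claw": 0.3},
])

```text
clock: 29.72
tool_pos: [0.6273, -0.0332, 0.1561]
orientation: [-150.9, 89.7, 9.1]
force: [-0.2, -0.6, 0.1]
opening: 0.0571
```

```bash
cat >> fig.py <<'E'
def foot(s,c,ztop,rmax=.045,fish=True,white=True,dark=False):
    P=cloud(s,fish);hsv=cv2.cvtColor(s['frame'],cv2.COLOR_BGR2HSV)
    k=(np.hypot(P[...,0]-c[0],P[...,1]-c[1])<rmax)&(np.abs(P[...,2]-ztop)<.004)
    if fish: k[238:]=False
    k&=(hsv[...,1]<75)
    if k.sum()<20: return None
    (x,y),r=cv2.minEnclosingCircle((P[k][:,:2]*1000).astype(np.float32)); return round(x,1),round(y,1),round(r,1),int(k.sum()),np.median(P[k][:,2]).round(4)
E
python3 - <<'E'
from h import *
from fig import *
import ov
s=snap('wrist','w21');c=b2w(*PADS['big_a']);print(c.round(4),foot(s,c,.019)); ov.overlay(s,True,'ov21',(200,90,480,260),2.7)
to([.442,.257,.2],177.4)
t=dict(np.load('pics/t17.npz')); print(foot(t,(.442,.257),.010,fish=False))
E
```

```text
[ 0.6253 -0.0335  0.012 ] (625.3, -33.8, 35.9, 1481, np.float64(0.0193))
t 29.77 TIP(corr) [ 0.626  -0.0333  0.198 ] x [ 0.002  0.001 -1.   ] jawyaw 159.99 F [-0.5 -0.7 -0.8] op 0.0572 J [ 14.8  17.4  -8.8  -0.  -63.7 -34.8]
offset [-0.0022 -0.2098  0.2722]
yaw err 17.41 -> roll -17.41 (alt 162.6 )
(440.3, 257.1, 37.6, 398, np.float64(0.0098))
```

View pics/ov21.png

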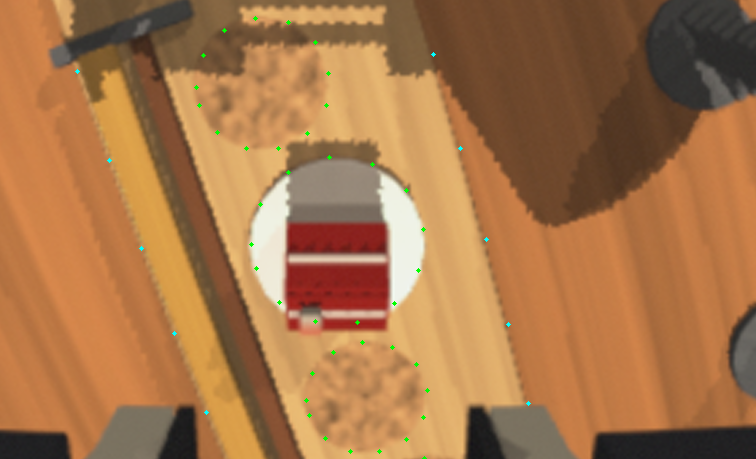

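```bash
python3 - <<'E'
from h import *
to([.4413,.2456,.2],177.4)
E
```

```text
t 29.77 TIP(corr) [ 0.626  -0.0333  0.198 ] x [ 0.002  0.001 -1.   ] jawyaw 159.99 F [-0.5 -0.7 -0.8] op 0.0572 J [ 14.8  17.4  -8.8  -0.  -63.7 -34.8]
offset [-0.0022 -0.1989  0.269 ]
yaw err 17.41 -> roll -17.41 (alt 162.6 )
```

servo_tool([
  {"offset": [-0.002, -0.0284, 0.0384], "roll": 0, "claw": 0.1},
  {"offset": [0, -0.0284, 0.0384], "roll": 0, "claw": 0.1},
  {"offset": [0, -0.0284, 0.0384], "roll": 0, "claw": 0.1},
  {"offset": [0, -0.0284, 0.0384], "roll": 0, "claw": 0.1},
  {"offset": [0, -0.0284, 0.0384], "roll": 0, "claw": 0.1},
  {"offset": [0, -0.0284, 0.0384], "roll": 0, "claw": 0.1},
  {"offset": [0, -0.0285, 0.0386], "roll": 0, "claw": 0.1},
  {"offset": [0, 0, 0], "roll": -8.7, "claw": 0.1},
  {"offset": [0, 0, 0], "roll": -8.7, "claw": 0.1},
  {"offset": [0, 0, 0], "roll": 0, "claw": 0.1},
  {"offset": [0, 0, 0], "roll": 0, "claw": 0.1},
])

```text
clock: 31.15
tool_pos: [0.4406, 0.2451, 0.1542]
orientation: [47.7, 89.9, -135.1]
force: [-0.9, 0.2, -0.1]
opening: 0.0482
```

```bash
python3 - <<'E'
from h import *
from fig import *
to([.4413,.2456,.047],177.4)
s=snap('wrist','w22');P=cloud(s,True)
print(foot(s,(.442,.257),.010))
k=(np.hypot(P[...,0]-.442,P[...,1]-.25)<.04)&(P[...,2]>.05)&(P[...,2]<.066);k[240:]=0;print(rect(P[k]),k.sum(),P[k].mean(0))
E
```

```text
t 31.15 TIP(corr) [0.4406 0.2451 0.1982] x [-0.001 -0.001 -1.   ] jawyaw 177.19 F [-0.9  0.2 -0.1] op 0.0482 J [ 51.4   6.1 -23.5  -0.  -60.5 -54.2]
offset [ 0.1512 -0.0006 -0.0008]
yaw err 0.21 -> roll -0.21 (alt 179.8 )
(442.2, 256.2, 36.1, 1865, np.float64(0.0103))
((441.6436462402344, 252.2762908935547), (50.141178131103516, 24.45993995666504), 86.50048828125) 1075 [0.4418344  0.25231937 0.05916925]
```

View pics/w22.png

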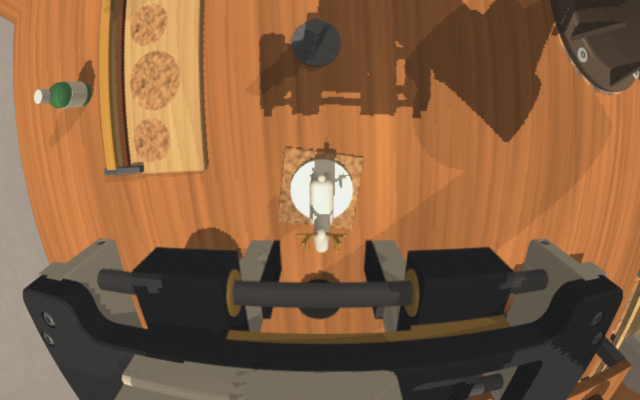

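servo_tool([
  {"offset": [0.03, 0, -0.001], "roll": 0, "claw": 0.1},
  {"offset": [0.045, 0, 0], "roll": 0, "claw": 0.1},
  {"offset": [0.045, 0, 0], "roll": 0, "claw": 0.1},
  {"offset": [0.022, 0, 0], "roll": 0, "claw": 0.1},
  {"offset": [0.01, 0, 0], "roll": 0, "claw": 0.1},
  {"offset": [0, 0, 0], "roll": 0, "claw": 0.1},
  {"offset": [0, 0, 0], "roll": 0, "claw": 0.1},
  {"offset": [0, 0, 0], "roll": 0, "claw": -1},
  {"offset": [0, 0, 0], "roll": 0, "claw": -1},
  {"offset": [0, 0, 0], "roll": 0, "claw": -1},
  {"offset": [0, 0, 0], "roll": 0, "claw": -1},
])

```text
clock: 32.58
tool_pos: [0.4419, 0.2456, 0.0032]
orientation: [-132.0, 90.0, 45.4]
force: [-1.1, -0.3, 3.6]
opening: 0.0238
```

```bash
python3 - <<'E'
from h import *
st()
E
```

```text
t 32.58 TIP(corr) [0.4419 0.2456 0.0472] x [ 0.  0. -1.] jawyaw 177.4 F [-1.1 -0.3  3.6] op 0.0238 J [ 51.4  16.7 -33.8   0.  -39.5 -54. ]
```

servo_tool([
  {"offset": [-0.015, 0, 0], "roll": 0, "claw": -1},
  {"offset": [-0.03, 0, 0], "roll": 0, "claw": -1},
  {"offset": [-0.04, 0, 0], "roll": 0, "claw": -1},
  {"offset": [-0.035, 0, 0], "roll": 0, "claw": -1},
  {"offset": [0, 0, 0], "roll": 0, "claw": -1},
  {"offset": [0, 0, 0], "roll": 0, "claw": -1},
])

```text
clock: 33.33
tool_pos: [0.4413, 0.2451, 0.1227]
orientation: [-10.6, 90.0, 166.8]
force: [-0.1, -0.1, -1.9]
opening: 0.0238
```

```bash
python3 - <<'E'
from h import *
to([.6307,.0994,.17],177.3)
s=snap('wrist','w23')
E
```

```text
t 33.33 TIP(corr) [0.4413 0.2451 0.1667] x [-0.001  0.    -1.   ] jawyaw 177.38 F [-0.1 -0.1 -1.9] op 0.0238 J [ 51.4   7.8 -26.   -0.  -56.2 -54. ]
offset [-0.0034  0.1368 -0.1958]
yaw err -0.08 -> roll 0.08 (alt -179.9 )
```

View pics/w23.png

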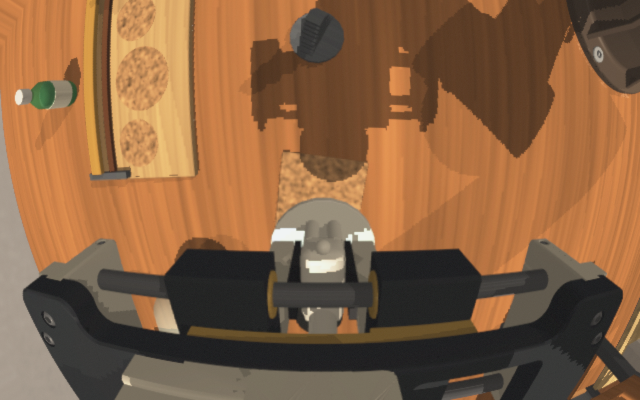

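servo_tool([
  {"offset": [-0.003, 0.012, -0.0181], "roll": 0, "claw": -1},
  {"offset": [0, 0.0207, -0.0297], "roll": 0, "claw": -1},
  {"offset": [0, 0.0207, -0.0297], "roll": 0, "claw": -1},
  {"offset": [0, 0.0207, -0.0297], "roll": 0, "claw": -1},
  {"offset": [0, 0.0207, -0.0297], "roll": 0, "claw": -1},
  {"offset": [0, 0.0207, -0.0297], "roll": 0, "claw": -1},
  {"offset": [0, 0.0209, -0.0297], "roll": 0, "claw": -1},
  {"offset": [0, 0, 0], "roll": 0, "claw": -1},
  {"offset": [0, 0, 0], "roll": 0, "claw": -1},
])

```text
clock: 34.5
tool_pos: [0.6307, 0.0999, 0.1243]
orientation: [20.9, 89.8, -161.8]
force: [-0.6, -0.2, -2.1]
opening: 0.0238
```

```bash
python3 - <<'E'
from h import *
to([.631,.0998,.0575],177.3)
E
```

```text
t 34.5 TIP(corr) [0.6308 0.0999 0.1683] x [-0.003 -0.001 -1.   ] jawyaw 177.35 F [-0.6 -0.2 -2.1] op 0.0238 J [ 26.5  20.   -9.2  -0.  -61.  -29.1]
offset [ 0.1108  0.     -0.0005]
yaw err -0.05 -> roll 0.05 (alt -179.9 )
```

servo_tool([
  {"offset": [0.025, 0, 0], "roll": 0, "claw": -1},
  {"offset": [0.035, 0, 0], "roll": 0, "claw": -1},
  {"offset": [0.03, 0, 0], "roll": 0, "claw": -1},
  {"offset": [0.013, 0, 0], "roll": 0, "claw": -1},
  {"offset": [0.006, 0, 0], "roll": 0, "claw": -1},
  {"offset": [0, 0, 0], "roll": 0, "claw": -1},
  {"offset": [0, 0, 0], "roll": 0, "claw": -1},
])

```text
clock: 35.38
tool_pos: [0.6325, 0.1006, 0.018]
orientation: [-156.1, 89.9, 21.3]
force: [-0.4, -0.1, -1.2]
opening: 0.0241
```

```bash
python3 - <<'E'
from h import *
import ov
to([.631,.0998,.0565],177.3)
s=snap('wrist');ov.overlay(s,True,'ov24',(200,100,440,260),3)
E
```

```text
t 35.38 TIP(corr) [0.6324 0.1006 0.062 ] x [ 0.002  0.001 -1.   ] jawyaw 177.41 F [-0.4 -0.1 -1.2] op 0.0241 J [ 26.5  26.  -15.6   0.  -48.3 -29.1]
offset [0.0055 0.0009 0.0014]
yaw err -0.11 -> roll 0.11 (alt -179.9 )
```

View pics/ov24.png

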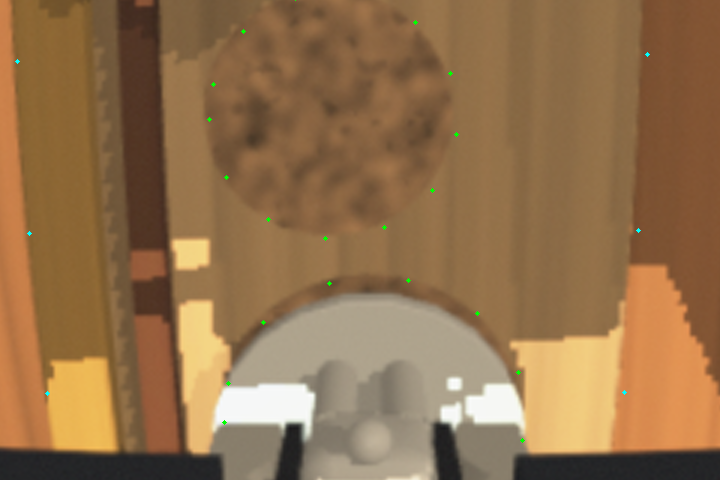

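servo_tool([
  {"offset": [0.003, 0, 0], "roll": 0, "claw": -1},
  {"offset": [0.001, 0, 0], "roll": 0, "claw": -1},
  {"offset": [0, 0, 0], "roll": 0, "claw": -1},
  {"offset": [0, 0, 0], "roll": 0, "claw": -1},
])

```text
clock: 35.92
tool_pos: [0.6318, 0.1002, 0.0129]
orientation: [52.5, 90.0, -130.1]
force: [-0.1, 0.0, -2.0]
opening: 0.0236
```

```bash
python3 - <<'E'
from h import *
to([.631,.0998,.0555],177.3)
E
```

```text
t 35.92 TIP(corr) [0.6318 0.1002 0.0569] x [-0. -0. -1.] jawyaw 177.39 F [-0.1  0.  -2. ] op 0.0236 J [ 26.5  26.3 -15.9   0.  -47.9 -29.1]
offset [0.0014 0.0004 0.0007]
yaw err -0.09 -> roll 0.09 (alt -179.9 )
```

servo_tool([
  {"offset": [0.0006, 0.0004, 0.0006], "roll": 0, "claw": -1},
  {"offset": [0, 0, 0], "roll": 0, "claw": -1},
  {"offset": [0, 0, 0], "roll": 0, "claw": -1},
])

```text
clock: 36.3
tool_pos: [0.6311, 0.0999, 0.0123]
orientation: [-147.3, 90.0, 30.1]
force: [0.4, -0.3, -1.4]
opening: 0.024
```

servo_tool([
  {"offset": [0.0005, 0, 0], "roll": 0, "claw": -1},
  {"offset": [0, 0, 0], "roll": 0, "claw": -1},
  {"offset": [0, 0, 0], "roll": 0, "claw": -1},
])

```text
clock: 36.67
tool_pos: [0.6312, 0.0999, 0.0122]
orientation: [177.4, 90.0, -5.2]
force: [-3.3, 0.3, 5.7]
opening: 0.0241
```

Contact is made. I back off slightly and release.

servo_tool([
  {"offset": [-0.0004, 0, 0], "roll": 0, "claw": -1},
  {"offset": [0, 0, 0], "roll": 0, "claw": -1},
  {"offset": [0, 0, 0], "roll": 0, "claw": -0.3},
  {"offset": [0, 0, 0], "roll": 0, "claw": 0},
  {"offset": [0, 0, 0], "roll": 0, "claw": 0.1},
  {"offset": [0, 0, 0], "roll": 0, "claw": 0.1},
  {"offset": [-0.02, 0, 0], "roll": 0, "claw": 0.1},
  {"offset": [-0.04, 0, 0], "roll": 0, "claw": 0.1},
  {"offset": [-0.05, 0, 0], "roll": 0, "claw": 0.1},
  {"offset": [-0.05, 0, 0], "roll": 0, "claw": 0.1},
  {"offset": [0, 0, 0], "roll": 0, "claw": 0.1},
  {"offset": [0, 0, 0], "roll": 0, "claw": 0.1},
])

```text
clock: 38.17
tool_pos: [0.6308, 0.0999, 0.172]
orientation: [-78.9, 90.0, 98.5]
force: [0.2, -0.7, -0.3]
opening: 0.0488
```

```bash
python3 - <<'E'
from h import *
from fig import *
import ov
s=snap('wrist','w25');c=b2w(*PADS['big_b']);print(c.round(4),foot(s,c,.019)); ov.overlay(s,True,'ov25',(220,60,420,250),3)
t=snap('top','t25');np.savez('pics/t25.npz',**t)
to([.44,.09,.2],177.4)
E
```

```text
[0.6313 0.1104 0.012 ] (631.0, 110.5, 36.0, 1812, np.float64(0.0193))
t 38.27 TIP(corr) [0.6304 0.0997 0.2148] x [-0.002 -0.001 -1.   ] jawyaw 177.39 F [ 0.1 -0.1 -0.5] op 0.048 J [ 26.5  17.9  -5.8  -0.  -66.4 -29.1]
offset [0.0152 0.0184 0.1898]
yaw err 0.01 -> roll -0.01 (alt 180.0 )
```

View pics/ov25.png

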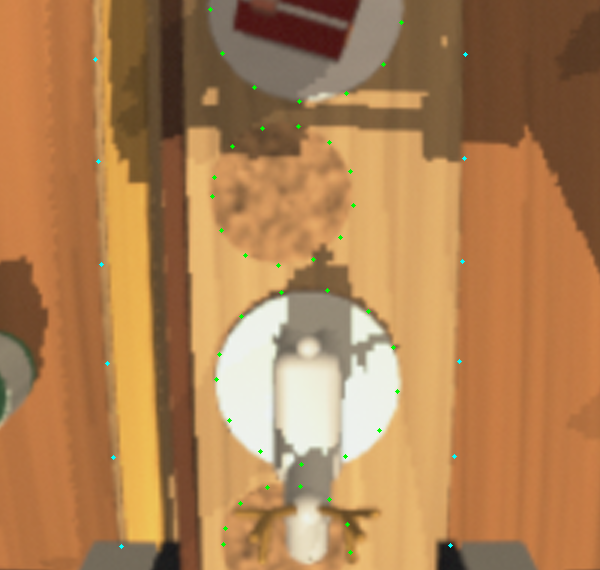

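View pics/t25.png

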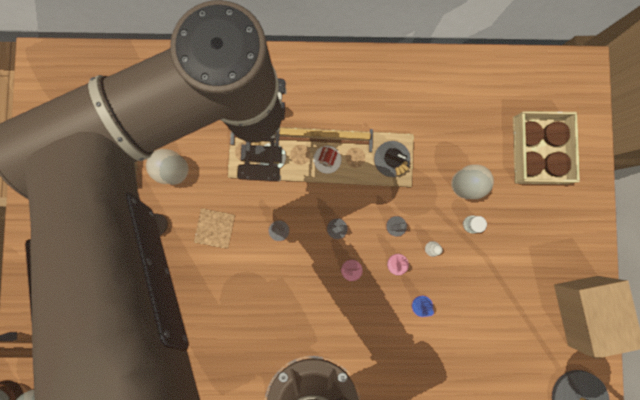

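servo_tool([
  {"offset": [0, 0.0046, 0.0474], "roll": 0, "claw": 0},
  {"offset": [0, 0.0046, 0.0474], "roll": 0, "claw": 0},
  {"offset": [0, 0.0046, 0.0474], "roll": 0, "claw": 0},
  {"offset": [0, 0.0046, 0.0476], "roll": 0, "claw": 0},
  {"offset": [0, 0, 0], "roll": 0, "claw": 0},
  {"offset": [0, 0, 0], "roll": 0, "claw": 0},
])

```text
clock: 39.02
tool_pos: [0.4408, 0.0902, 0.1719]
orientation: [87.4, 90.0, -95.2]
force: [1.1, -0.4, -0.8]
opening: 0.0436
```

```bash
cat >> fig.py <<'E'
def fir(s,c,zb=0.,fish=True):
    """plate rect (centre,size,angle of plate long axis) and foot"""
    P=cloud(s,fish);hsv=cv2.cvtColor(s['frame'],cv2.COLOR_BGR2HSV)
    k=(np.hypot(P[...,0]-c[0],P[...,1]-c[1])<.045)&(hsv[...,1]<110)
    if fish: k[240:]=False
    for a,b in ((.030,.050),(.045,.060),(.058,.074),(.068,.085)):
        q=P[k&(P[...,2]>zb+a)&(P[...,2]<zb+b)]
        if len(q)>10:
            m=q[:,:2].mean(0);w,v=np.linalg.eigh(np.cov((q[:,:2]-m).T)); print(a,len(q),m.round(4),'rect',[np.round(x,1) for x in rect(q)],'pca yaw',np.degrees(np.arctan2(v[1,1],v[0,1])).round(1))
    print('foot',foot(s,c,zb+.007,.05,fish),'top',P[k][:,2].max())
E
python3 - <<'E'
from h import *
from fig import *
o,_=st()
s=snap('wrist','w26');np.savez('pics/w26.npz',**s)
fir(s,(.44,.09))
w=cloud(snap('top'))
E
```

```text
t 39.02 TIP(corr) [0.4408 0.0902 0.2159] x [-0. -0. -1.] jawyaw 177.43 F [ 1.1 -0.4 -0.8] op 0.0436 J [ 36.8  -0.4 -27.9   0.  -62.5 -39.4]
0.03 142 [0.4365 0.0812] rect [array([439.7,  89.7]), array([34.5, 13. ]), np.float64(59.6)] pca yaw -136.5
0.045 79 [0.4379 0.0824] rect [array([439.9,  89. ]), array([26.5, 12.7]), np.float64(55.4)] pca yaw -142.8
0.058 198 [0.4386 0.0865] rect [array([440. ,  90.2]), array([24.6, 13.5]), np.float64(59.5)] pca yaw 51.3
0.068 201 [0.4398 0.0893] rect [array([440. ,  90.2]), array([15. , 13.4]), np.float64(62.0)] pca yaw 50.3
foot (439.1, 90.2, 26.8, 932, np.float64(0.0073)) top 0.07822538075153324
```

View pics/w26.png

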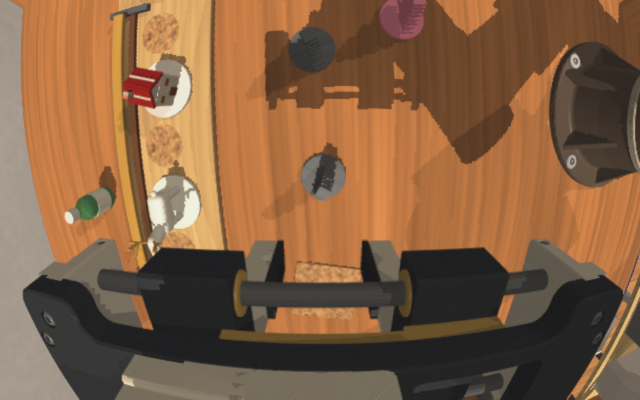

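servo_tool([
  {"offset": [0.02, 0, 0.001], "roll": 9.3, "claw": 0},
  {"offset": [0.02, 0, 0], "roll": 9.3, "claw": 0},
  {"offset": [0.02, 0, 0], "roll": 9.3, "claw": 0},
  {"offset": [0.04, 0, 0], "roll": 0, "claw": 0},
  {"offset": [0.04, 0, 0], "roll": 0, "claw": 0},
  {"offset": [0.02, 0, 0], "roll": 0, "claw": 0},
  {"offset": [0.009, 0, 0], "roll": 0, "claw": 0},
  {"offset": [0, 0, 0], "roll": 0, "claw": 0},
  {"offset": [0, 0, 0], "roll": 0, "claw": 0},
])

```text
clock: 40.25
tool_pos: [0.4404, 0.0905, 0.0038]
orientation: [-119.9, 89.9, 29.6]
force: [0.5, 0.4, 0.4]
opening: 0.0436
```

```bash
python3 - <<'E'
from h import *
to([.4398,.09,.046],149.6)
s=snap('wrist','w27')
E
```

```text
t 40.25 TIP(corr) [0.4404 0.0905 0.0478] x [ 0.001  0.001 -1.   ] jawyaw 149.5 F [0.5 0.4 0.4] op 0.0436 J [ 36.9  12.1 -40.7   0.  -37.2 -67.4]
offset [0.0018 0.0007 0.0002]
yaw err 0.1 -> roll -0.1 (alt 179.9 )
```

View pics/w27.png

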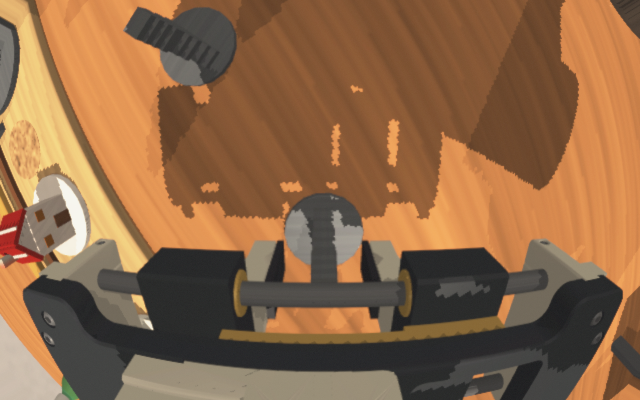

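Aligned over the fir. I close and lift.

servo_tool([
  {"offset": [0.001, 0.0005, 0], "roll": 0, "claw": -1},
  {"offset": [0, 0, 0], "roll": 0, "claw": -1},
  {"offset": [0, 0, 0], "roll": 0, "claw": -1},
  {"offset": [0, 0, 0], "roll": 0, "claw": -1},
  {"offset": [0, 0, 0], "roll": 0, "claw": -1},
])

```text
clock: 40.92
tool_pos: [0.4394, 0.0898, 0.0022]
orientation: [-126.9, 90.0, 22.5]
force: [-0.3, 0.1, 2.2]
opening: 0.0129
```

```bash
python3 - <<'E'
from h import *
st()
E
```

```text
t 40.92 TIP(corr) [0.4394 0.0898 0.0462] x [ 0.  0. -1.] jawyaw 149.5 F [-0.3  0.1  2.2] op 0.0129 J [ 36.9  12.2 -40.9   0.  -36.9 -67.4]
```

servo_tool([
  {"offset": [-0.015, 0, 0], "roll": 0, "claw": -1},
  {"offset": [-0.03, 0, 0], "roll": -9.3, "claw": -1},
  {"offset": [-0.04, 0, 0], "roll": -9.3, "claw": -1},
  {"offset": [-0.035, 0, 0], "roll": -9.3, "claw": -1},
  {"offset": [0, 0, 0], "roll": 0, "claw": -1},
  {"offset": [0, 0, 0], "roll": 0, "claw": -1},
])

```text
clock: 41.68
tool_pos: [0.4389, 0.0896, 0.1216]
orientation: [-2.2, 90.0, 175.1]
force: [-0.9, -0.0, -1.1]
opening: 0.0129
```

```bash
python3 - <<'E'
from h import *
from bd import *
p=b2w(*PADS['small2']); print(p)
to([p[0],p[1],.16],177.6)
t=cloud(snap('scene')); s=snap('wrist','w28')
E
```

```text
[0.64325562 0.18191818 0.012     ]
t 41.67 TIP(corr) [0.4389 0.0896 0.1656] x [-0.001  0.    -1.   ] jawyaw 177.3 F [-0.9 -0.  -1.1] op 0.0129 J [ 36.9   2.3 -32.4  -0.  -55.3 -39.5]
offset [ 0.0055 -0.1019 -0.1998]
yaw err 0.3 -> roll -0.3 (alt 179.7 )
```

View pics/w28.png

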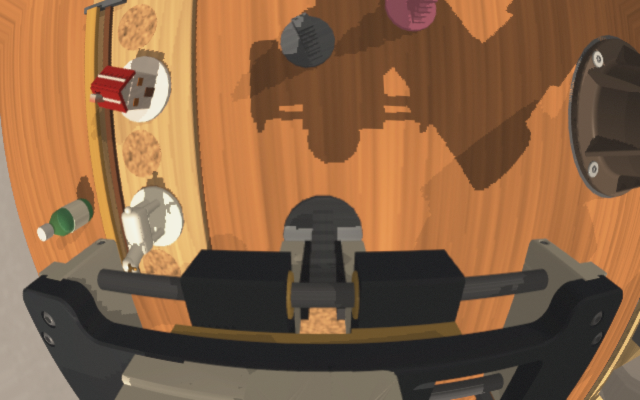

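servo_tool([
  {"offset": [-0.015, -0.01, -0.017], "roll": -0.3, "claw": -1},
  {"offset": [0, -0.0148, -0.0261], "roll": 0, "claw": -1},
  {"offset": [0, -0.0148, -0.0261], "roll": 0, "claw": -1},
  {"offset": [0, -0.0148, -0.0261], "roll": 0, "claw": -1},
  {"offset": [0, -0.0148, -0.0261], "roll": 0, "claw": -1},
  {"offset": [0, -0.0148, -0.0261], "roll": 0, "claw": -1},
  {"offset": [0, -0.0148, -0.0261], "roll": 0, "claw": -1},
  {"offset": [0, -0.0148, -0.0262], "roll": 0, "claw": -1},
  {"offset": [0, 0, 0], "roll": 0, "claw": -1},
  {"offset": [0, 0, 0], "roll": 0, "claw": -1},
])

```text
clock: 43.02
tool_pos: [0.6427, 0.1946, 0.1355]
orientation: [29.9, 89.8, -152.5]
force: [-0.3, -0.2, -0.5]
opening: 0.0132
```

```bash
python3 - <<'E'
from h import *
from bd import *
p=b2w(*PADS['small2']); print(p)
to([p[0],p[1]+.012,.068],177.6)
s=snap('wrist','w29');P=cloud(s,True)
k=(P[...,2]>.07)&(P[...,2]<.12)&(np.abs(P[...,0]-.63)<.03)&(P[...,1]>.1)&(P[...,1]<.2);k[238:]=0
print(k.sum(),P[k][:,1].max() if k.sum() else None)
E
```

```text
[0.64325562 0.18191818 0.012     ]
t 43.02 TIP(corr) [0.6429 0.1947 0.1795] x [-0.003 -0.001 -1.   ] jawyaw 177.66 F [-0.3 -0.2 -0.5] op 0.0132 J [ 33.4  22.4  -3.9  -0.  -63.9 -35.8]
offset [ 0.1115  0.0006 -0.0007]
yaw err -0.06 -> roll 0.06 (alt -179.9 )
1173 0.15529152226910145
```

View pics/w29.png

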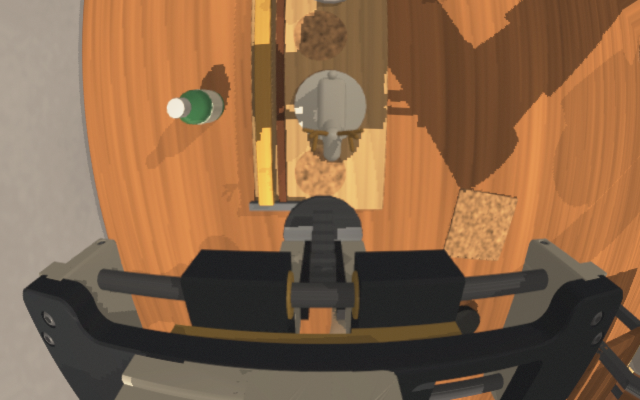

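```bash
python3 - <<'E'
from h import *
from bd import *
s=dict(np.load('pics/w11.npz'));P=cloud(s,True);hsv=cv2.cvtColor(s['frame'],cv2.COLOR_BGR2HSV)
k=(hsv[...,1]<80)&(P[...,2]>.015)&(P[...,2]<.06)&(P[...,1]>.19)&(P[...,1]<.24)&(P[...,0]>.6)&(P[...,0]<.75);k[239:]=0
q=P[k];c,sn=np.cos(yaw),np.sin(yaw);d=q[:,:2]-O
bx=c*d[:,0]+sn*d[:,1];by=-sn*d[:,0]+c*d[:,1]
print(k.sum(),np.percentile(bx,[1,50,99]),np.percentile(by,[1,50,99]),np.percentile(q[:,2],[1,99]))
E
```

```text
164 [0.0157247  0.03525878 0.07174573] [0.17299942 0.17641399 0.18098058] [0.01567893 0.02431106]
```

servo_tool([
  {"offset": [0.03, 0, 0], "roll": 0, "claw": -1},
  {"offset": [0.04, 0, -0.0005], "roll": 0, "claw": -1},
  {"offset": [0.024, 0, 0], "roll": 0, "claw": -1},
  {"offset": [0.008, 0, 0], "roll": 0, "claw": -1},
  {"offset": [0, 0, 0], "roll": 0, "claw": -1},
  {"offset": [0, 0.006, 0], "roll": 0, "claw": -1},
  {"offset": [0, 0.0055, 0], "roll": 0, "claw": -1},
  {"offset": [0, 0, 0], "roll": 0, "claw": -1},
  {"offset": [0.006, 0, 0], "roll": 0, "claw": -1},
  {"offset": [0.005, 0, 0], "roll": 0, "claw": -1},
  {"offset": [0, 0, 0], "roll": 0, "claw": -1},
  {"offset": [0, 0, 0], "roll": 0, "claw": -1},
])

```text
clock: 44.58
tool_pos: [0.6437, 0.1837, 0.024]
orientation: [51.2, 90.0, -131.1]
force: [-0.6, -0.7, -0.5]
opening: 0.0128
```

```bash
python3 - <<'E'
from h import *
from bd import *
import ov
p=b2w(*PADS['small2'])
to([p[0],p[1]+.001,.0585],177.6)
s=snap('wrist');ov.overlay(s,True,'ov30',(210,100,450,260),3.2)
c=snap('scene');crop(c,240,170,360,300,5,'s30')
E
```

```text
t 44.58 TIP(corr) [0.6437 0.1837 0.068 ] x [-0. -0. -1.] jawyaw 177.71 F [-0.6 -0.7 -0.5] op 0.0128 J [ 32.6  27.9 -11.2   0.  -50.9 -34.9]
offset [0.0095 0.0008 0.0004]
yaw err -0.11 -> roll 0.11 (alt -179.9 )
```

View pics/ov30.png

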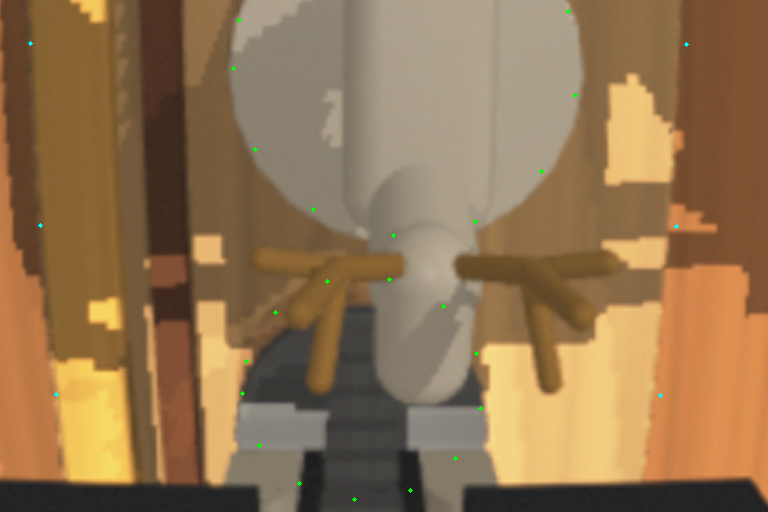

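View pics/s30.png

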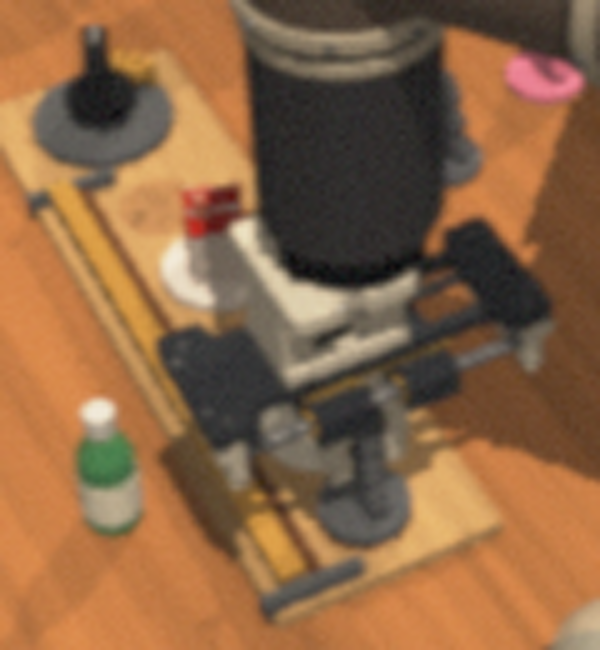

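servo_tool([
  {"offset": [0.006, 0.0005, 0.0003], "roll": 0, "claw": -1},
  {"offset": [0.002, 0, 0], "roll": 0, "claw": -1},
  {"offset": [0.0008, 0, 0], "roll": 0, "claw": -1},
  {"offset": [0, 0, 0], "roll": 0, "claw": -1},
  {"offset": [0, 0, 0], "roll": 0, "claw": -1},
])

```text
clock: 45.3
tool_pos: [0.6435, 0.1832, 0.0155]
orientation: [-154.2, 90.0, 23.5]
force: [0.1, 0.6, -0.9]
opening: 0.0128
```

servo_tool([
  {"offset": [0.0007, 0, 0], "roll": 0, "claw": -1},
  {"offset": [0, 0, 0], "roll": 0, "claw": -1},
  {"offset": [0, 0, 0], "roll": 0, "claw": -1},
])

```text
clock: 45.68
tool_pos: [0.6434, 0.1831, 0.0147]
orientation: [-149.5, 90.0, 28.2]
force: [-0.4, -0.2, -1.0]
opening: 0.0129
```

servo_tool([
  {"offset": [0.0006, 0, 0], "roll": 0, "claw": -1},
  {"offset": [0, 0, 0], "roll": 0, "claw": -1},
  {"offset": [0, 0, 0], "roll": 0, "claw": -1},
])

```text
clock: 46.05
tool_pos: [0.6435, 0.1832, 0.0144]
orientation: [-162.2, 90.0, 15.5]
force: [-1.9, -0.9, 2.2]
opening: 0.0128
```

servo_tool([
  {"offset": [0.0005, 0, 0], "roll": 0, "claw": -1},
  {"offset": [0, 0, 0], "roll": 0, "claw": -1},
  {"offset": [0, 0, 0], "roll": 0, "claw": -1},
])

```text
clock: 46.42
tool_pos: [0.6435, 0.1831, 0.0143]
orientation: [-172.7, 90.0, 5.0]
force: [-2.6, 0.2, 5.2]
opening: 0.0124
```

servo_tool([
  {"offset": [-0.0004, 0, 0], "roll": 0, "claw": -1},
  {"offset": [0, 0, 0], "roll": 0, "claw": -0.5},
  {"offset": [0, 0, 0], "roll": 0, "claw": -0.2},
  {"offset": [0, 0, 0], "roll": 0, "claw": -0.2},
  {"offset": [0, 0, 0], "roll": 0, "claw": -0.2},
  {"offset": [-0.02, 0, 0], "roll": 0, "claw": -0.2},
  {"offset": [-0.04, 0, 0], "roll": 0, "claw": -0.2},
  {"offset": [-0.05, 0, 0], "roll": 0, "claw": -0.2},
  {"offset": [-0.05, 0, 0], "roll": 0, "claw": -0.2},
  {"offset": [0, 0, 0], "roll": 0, "claw": -0.2},
  {"offset": [0, 0, 0], "roll": 0, "claw": -0.2},
])

```text
clock: 47.8
tool_pos: [0.643, 0.1832, 0.1737]
orientation: [-62.2, 90.0, 115.5]
force: [-0.2, 0.4, -0.5]
opening: 0.035
```

```bash
python3 - <<'E'
from h import *
from fig import *
import ov
s=snap('wrist','w31'); fir(s,b2w(*PADS['small2']),.012); print(foot(s,b2w(*PADS['big_b']),.019)); ov.overlay(s,True,'ov31',(220,60,420,250),3)
t=snap('top');crop(t,220,110,420,250,3.5,'t31');np.savez('pics/t31.npz',**t)
fir(t,(.446,-.06),0,False)
to([.446,-.06,.2],177.6)
E
```

```text
0.03 111 [0.642  0.1704] rect [array([642. , 170.5]), array([ 7.8, 11.6]), np.float64(89.2)] pca yaw 177.3
0.045 65 [0.6425 0.1723] rect [array([642.5, 172.3]), array([ 4.1, 12.1]), np.float64(89.2)] pca yaw 176.5
0.058 210 [0.642  0.1746] rect [array([639.5, 167.9]), array([58. , 17.2]), np.float64(76.2)] pca yaw 75.3
0.068 465 [0.6382 0.1635] rect [array([638.4, 165.3]), array([55.2, 16.4]), np.float64(76.7)] pca yaw 74.9
foot (649.2, 177.1, 49.3, 1186, np.float64(0.0194)) top 0.10884555835703463
(631.1, 110.8, 35.9, 1755, np.float64(0.0194))
0.03 21 [ 0.4446 -0.058 ] rect [array([445.8, -60.9]), array([11.6, 34.1]), np.float64(22.9)] pca yaw 112.4
0.045 13 [ 0.4454 -0.058 ] rect [array([447.4, -61.5]), array([10.7, 29.1]), np.float64(26.6)] pca yaw 115.8
0.058 29 [ 0.4447 -0.0599] rect [array([445.5, -61.2]), array([12.2, 23.8]), np.float64(22.7)] pca yaw 110.6
0.068 33 [ 0.445  -0.0607] rect [array([445.1, -60.8]), array([12.3, 14.4]), np.float64(20.3)] pca yaw 114.9
foot (445.5, -60.3, 25.8, 210, np.float64(0.0063)) top 0.07876492822555126
t 47.9 TIP(corr) [0.6427 0.1828 0.2165] x [-0.002 -0.001 -1.   ] jawyaw 177.68 F [0.5 0.  0.2] op 0.0351 J [ 32.5  20.6  -1.6  -0.  -67.9 -34.9]
offset [0.0171 0.2506 0.1867]
yaw err -0.08 -> roll 0.08 (alt -179.9 )
```

View pics/ov31.png

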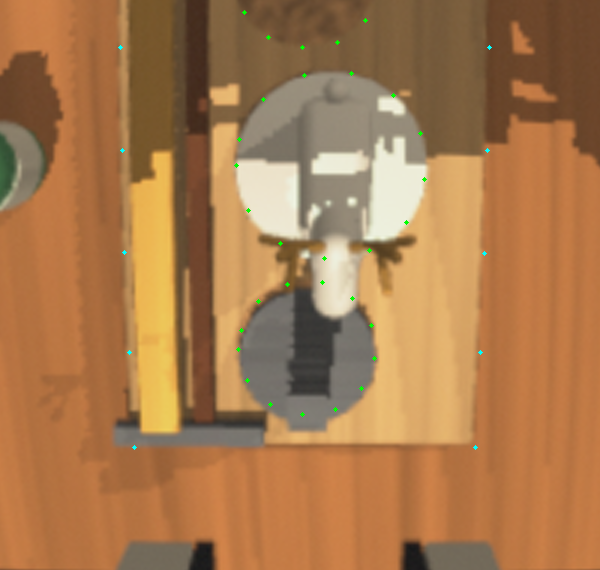

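View pics/t31.png

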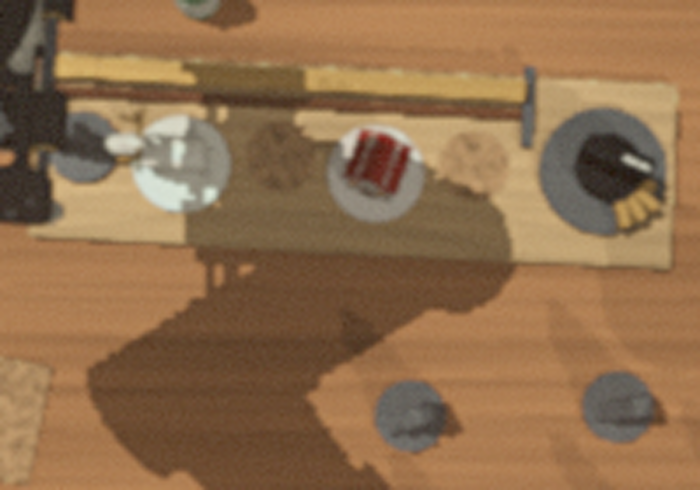

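servo_tool([
  {"offset": [0, 0.0358, 0.0268], "roll": 0, "claw": 0},
  {"offset": [0, 0.0358, 0.0268], "roll": 0, "claw": 0},
  {"offset": [0, 0.0358, 0.0268], "roll": 0, "claw": 0},
  {"offset": [0, 0.0358, 0.0268], "roll": 0, "claw": 0},
  {"offset": [0, 0.0358, 0.0268], "roll": 0, "claw": 0},
  {"offset": [0, 0.0358, 0.0268], "roll": 0, "claw": 0},
  {"offset": [0, 0.0358, 0.0262], "roll": 0, "claw": 0},
  {"offset": [0, 0, 0], "roll": -8.4, "claw": 0},
  {"offset": [0, 0, 0], "roll": -8.4, "claw": 0},
  {"offset": [0, 0, 0], "roll": -8.4, "claw": 0},
  {"offset": [0, 0, 0], "roll": 0, "claw": 0},
  {"offset": [0, 0, 0], "roll": 0, "claw": 0},
])

```text
clock: 49.4
tool_pos: [0.4462, -0.0598, 0.1734]
orientation: [-6.8, 89.9, -164.1]
force: [0.1, 0.0, 0.2]
opening: 0.044
```

```bash
python3 - <<'E'
from h import *
from fig import *
s=snap('wrist','w32'); fir(s,(.4455,-.0605))
to([.4455,-.0605,.046],22.9)
E
```

```text
0.03 107 [ 0.4511 -0.0742] rect [array([451. , -73.9]), array([11.9,  6.9]), np.float64(22.7)] pca yaw -157.7
0.045 63 [ 0.4502 -0.0723] rect [array([450.6, -72.9]), array([11.6,  4.7]), np.float64(22.5)] pca yaw -157.5
0.058 162 [ 0.448  -0.0657] rect [array([446.5, -60.5]), array([13.1, 24.4]), np.float64(22.7)] pca yaw 109.4
0.068 207 [ 0.4471 -0.062 ] rect [array([446.7, -61. ]), array([12.9, 14.2]), np.float64(23.1)] pca yaw 45.2
foot (446.4, -61.1, 26.6, 1024, np.float64(0.0073)) top 0.07846983591720053
t 49.45 TIP(corr) [ 0.4463 -0.0598  0.2175] x [-0.001 -0.    -1.   ] jawyaw -157.25 F [ 0.7  0.4 -0.5] op 0.0439 J [ 17.6  -0.4 -27.7   0.  -62.7   5.2]
offset [0.1715 0.0004 0.0009]
yaw err 0.15 -> roll -0.15 (alt 179.9 )
```

View pics/w32.png

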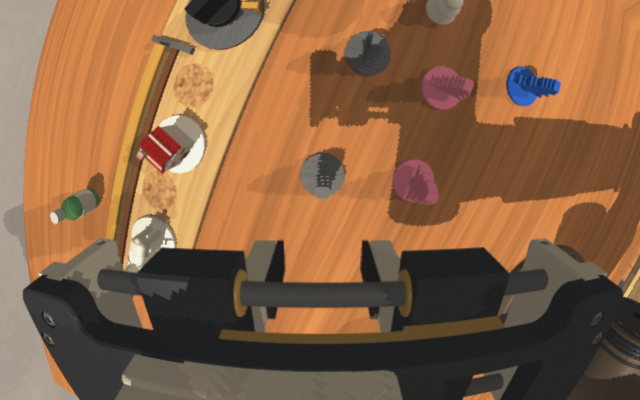

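servo_tool([
  {"offset": [0.03, 0.001, 0], "roll": 0, "claw": 0},
  {"offset": [0.05, 0, 0], "roll": 0, "claw": 0},
  {"offset": [0.05, 0, 0], "roll": 0, "claw": 0},
  {"offset": [0.03, 0, 0], "roll": 0, "claw": 0},
  {"offset": [0.0115, 0, 0], "roll": 0, "claw": 0},
  {"offset": [0, 0, 0], "roll": 0, "claw": 0},
  {"offset": [0, 0, 0], "roll": 0, "claw": 0},
  {"offset": [0, 0, 0], "roll": 0, "claw": -1},
  {"offset": [0, 0, 0], "roll": 0, "claw": -1},
  {"offset": [0, 0, 0], "roll": 0, "claw": -1},
  {"offset": [0, 0, 0], "roll": 0, "claw": -1},
  {"offset": [0, 0, 0], "roll": 0, "claw": -1},
])

```text
clock: 50.95
tool_pos: [0.4469, -0.0607, 0.0026]
orientation: [134.3, 90.0, -22.8]
force: [-0.8, 0.5, 3.6]
opening: 0.0129
```

```bash
python3 - <<'E'
from h import *
st()
E
```

```text
t 50.95 TIP(corr) [ 0.4469 -0.0607  0.0466] x [ 0. -0. -1.] jawyaw -157.1 F [-0.8  0.5  3.6] op 0.0129 J [ 17.4  12.3 -40.6   0.  -37.1   5.5]
```

servo_tool([
  {"offset": [-0.015, 0, 0], "roll": 0, "claw": -1},
  {"offset": [-0.03, 0, 0], "roll": 8.4, "claw": -1},
  {"offset": [-0.045, 0, 0], "roll": 8.4, "claw": -1},
  {"offset": [-0.045, 0, 0], "roll": 8.4, "claw": -1},
  {"offset": [0, 0, 0], "roll": 0, "claw": -1},
  {"offset": [0, 0, 0], "roll": 0, "claw": -1},
])

```text
clock: 51.7
tool_pos: [0.4463, -0.0606, 0.1369]
orientation: [-31.7, 90.0, 146.0]
force: [0.1, 0.1, -2.0]
opening: 0.0126
```

```bash
python3 - <<'E'
from h import *
from bd import *
p=b2w(*PADS['small1']);print(p)
to([p[0],p[1],.18],177.6)
s=snap('wrist','w33')
E
```

```text
[0.63730086 0.03804135 0.012     ]
t 51.7 TIP(corr) [ 0.4463 -0.0607  0.1809] x [-0.001  0.    -1.   ] jawyaw 177.73 F [ 0.1  0.1 -2. ] op 0.0126 J [ 17.4   1.6 -30.9  -0.  -57.5 -19.7]
offset [ 0.0008 -0.1062 -0.187 ]
yaw err -0.13 -> roll 0.13 (alt -179.9 )
```

View pics/w33.png

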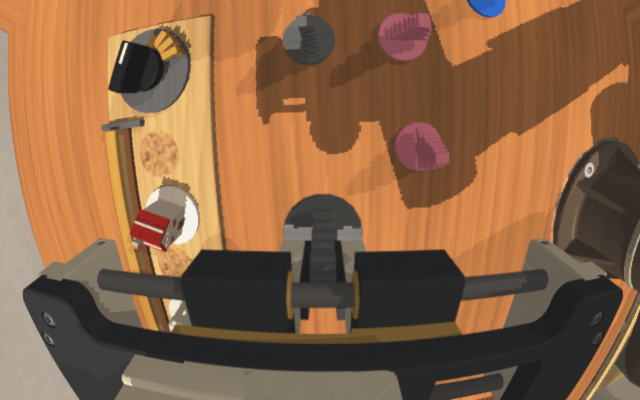

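servo_tool([
  {"offset": [0, -0.0102, -0.017], "roll": 0, "claw": -1},
  {"offset": [0, -0.016, -0.0283], "roll": 0, "claw": -1},
  {"offset": [0, -0.016, -0.0283], "roll": 0, "claw": -1},
  {"offset": [0, -0.016, -0.0283], "roll": 0, "claw": -1},
  {"offset": [0, -0.016, -0.0283], "roll": 0, "claw": -1},
  {"offset": [0, -0.016, -0.0283], "roll": 0, "claw": -1},
  {"offset": [0, -0.016, -0.0285], "roll": 0, "claw": -1},
  {"offset": [0, 0, 0], "roll": 0, "claw": -1},
  {"offset": [0, 0, 0], "roll": 0, "claw": -1},
])

```text
clock: 52.88
tool_pos: [0.6374, 0.0379, 0.1357]
orientation: [18.6, 89.8, -163.7]
force: [-0.5, -0.1, -1.2]
opening: 0.013
```

```bash
python3 - <<'E'
from h import *
from bd import *
p=b2w(*PADS['small1'])
to([p[0],p[1],.0605],177.6)
s=snap('wrist','w34')
E
```

```text
t 52.88 TIP(corr) [0.6375 0.038  0.1797] x [-0.003 -0.001 -1.   ] jawyaw 177.71 F [-0.5 -0.1 -1.2] op 0.013 J [ 20.9  19.4  -8.4  -0.  -62.4 -23.2]
offset [ 1.192e-01 -2.000e-04 -1.000e-04]
yaw err -0.11 -> roll 0.11 (alt -179.9 )
```

View pics/w34.png

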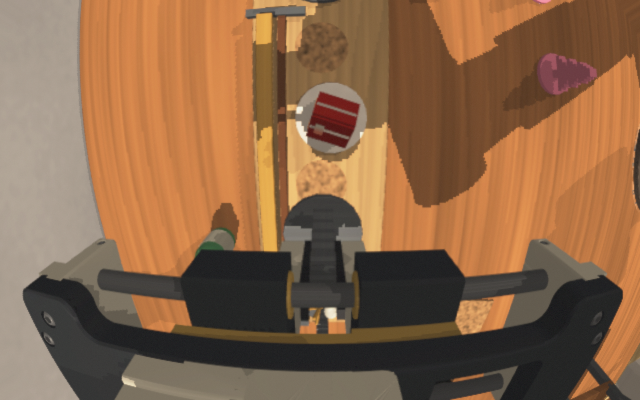

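servo_tool([
  {"offset": [0.03, 0, 0], "roll": 0, "claw": -1},
  {"offset": [0.04, 0, 0], "roll": 0, "claw": -1},
  {"offset": [0.03, 0, 0], "roll": 0, "claw": -1},
  {"offset": [0.012, 0, 0], "roll": 0, "claw": -1},
  {"offset": [0.004, 0, 0], "roll": 0, "claw": -1},
  {"offset": [0, 0, 0], "roll": 0, "claw": -1},
  {"offset": [0, 0, 0], "roll": 0, "claw": -1},
  {"offset": [0, 0, 0], "roll": 0, "claw": -1},
])

```text
clock: 53.92
tool_pos: [0.6385, 0.0381, 0.0224]
orientation: [-158.8, 89.9, 18.9]
force: [0.8, -0.2, -1.7]
opening: 0.0127
```

```bash
python3 - <<'E'
from h import *
from bd import *
import ov
p=b2w(*PADS['small1'])
to([p[0],p[1],.0592],177.6)
s=snap('wrist');ov.overlay(s,True,'ov34',(210,60,450,260),3)
E
```

```text
t 53.92 TIP(corr) [0.6384 0.0381 0.0664] x [ 0.001  0.    -1.   ] jawyaw 177.7 F [ 0.8 -0.2 -1.7] op 0.0127 J [ 20.9  25.6 -15.5   0.  -48.8 -23.2]
offset [0.0072 0.0001 0.0011]
yaw err -0.1 -> roll 0.1 (alt -179.9 )
```

View pics/ov34.png

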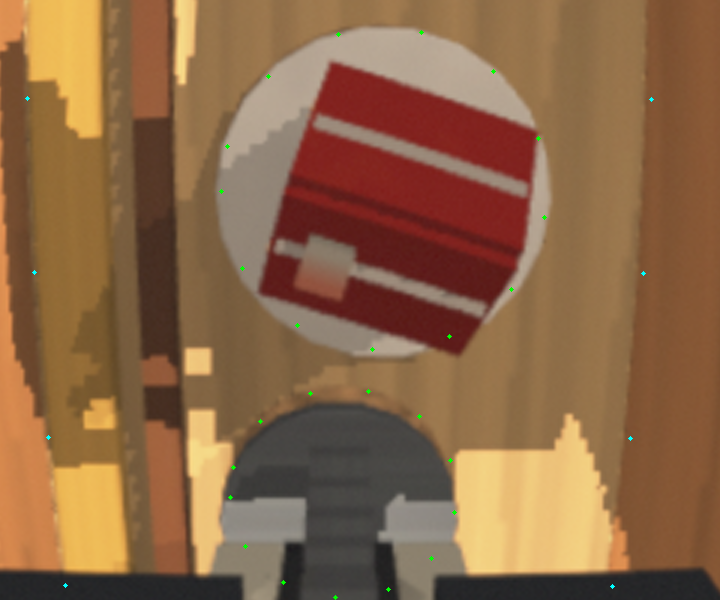

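servo_tool([
  {"offset": [0.005, 0, 0], "roll": 0, "claw": -1},
  {"offset": [0.0018, 0, 0], "roll": 0, "claw": -1},
  {"offset": [0, 0, 0], "roll": 0, "claw": -1},
  {"offset": [0, 0, 0], "roll": 0, "claw": -1},
])

```text
clock: 54.48
tool_pos: [0.6378, 0.0379, 0.0147]
orientation: [27.7, 90.0, -154.6]
force: [-1.5, -0.1, 2.4]
opening: 0.0131
```

servo_tool([
  {"offset": [0.0006, 0, 0], "roll": 0, "claw": -1},
  {"offset": [0, 0, 0], "roll": 0, "claw": -1},
  {"offset": [0, 0, 0], "roll": 0, "claw": -1},
])

```text
clock: 54.85
tool_pos: [0.6378, 0.0379, 0.0147]
orientation: [84.4, 90.0, -97.9]
force: [-4.0, 0.2, 8.1]
opening: 0.0126
```

servo_tool([
  {"offset": [-0.0006, 0, 0], "roll": 0, "claw": -1},
  {"offset": [0, 0, 0], "roll": 0, "claw": -0.5},
  {"offset": [0, 0, 0], "roll": 0, "claw": -0.2},
  {"offset": [0, 0, 0], "roll": 0, "claw": -0.2},
  {"offset": [0, 0, 0], "roll": 0, "claw": -0.2},
  {"offset": [-0.02, 0, 0], "roll": 0, "claw": -0.2},
  {"offset": [-0.04, 0, 0], "roll": 0, "claw": -0.2},
  {"offset": [-0.05, 0, 0], "roll": 0, "claw": -0.2},
  {"offset": [-0.05, 0, 0], "roll": 0, "claw": -0.2},
  {"offset": [0, 0, 0], "roll": 0, "claw": -0.2},
  {"offset": [0, 0, 0], "roll": 0, "claw": -0.2},
])

```text
clock: 56.22
tool_pos: [0.6377, 0.038, 0.1745]
orientation: [-87.6, 90.0, 90.1]
force: [-0.7, -0.1, -0.8]
opening: 0.0351
```

```bash
python3 - <<'E'
from h import *
from fig import *
import ov
s=snap('wrist','w35'); print(foot(s,b2w(*PADS['small1']),.019,.034),b2w(*PADS['small1'])); print(foot(s,b2w(*PADS['big_a']),.019)); ov.overlay(s,True,'ov35',(220,60,420,250),3)
t=snap('top');crop(t,220,110,450,260,3.2,'t35');np.savez('pics/t35.npz',**t)
fir(t,(.453,-.214),0,False)
to([.453,-.214,.2],177.6)
E
```

```text
(637.4, 37.8, 26.9, 1078, np.float64(0.0193)) [0.63730086 0.03804135 0.012     ]
(625.3, -33.4, 35.8, 1498, np.float64(0.0194))
0.03 21 [ 0.4516 -0.2048] rect [array([ 454.3, -215.4]), array([11.3, 33.3]), np.float64(16.2)] pca yaw 114.8
0.045 14 [ 0.4519 -0.2061] rect [array([ 456.9, -215. ]), array([11.2, 30.6]), np.float64(33.4)] pca yaw 111.6
0.058 35 [ 0.4525 -0.2128] rect [array([ 453.2, -215.9]), array([12.7, 24.5]), np.float64(12.1)] pca yaw 107.3
0.068 34 [ 0.4528 -0.2147] rect [array([ 452.9, -214.8]), array([12.4, 15.5]), np.float64(12.6)] pca yaw 104.5
foot (453.6, -215.0, 25.8, 210, np.float64(0.0069)) top 0.07898565716845829
t 56.33 TIP(corr) [0.6373 0.0378 0.2173] x [-0.002 -0.    -1.   ] jawyaw 177.69 F [-0.5  0.5 -0.4] op 0.0353 J [ 20.9  17.8  -5.6  -0.  -66.7 -23.2]
offset [0.0178 0.259  0.1739]
yaw err -0.09 -> roll 0.09 (alt -179.9 )
```

View pics/ov35.png

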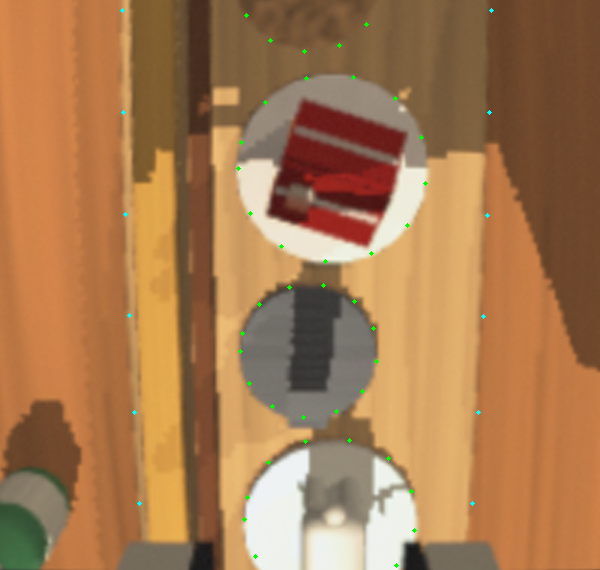

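View pics/t35.png

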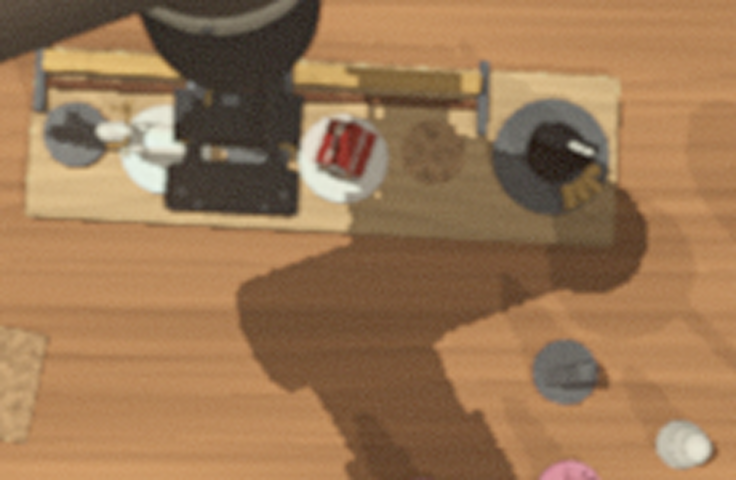

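servo_tool([
  {"offset": [0, 0.037, 0.0248], "roll": 0, "claw": 0},
  {"offset": [0, 0.037, 0.0248], "roll": 0, "claw": 0},
  {"offset": [0, 0.037, 0.0248], "roll": 0, "claw": 0},
  {"offset": [0, 0.037, 0.0248], "roll": 0, "claw": 0},
  {"offset": [0, 0.037, 0.0248], "roll": 0, "claw": 0},
  {"offset": [0, 0.037, 0.0248], "roll": 0, "claw": 0},
  {"offset": [0, 0.037, 0.0248], "roll": 0, "claw": 0},
  {"offset": [0, 0, 0], "roll": -7.5, "claw": 0},
  {"offset": [0, 0, 0], "roll": -7.5, "claw": 0},
  {"offset": [0, 0, 0], "roll": 0, "claw": 0},
  {"offset": [0, 0, 0], "roll": 0, "claw": 0},
])

```text
clock: 57.7
tool_pos: [0.4538, -0.2138, 0.174]
orientation: [-18.1, 89.9, 174.5]
force: [0.4, -0.2, 0.7]
opening: 0.0437
```

```bash
python3 - <<'E'
from h import *
from fig import *
s=snap('wrist','w36'); fir(s,(.4535,-.2145))
to([.4535,-.2145,.046],13)
E
```

```text
0.03 102 [ 0.4566 -0.2295] rect [array([ 456.5, -229.4]), array([12. ,  6.9]), np.float64(13.5)] pca yaw -170.4
0.045 61 [ 0.456  -0.2276] rect [array([ 456.2, -228.4]), array([11.7,  4.8]), np.float64(12.8)] pca yaw -168.0
0.058 144 [ 0.4553 -0.2219] rect [array([ 454.5, -215.4]), array([12.9, 23.9]), np.float64(11.3)] pca yaw 94.8
0.068 207 [ 0.4547 -0.2169] rect [array([ 454.4, -215.6]), array([13. , 17.5]), np.float64(12.9)] pca yaw 53.5
foot (454.0, -216.2, 26.4, 1008, np.float64(0.0074)) top 0.07821115503535403
t 57.75 TIP(corr) [ 0.454  -0.2137  0.2182] x [-0.001  0.    -1.   ] jawyaw -167.42 F [-0.3  1.  -0.3] op 0.0439 J [ -2.7   4.8 -22.1  -0.  -63.1  15.3]
offset [0.1722 0.0007 0.0005]
yaw err 0.42 -> roll -0.42 (alt 179.6 )
```

View pics/w36.png

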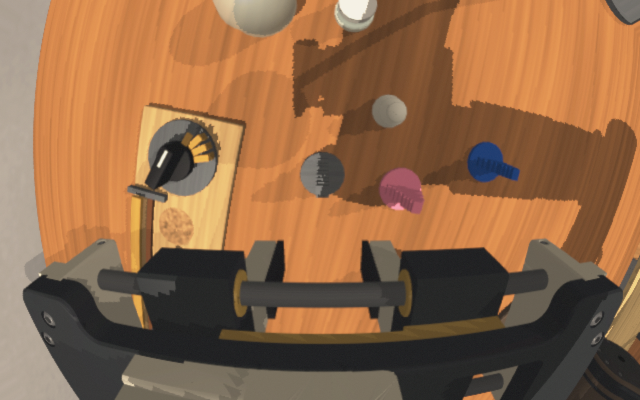

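servo_tool([
  {"offset": [0.03, 0.0018, 0], "roll": 0.4, "claw": 0},
  {"offset": [0.05, 0, 0], "roll": 0, "claw": 0},
  {"offset": [0.05, 0, 0], "roll": 0, "claw": 0},
  {"offset": [0.03, 0, 0], "roll": 0, "claw": 0},
  {"offset": [0.012, 0, 0], "roll": 0, "claw": 0},
  {"offset": [0, 0, 0], "roll": 0, "claw": 0},
  {"offset": [0, 0, 0], "roll": 0, "claw": 0},
  {"offset": [0, 0, 0], "roll": 0, "claw": -1},
  {"offset": [0, 0, 0], "roll": 0, "claw": -1},
  {"offset": [0, 0, 0], "roll": 0, "claw": -1},
  {"offset": [0, 0, 0], "roll": 0, "claw": -1},
  {"offset": [0, 0, 0], "roll": 0, "claw": -1},
])

```text
clock: 59.25
tool_pos: [0.4546, -0.2157, 0.0029]
orientation: [132.3, 90.0, -35.4]
force: [-2.1, -0.1, 4.5]
opening: 0.0129
```

```bash
python3 - <<'E'
from h import *
st()
E
```

```text
t 59.25 TIP(corr) [ 0.4546 -0.2157  0.0469] x [ 0. -0. -1.] jawyaw -167.7 F [-2.1 -0.1  4.5] op 0.0129 J [ -3.   16.5 -34.1   0.  -39.3  15.3]
```

servo_tool([
  {"offset": [-0.015, 0, 0], "roll": 0, "claw": -1},
  {"offset": [-0.03, 0, 0], "roll": 7.4, "claw": -1},
  {"offset": [-0.045, 0, 0], "roll": 7.4, "claw": -1},
  {"offset": [-0.045, 0, 0], "roll": 0, "claw": -1},
  {"offset": [0, 0, 0], "roll": 0, "claw": -1},
  {"offset": [0, 0, 0], "roll": 0, "claw": -1},
])

```text
clock: 60.0
tool_pos: [0.4541, -0.2154, 0.1378]
orientation: [-123.5, 90.0, 53.9]
force: [-0.6, 0.2, -0.8]
opening: 0.0127
```

```bash
python3 - <<'E'
from h import *
from bd import *
p=b2w(*PADS['small0']);print(p)
to([p[0],p[1],.18],177.6)
s=snap('wrist','w37')
E
```

```text
[ 0.63134609 -0.10583547  0.012     ]
t 60.0 TIP(corr) [ 0.4541 -0.2154  0.1818] x [ 0.  0. -1.] jawyaw 177.48 F [-0.6  0.2 -0.8] op 0.0127 J [ -3.    6.7 -25.1  -0.  -58.2   0.5]
offset [ 0.0019 -0.1173 -0.1723]
yaw err 0.12 -> roll -0.12 (alt 179.9 )
```

View pics/w37.png

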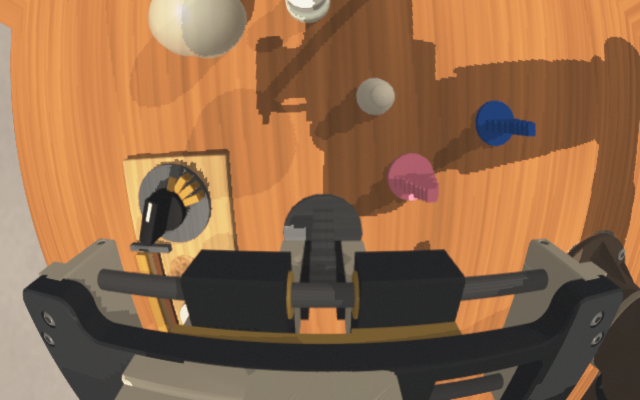

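servo_tool([
  {"offset": [0, -0.0115, -0.0173], "roll": 0, "claw": -1},
  {"offset": [0, -0.0177, -0.0259], "roll": 0, "claw": -1},
  {"offset": [0, -0.0177, -0.0259], "roll": 0, "claw": -1},
  {"offset": [0, -0.0177, -0.0259], "roll": 0, "claw": -1},
  {"offset": [0, -0.0177, -0.0259], "roll": 0, "claw": -1},
  {"offset": [0, -0.0177, -0.0259], "roll": 0, "claw": -1},
  {"offset": [0, -0.0178, -0.0261], "roll": 0, "claw": -1},
  {"offset": [0, 0, 0], "roll": 0, "claw": -1},
  {"offset": [0, 0, 0], "roll": 0, "claw": -1},
])

```text
clock: 61.18
tool_pos: [0.6318, -0.1052, 0.1362]
orientation: [6.5, 89.9, -175.9]
force: [-1.0, -0.3, -0.5]
opening: 0.013
```

```bash
python3 - <<'E'
from h import *
from bd import *
p=b2w(*PADS['small0'])
to([p[0],p[1]+.0005,.0605],177.6)
E
```

```text
t 61.17 TIP(corr) [ 0.632  -0.1052  0.1802] x [-0.003 -0.    -1.   ] jawyaw 177.52 F [-1.  -0.3 -0.5] op 0.013 J [  8.   19.6  -8.1  -0.  -62.5 -10.4]
offset [0.1197 0.0002 0.0003]
yaw err 0.08 -> roll -0.08 (alt 179.9 )
```

servo_tool([
  {"offset": [0.03, 0, 0], "roll": 0, "claw": -1},
  {"offset": [0.04, 0, 0], "roll": 0, "claw": -1},
  {"offset": [0.03, 0, 0], "roll": 0, "claw": -1},
  {"offset": [0.012, 0, 0], "roll": 0, "claw": -1},
  {"offset": [0.004, 0, 0], "roll": 0, "claw": -1},
  {"offset": [0, 0, 0], "roll": 0, "claw": -1},
  {"offset": [0, 0, 0], "roll": 0, "claw": -1},
  {"offset": [0, 0, 0], "roll": 0, "claw": -1},
])

```text
clock: 62.18
tool_pos: [0.6329, -0.1054, 0.0226]
orientation: [-171.9, 89.9, 5.6]
force: [-0.7, 0.7, -0.5]
opening: 0.0127
```

```bash
python3 - <<'E'
from h import *
from bd import *
import ov
p=b2w(*PADS['small0'])
to([p[0],p[1],.059],177.6)
s=snap('wrist');ov.overlay(s,True,'ov38',(210,60,450,260),3)
E
```

```text
t 62.17 TIP(corr) [ 0.6328 -0.1054  0.0666] x [ 0.001  0.    -1.   ] jawyaw 177.5 F [-0.7  0.7 -0.5] op 0.0127 J [  7.9  25.8 -15.2   0.  -49.  -10.4]
offset [0.0076 0.0005 0.0015]
yaw err 0.1 -> roll -0.1 (alt 179.9 )
```

View pics/ov38.png

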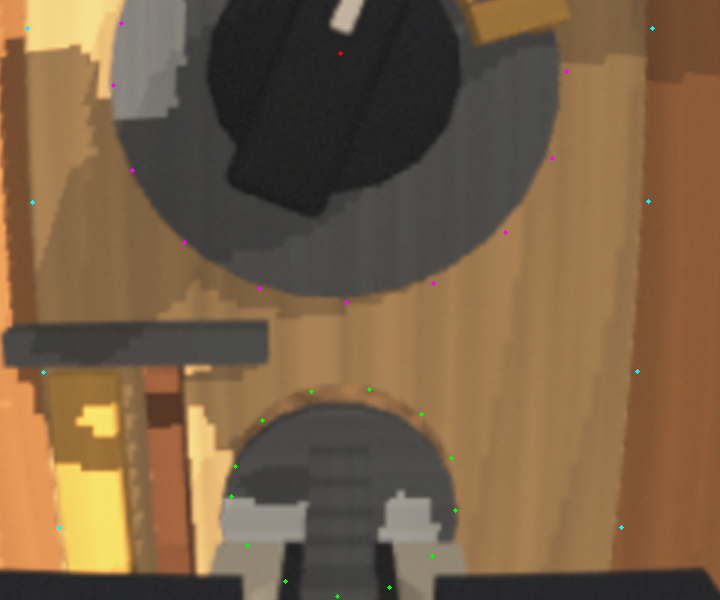

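servo_tool([
  {"offset": [0.005, 0, 0.0005], "roll": 0, "claw": -1},
  {"offset": [0.0018, 0, 0], "roll": 0, "claw": -1},
  {"offset": [0, 0, 0], "roll": 0, "claw": -1},
  {"offset": [0, 0, 0], "roll": 0, "claw": -1},
])

```text
clock: 62.72
tool_pos: [0.6317, -0.1055, 0.0149]
orientation: [12.9, 90.0, -169.6]
force: [-3.1, 0.4, 3.4]
opening: 0.013
```

servo_tool([
  {"offset": [0.0004, 0, 0], "roll": 0, "claw": -1},
  {"offset": [0, 0, 0], "roll": 0, "claw": -1},
  {"offset": [0, 0, 0], "roll": 0, "claw": -1},
])

```text
clock: 63.1
tool_pos: [0.6317, -0.1055, 0.0149]
orientation: [25.8, 90.0, -156.7]
force: [-4.0, 1.1, 6.2]
opening: 0.0128
```

servo_tool([
  {"offset": [-0.0005, 0, 0], "roll": 0, "claw": -1},
  {"offset": [0, 0, 0], "roll": 0, "claw": -0.5},
  {"offset": [0, 0, 0], "roll": 0, "claw": -0.2},
  {"offset": [0, 0, 0], "roll": 0, "claw": -0.2},
  {"offset": [0, 0, 0], "roll": 0, "claw": -0.2},
  {"offset": [-0.02, 0, 0], "roll": 0, "claw": -0.2},
  {"offset": [-0.04, 0, 0], "roll": 0, "claw": -0.2},
  {"offset": [-0.05, 0, 0], "roll": 0, "claw": -0.2},
  {"offset": [-0.05, 0, 0], "roll": 0, "claw": -0.2},
  {"offset": [-0.03, 0, 0], "roll": 0, "claw": -0.2},
  {"offset": [0, 0, 0], "roll": 0, "claw": -0.2},
])

```text
clock: 64.47
tool_pos: [0.6335, -0.1055, 0.2083]
orientation: [-175.9, 89.7, 1.6]
force: [0.2, -0.8, -0.4]
opening: 0.0345
```

```bash
python3 - <<'E'
from h import *
from fig import *
s=snap('wrist','w39'); print(foot(s,b2w(*PADS['small0']),.019,.034),b2w(*PADS['small0'])); print(foot(s,b2w(*PADS['big_a']),.019))
t=snap('top');crop(t,200,100,450,320,3,'t39')
to([.6285,-.2025,.25],155.6)
E
```

```text
(631.5, -105.9, 26.5, 923, np.float64(0.0194)) [ 0.63134609 -0.10583547  0.012     ]
(625.2, -34.5, 35.8, 971, np.float64(0.0193))
t 64.58 TIP(corr) [ 0.6316 -0.1054  0.2488] x [ 0.  0. -1.] jawyaw 177.49 F [ 0.   0.1 -0.8] op 0.0347 J [  7.9  16.8  -2.8  -0.  -70.4 -10.4]
offset [-0.0013  0.0972 -0.0011]
yaw err -21.89 -> roll 21.89 (alt -158.1 )
```

View pics/t39.png

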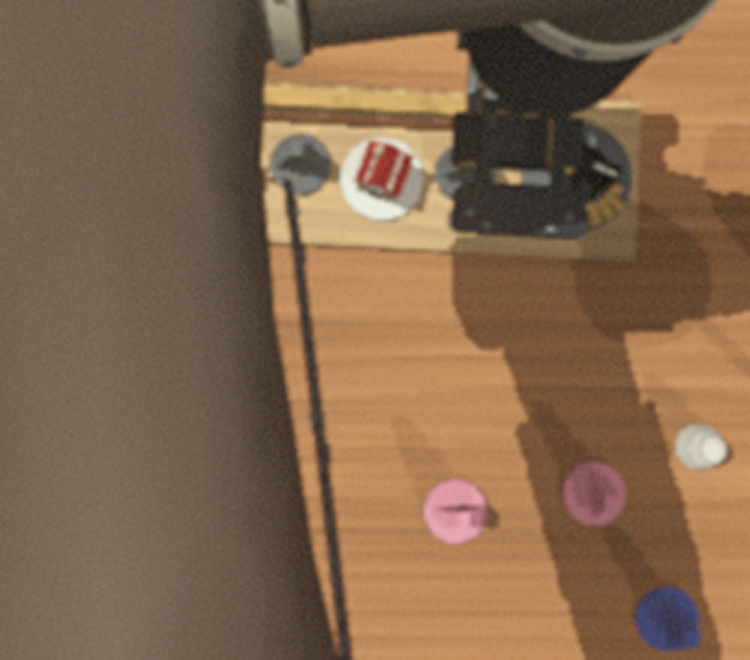

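servo_tool([
  {"offset": [0, 0.0486, 0], "roll": 0, "claw": 0},
  {"offset": [0, 0.0486, -0.001], "roll": 0, "claw": 0},
  {"offset": [0, 0, 0], "roll": 7.3, "claw": 0},
  {"offset": [0, 0, 0], "roll": 7.3, "claw": 0},
  {"offset": [0, 0, 0], "roll": 7.3, "claw": 0},
  {"offset": [0, 0, 0], "roll": 0, "claw": 0},
  {"offset": [0, 0, 0], "roll": 0, "claw": 0},
])

```text
clock: 65.45
tool_pos: [0.6283, -0.2025, 0.2041]
orientation: [17.0, 89.9, 172.8]
force: [-0.7, 0.5, -0.2]
opening: 0.044
```

```bash
python3 - <<'E'
from h import *
from fig import *
s=snap('wrist','w40');P=cloud(s,True)
to([.6285,-.2025,.056],155.6)
k=(P[...,2]>.06)&(P[...,2]<.09)&(np.hypot(P[...,0]-.6285,P[...,1]+.202)<.03);k[240:]=0; print(np.median(P[k][:,2]),rect(P[k]))
c=snap('scene');crop(c,220,150,420,300,4,'s40')
for n,(x,y) in PADS.items():
    p=b2w(x,y); print(n,p[:2].round(4),foot(c,p,.019,.033 if 'small' in n else .042,False))
E
```

```text
t 65.5 TIP(corr) [ 0.6285 -0.2025  0.2483] x [-0.001  0.    -1.   ] jawyaw 155.73 F [ 0.3  0.  -0.3] op 0.0439 J [ -1.   18.8  -0.1  -0.  -71.2 -23.3]
offset [ 1.923e-01 -1.000e-04 -2.000e-04]
yaw err -0.13 -> roll 0.13 (alt -179.9 )
0.07818282078429833 ((629.2777709960938, -203.5259246826172), (49.81767272949219, 15.345881462097168), 65.82211303710938)
small0 [ 0.6313 -0.1058] (632.4, -102.9, 27.4, 75, np.float64(0.0189))
big_a [ 0.6253 -0.0335] (625.9, -31.1, 36.6, 129, np.float64(0.019))
small1 [0.6373 0.038 ] (637.7, 42.7, 26.2, 116, np.float64(0.0191))
big_b [0.6313 0.1104] (632.7, 108.9, 40.3, 203, np.float64(0.0192))
small2 [0.6433 0.1819] (644.4, 186.8, 26.4, 139, np.float64(0.019))
```

View pics/s40.png

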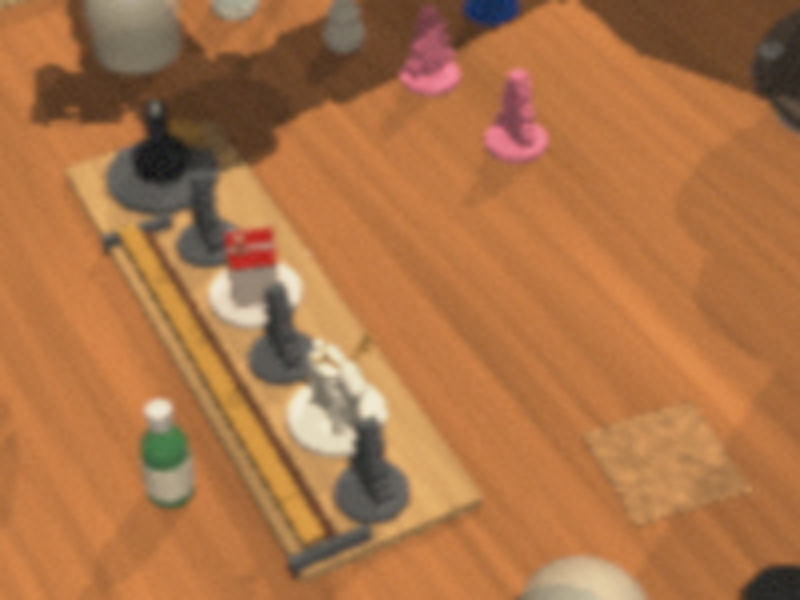

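servo_tool([
  {"offset": [0.05, 0, 0], "roll": 0, "claw": 0},
  {"offset": [0.05, 0, 0], "roll": 0, "claw": 0},
  {"offset": [0.045, 0, 0], "roll": 0, "claw": 0},
  {"offset": [0.03, 0, 0], "roll": 0, "claw": 0},
  {"offset": [0.0172, 0, 0], "roll": 0, "claw": 0},
  {"offset": [0, 0, 0], "roll": 0, "claw": 0},
  {"offset": [0, 0, 0], "roll": 0, "claw": 0},
])

```text
clock: 66.42
tool_pos: [0.6298, -0.2028, 0.0142]
orientation: [-167.1, 89.9, -11.5]
force: [-0.1, 0.7, 0.7]
opening: 0.0439
```

servo_tool([
  {"offset": [0, 0, 0], "roll": 0, "claw": -1},
  {"offset": [0, 0, 0], "roll": 0, "claw": -1},
  {"offset": [0, 0, 0], "roll": 0, "claw": -1},
  {"offset": [0, 0, 0], "roll": 0, "claw": -1},
  {"offset": [0, 0, 0], "roll": 0, "claw": -1},
])

```text
clock: 67.05
tool_pos: [0.6291, -0.2028, 0.0132]
orientation: [-173.0, 89.9, -17.4]
force: [0.4, -0.1, 2.3]
opening: 0.0156
```

```bash
python3 - <<'E'
from h import *
st()
E
```

```text
t 67.05 TIP(corr) [ 0.6291 -0.2028  0.0572] x [ 0.001 -0.    -1.   ] jawyaw 155.61 F [ 0.4 -0.1  2.3] op 0.0156 J [ -1.   27.9 -13.    0.  -49.1 -23.4]
```

servo_tool([
  {"offset": [0.003, 0, 0], "roll": 0, "claw": -1},
  {"offset": [0.003, 0, 0], "roll": 0, "claw": -1},
  {"offset": [0.0025, 0, 0], "roll": 0, "claw": -1},
  {"offset": [0, 0, 0], "roll": 0, "claw": -1},
  {"offset": [0, 0, 0], "roll": 0, "claw": -1},
  {"offset": [0, 0, 0], "roll": 0, "claw": -1},
])

```text
clock: 67.8
tool_pos: [0.6292, -0.2028, 0.0052]
orientation: [-175.7, 89.9, -20.1]
force: [-2.0, 0.5, 9.3]
opening: 0.0159
```

```bash
python3 - <<'E'
from h import *
st(); s=snap('wrist','w41');P=cloud(s,True); print(np.median(P[244:249,317:328,2]))
E
```

```text
t 67.8 TIP(corr) [ 0.6291 -0.2028  0.0492] x [ 0.001 -0.    -1.   ] jawyaw 155.62 F [-2.   0.5  9.3] op 0.0159 J [ -1.   28.4 -13.3   0.  -48.2 -23.4]
0.07089616703175797
```

servo_tool([
  {"offset": [0.0013, 0, 0], "roll": 0, "claw": -1},
  {"offset": [0, 0, 0], "roll": 0, "claw": -1},
  {"offset": [0, 0, 0], "roll": 4, "claw": -1},
  {"offset": [0, 0, 0], "roll": 5, "claw": -1},
  {"offset": [0, 0, 0], "roll": 5, "claw": -1},
  {"offset": [0, 0, 0], "roll": 0, "claw": -1},
])

```text
clock: 68.6
tool_pos: [0.629, -0.2027, 0.0041]
orientation: [-161.9, 89.9, -20.3]
force: [-2.4, 2.6, 11.1]
opening: 0.0156
```

```bash
python3 - <<'E'
from h import *
o,_=st(); print(o['moment'].round(2)); s=snap('wrist','w42');P=cloud(s,True); print(np.median(P[244:249,317:328,2]))
crop(s,240,130,400,290,4,'w42c')
E
```

```text
t 68.6 TIP(corr) [ 0.6289 -0.2027  0.0481] x [ 0.001 -0.    -1.   ] jawyaw 141.55 F [-2.4  2.6 11.1] op 0.0156 J [ -1.   28.5 -13.4   0.  -48.1 -37.5]
[ 0.57  1.05 -0.01]
0.06985497715127031
```

View pics/w42c.png

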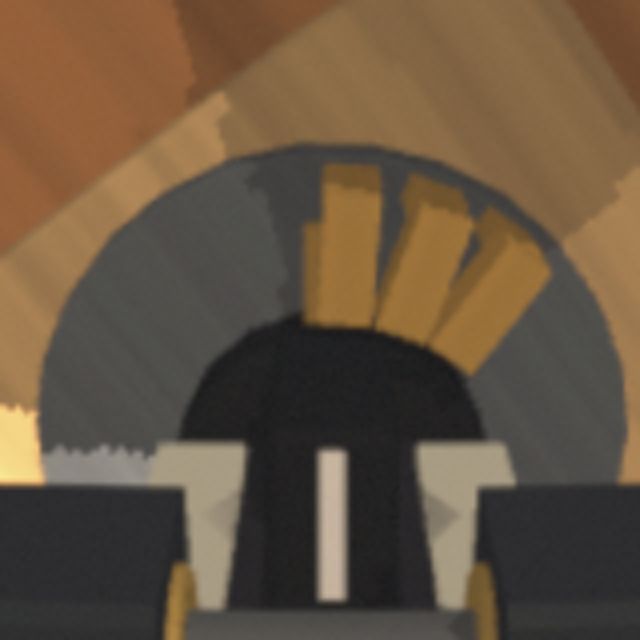

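The tab is going under the bridge, and the forces are low. I carry on with the turn back, in parts.

servo_tool([
  {"offset": [0, 0, 0], "roll": 7, "claw": -1},
  {"offset": [0, 0, 0], "roll": 7, "claw": -1},
  {"offset": [0, 0, 0], "roll": 7, "claw": -1},
  {"offset": [0, 0, 0], "roll": 0, "claw": -1},
])

```text
clock: 69.15
tool_pos: [0.6287, -0.2024, 0.0041]
orientation: [-117.2, 90.0, 3.4]
force: [-3.4, 2.6, 11.7]
opening: 0.0161
```

servo_tool([
  {"offset": [0, 0, 0], "roll": 7, "claw": -1},
  {"offset": [0, 0, 0], "roll": 7, "claw": -1},
  {"offset": [0, 0, 0], "roll": 7, "claw": -1},
  {"offset": [0, 0, 0], "roll": 7, "claw": -1},
  {"offset": [0, 0, 0], "roll": 0, "claw": -1},
])

```text
clock: 69.78
tool_pos: [0.6286, -0.2019, 0.0041]
orientation: [-38.8, 90.0, 53.7]
force: [-3.9, 4.7, 12.6]
opening: 0.016
```

```bash
python3 - <<'E'
from h import *
o,_=st(); print(o['moment'].round(2)); s=snap('wrist','w43')
E
```

```text
t 69.78 TIP(corr) [ 0.6286 -0.202   0.0481] x [ 0.  0. -1.] jawyaw 92.51 F [-3.9  4.7 12.6] op 0.016 J [ -0.9  28.4 -13.4  -0.  -48.1 -86.5]
[2.02 1.46 0.01]
```

View pics/w43.png

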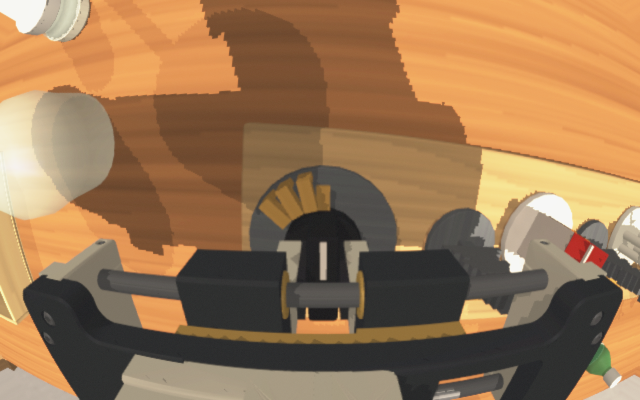

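servo_tool([
  {"offset": [0, 0, 0], "roll": 3, "claw": -1},
  {"offset": [0, 0, 0], "roll": 2, "claw": -1},
  {"offset": [0, 0, 0], "roll": 0, "claw": -1},
  {"offset": [-0.003, 0, 0], "roll": 0, "claw": -1},
  {"offset": [-0.003, 0, 0], "roll": 0, "claw": -1},
  {"offset": [-0.003, 0, 0], "roll": 0, "claw": -1},
  {"offset": [0, 0, 0], "roll": 0, "claw": -1},
  {"offset": [0, 0, 0], "roll": 0, "claw": -1},
])

```text
clock: 70.82
tool_pos: [0.6285, -0.2019, 0.0117]
orientation: [14.8, 90.0, 102.4]
force: [-1.6, 5.6, 4.0]
opening: 0.0158
```

```bash
python3 - <<'E'
from h import *
o,_=st(); print(o['moment'].round(2)); s=snap('wrist');P=cloud(s,True); print(np.median(P[240:246,317:328,2]))
E
```

```text
t 70.83 TIP(corr) [ 0.6286 -0.2019  0.0557] x [-0.     0.001 -1.   ] jawyaw 87.59 F [-1.6  5.6  4. ] op 0.0158 J [ -0.9  28.  -13.   -0.1 -49.  -91.4]
[ 2.21  0.23 -0.02]
0.07716005988776861
```

servo_tool([
  {"offset": [0, 0, 0], "roll": 0, "claw": -0.4},
  {"offset": [0, 0, 0], "roll": 0, "claw": 0},
  {"offset": [0, 0, 0], "roll": 0, "claw": 0},
  {"offset": [0, 0, 0], "roll": 0, "claw": 0},
  {"offset": [-0.03, 0, 0], "roll": 0, "claw": 0},
  {"offset": [-0.05, 0, 0], "roll": 0, "claw": 0},
  {"offset": [-0.06, 0, 0], "roll": 0, "claw": 0},
  {"offset": [-0.06, 0.02, 0], "roll": 0, "claw": 0},
  {"offset": [0, 0.01, 0], "roll": 0, "claw": 0},
  {"offset": [0, 0, 0], "roll": 0, "claw": 0},
])

```text
clock: 72.12
tool_pos: [0.5983, -0.2013, 0.2117]
orientation: [-62.2, 89.9, 25.4]
force: [-0.7, -0.1, -1.2]
opening: 0.0433
```

```bash
python3 - <<'E'
from h import *
from fig import *
import ov
o,_=st(); s=snap('wrist','w44');P=cloud(s,True)
k=(P[...,2]>.06)&(P[...,2]<.09)&(np.hypot(P[...,0]-.6285,P[...,1]+.202)<.03);k[240:]=0; print(np.median(P[k][:,2]),rect(P[k]))
for n,(x,y) in PADS.items():
    p=b2w(x,y); print(n,p[:2].round(4),foot(s,p,.019,.033 if 'small' in n else .042))
ov.overlay(s,True,'ov44',(275,100,600,240),2.4)
c=snap('scene');crop(c,220,150,420,300,4,'s44')
t=snap('top','t44')
E
```

```text
t 72.12 TIP(corr) [ 0.5983 -0.2013  0.2557] x [ 0.001  0.    -1.   ] jawyaw 87.58 F [-0.7 -0.1 -1.2] op 0.0433 J [ -0.9  15.7  -3.4  -0.  -70.8 -91.5]
0.07812527064195313 ((628.7267456054688, -202.46336364746094), (13.80687141418457, 50.476318359375), 87.55757141113281)
small0 [ 0.6313 -0.1058] (630.3, -105.7, 26.6, 623, np.float64(0.0192))
big_a [ 0.6253 -0.0335] (624.8, -33.8, 36.2, 893, np.float64(0.0191))
small1 [0.6373 0.038 ] (637.0, 37.8, 27.0, 522, np.float64(0.0189))
big_b [0.6313 0.1104] (630.4, 109.7, 36.2, 783, np.float64(0.019))
small2 [0.6433 0.1819] (642.2, 182.1, 26.4, 226, np.float64(0.0189))
```

View pics/ov44.png

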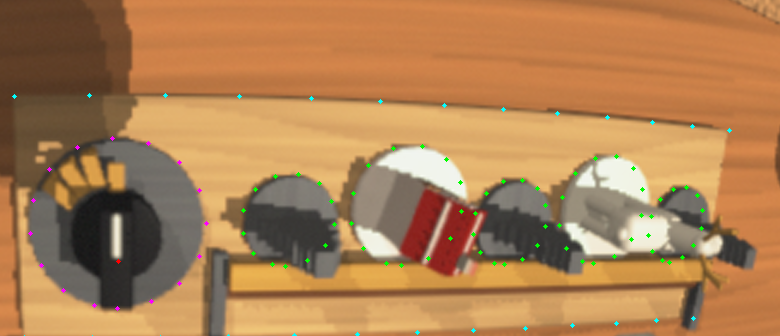

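View pics/s44.png

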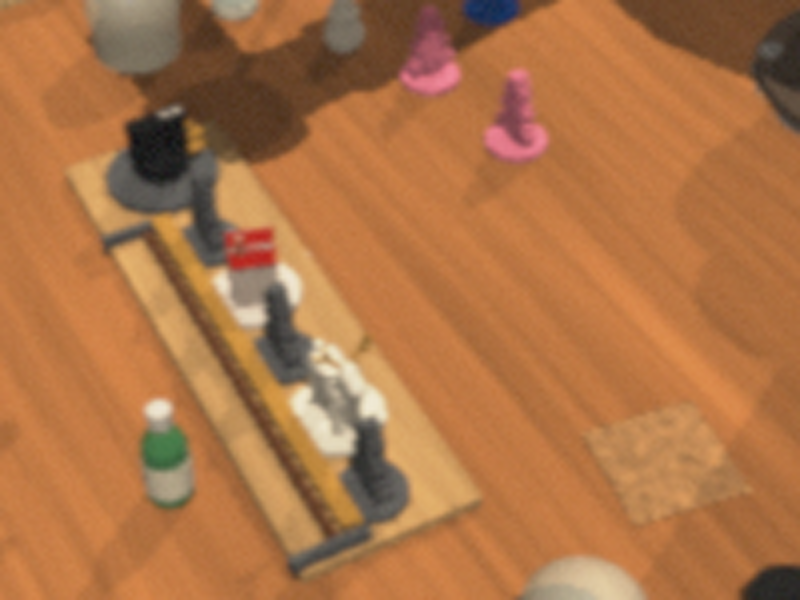

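View pics/t44.png

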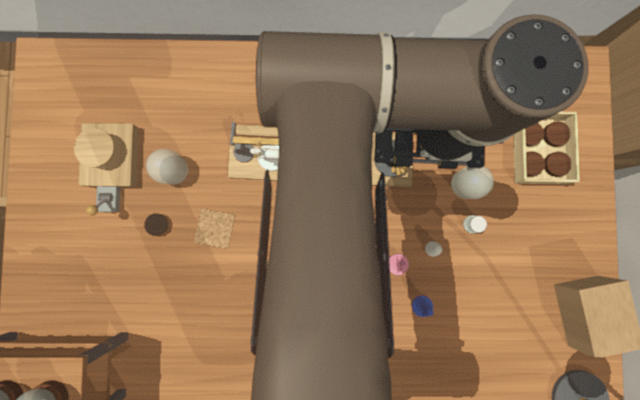

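```bash
python3 -c "
from h import *
print(ctrl.close_job())"
```

```text
the job is handed in; nothing more can be done
None
```

The job is done and handed in at about 72 s. I turned the knob back to open the bar and swapped the reindeer and cottage by way of the cork mat. The three firs went onto the small pads, and then I locked the bar and the knob sprang up.

**Placing:** after locking, the wrist view put all five feet within about 1.5 mm of their pad centres. The reindeer and cottage are upright.

**Lock:** the knob's top is back at 78 mm. Its angle is within 0.2° of where it started, and the bar lies over the rear of every foot. The hand is clear of everything, and nothing else looks moved. The last top view had the arm over part of the bench, so I relied on the scene and wrist views there.

**Disagreements:**
- **Reported TCP:** the reported position lies about 44 mm beyond the real fingertips. My first close on the knob met only air. I found the error in the wrist depth image and corrected for it from then on.
- **Scene camera:** on the last check before locking, it read some of the feet up to about 5 mm off in y from the pad centres. The wrist view and pad overlays did not show this, and I put it down to partly hidden feet and calibration.

**Forces:** the most I saw was 12.6 N upward, while holding the knob pressed.

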